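Blow the dust off the feed bottles, side by side

TASK

Set the air valve half open, to 45 degrees, and let go of it. Then take the three-sided bottles that are there, smallest first, and hold each upright with the middle of its side a couple of centimetres in front of the nozzle, facing it squarely: first the side with the spout, then the side to the left of it, then the side to the right (left and right as you face the spout), about a second each. Stand every dusted bottle upright on the rubber mat, wholly on it, and once they are all dusted turn the valve back shut against its stop; leave the pot, the hand tool and the carton alone.

Things in the scene. Friction and masses are not known exactly. Their poses are not given: they have to be found in the camera images.
- small: small white feed bottle, 119 mm high, may be absent. Body: upright three-sided prism 75 mm high, sides flat, 56 mm wide, 24 mm from the axis; blunt corners 37 mm from it. Round grey cap (the grip) 32 mm across, 79 to 119 mm up. A short spout leans out over one side, to 39 mm from the axis, top 79 mm up. 0.18 kg. Origin: centre of underside; z up, x towards the spout
- small_side1 (a point): middle of the small bottle's spout side (left and right as seen by someone facing the spout), on the surface 35 mm above the bottle's foot; x points squarely out of that side, z up
- small_side2 (a point): middle of the small bottle's side to the left of the spout side (left and right as seen by someone facing the spout), on the surface 35 mm above the bottle's foot; x points squarely out of that side, z up
- small_side3 (a point): middle of the small bottle's side to the right of the spout side (left and right as seen by someone facing the spout), on the surface 35 mm above the bottle's foot; x points squarely out of that side, z up
- middle: middle white feed bottle, 139 mm high, may be absent. Body: upright three-sided prism 95 mm high, sides flat, 56 mm wide, 24 mm from the axis; blunt corners 37 mm from it. Round grey cap (the grip) 32 mm across, 99 to 139 mm up. A short spout leans out over one side, to 39 mm from the axis, top 99 mm up. 0.18 kg. Origin: centre of underside; z up, x towards the spout
- middle_side1 (a point): middle of the middle bottle's spout side (left and right as seen by someone facing the spout), on the surface 35 mm above the bottle's foot; x points squarely out of that side, z up
- middle_side2 (a point): middle of the middle bottle's side to the left of the spout side (left and right as seen by someone facing the spout), on the surface 35 mm above the bottle's foot; x points squarely out of that side, z up
- middle_side3 (a point): middle of the middle bottle's side to the right of the spout side (left and right as seen by someone facing the spout), on the surface 35 mm above the bottle's foot; x points squarely out of that side, z up
- tall: tall white feed bottle, 159 mm high, may be absent. Body: upright three-sided prism 115 mm high, sides flat, 56 mm wide, 24 mm from the axis; blunt corners 37 mm from it. Round grey cap (the grip) 32 mm across, 119 to 159 mm up. A short spout leans out over one side, to 39 mm from the axis, top 119 mm up. 0.18 kg. Origin: centre of underside; z up, x towards the spout
- tall_side1 (a point): middle of the tall bottle's spout side (left and right as seen by someone facing the spout), on the surface 35 mm above the bottle's foot; x points squarely out of that side, z up
- tall_side2 (a point): middle of the tall bottle's side to the left of the spout side (left and right as seen by someone facing the spout), on the surface 35 mm above the bottle's foot; x points squarely out of that side, z up
- tall_side3 (a point): middle of the tall bottle's side to the right of the spout side (left and right as seen by someone facing the spout), on the surface 35 mm above the bottle's foot; x points squarely out of that side, z up
- airpoint: the compressed-air point, fixed: steel pipe on a grey base plate (60 by 235 by 8 mm) with a brass nozzle and a brass valve with a black T-handle. Origin on the bench under the pipe's bend; x opposite to the jet; the pipe runs 185 mm along +y, 45 mm up; nothing but the valve handle is higher than 60 mm
- nozzle (a point): the tip of the brass nozzle, 45 mm above the bench, 50 mm from the pipe towards the robot. The nozzle lies level and blows along this frame's -x; z up. A side presented to it has its own outward x along this frame's x
- valve (a joint): angle of the valve's T-handle: 0 shut, against its stop (handle across the pipe), 1.571 fully open (handle along the pipe); it opens anticlockwise seen from above and stays where it is left
- valve_grip (a point): on the axis of the valve handle (upright axis, 100 mm along the pipe from the bend), 91 mm above the bench, at the height for gripping; the handle is a bar 64 mm long, 12 mm thick, from 71 to 97 mm above the bench, and this frame's x runs along it
- mat: black ribbed rubber mat, fixed, 150 by 330 by 3 mm. Origin: centre of its underside; y along its length, z up
- pot: terracotta pot, 90 mm across, 85 mm high, not part of the job. Origin: centre of its foot
- trowel: flat hand tool lying at the back, not part of the job. Origin: on its axis
- carton: small cardboard carton, 90 by 130 by 60 mm, not part of the job. Origin: centre of its underside

How it is judged:
On the way, in this order (a step that is already met when the one before it is completed fails the run):
1. the air valve is set half open (45 degrees, within 9) and let go (value of joint valve between 0.625 and 0.945 rad and contact force between the fingers and valve below 0.5 N), for 0.2 s.
2. small bottle: spout side before the nozzle for 0.5 s, square within 15 deg, 8 to 45 mm off, its mid-point within 15 mm sideways, 22 mm in height (x of small_side1 in the frame of nozzle between -0.045 and -0.008 m and y of small_side1 in the frame of nozzle between -0.015 and 0.015 m and z of small_side1 in the frame of nozzle between -0.022 and 0.022 m and angle between the x axis of small_side1 and the x axis of nozzle, either way round below 0.27 rad and angle between small's own z axis and vertical below 0.25 rad), for 0.5 s.
3. small bottle: side to the left of the spout side before the nozzle for 0.5 s, square within 15 deg, 8 to 45 mm off, its mid-point within 15 mm sideways, 22 mm in height (x of small_side2 in the frame of nozzle between -0.045 and -0.008 m and y of small_side2 in the frame of nozzle between -0.015 and 0.015 m and z of small_side2 in the frame of nozzle between -0.022 and 0.022 m and angle between the x axis of small_side2 and the x axis of nozzle, either way round below 0.27 rad and angle between small's own z axis and vertical below 0.25 rad), for 0.5 s.
4. small bottle: side to the right of the spout side before the nozzle for 0.5 s, square within 15 deg, 8 to 45 mm off, its mid-point within 15 mm sideways, 22 mm in height (x of small_side3 in the frame of nozzle between -0.045 and -0.008 m and y of small_side3 in the frame of nozzle between -0.015 and 0.015 m and z of small_side3 in the frame of nozzle between -0.022 and 0.022 m and angle between the x axis of small_side3 and the x axis of nozzle, either way round below 0.27 rad and angle between small's own z axis and vertical below 0.25 rad), for 0.5 s.
5. middle bottle: spout side before the nozzle for 0.5 s, square within 15 deg, 8 to 45 mm off, its mid-point within 15 mm sideways, 22 mm in height (x of middle_side1 in the frame of nozzle between -0.045 and -0.008 m and y of middle_side1 in the frame of nozzle between -0.015 and 0.015 m and z of middle_side1 in the frame of nozzle between -0.022 and 0.022 m and angle between the x axis of middle_side1 and the x axis of nozzle, either way round below 0.27 rad and angle between middle's own z axis and vertical below 0.25 rad), for 0.5 s.
6. middle bottle: side to the left of the spout side before the nozzle for 0.5 s, square within 15 deg, 8 to 45 mm off, its mid-point within 15 mm sideways, 22 mm in height (x of middle_side2 in the frame of nozzle between -0.045 and -0.008 m and y of middle_side2 in the frame of nozzle between -0.015 and 0.015 m and z of middle_side2 in the frame of nozzle between -0.022 and 0.022 m and angle between the x axis of middle_side2 and the x axis of nozzle, either way round below 0.27 rad and angle between middle's own z axis and vertical below 0.25 rad), for 0.5 s.
7. middle bottle: side to the right of the spout side before the nozzle for 0.5 s, square within 15 deg, 8 to 45 mm off, its mid-point within 15 mm sideways, 22 mm in height (x of middle_side3 in the frame of nozzle between -0.045 and -0.008 m and y of middle_side3 in the frame of nozzle between -0.015 and 0.015 m and z of middle_side3 in the frame of nozzle between -0.022 and 0.022 m and angle between the x axis of middle_side3 and the x axis of nozzle, either way round below 0.27 rad and angle between middle's own z axis and vertical below 0.25 rad), for 0.5 s.
8. tall bottle: spout side before the nozzle for 0.5 s, square within 15 deg, 8 to 45 mm off, its mid-point within 15 mm sideways, 22 mm in height (x of tall_side1 in the frame of nozzle between -0.045 and -0.008 m and y of tall_side1 in the frame of nozzle between -0.015 and 0.015 m and z of tall_side1 in the frame of nozzle between -0.022 and 0.022 m and angle between the x axis of tall_side1 and the x axis of nozzle, either way round below 0.27 rad and angle between tall's own z axis and vertical below 0.25 rad), for 0.5 s.
9. tall bottle: side to the left of the spout side before the nozzle for 0.5 s, square within 15 deg, 8 to 45 mm off, its mid-point within 15 mm sideways, 22 mm in height (x of tall_side2 in the frame of nozzle between -0.045 and -0.008 m and y of tall_side2 in the frame of nozzle between -0.015 and 0.015 m and z of tall_side2 in the frame of nozzle between -0.022 and 0.022 m and angle between the x axis of tall_side2 and the x axis of nozzle, either way round below 0.27 rad and angle between tall's own z axis and vertical below 0.25 rad), for 0.5 s.
10. tall bottle: side to the right of the spout side before the nozzle for 0.5 s, square within 15 deg, 8 to 45 mm off, its mid-point within 15 mm sideways, 22 mm in height (x of tall_side3 in the frame of nozzle between -0.045 and -0.008 m and y of tall_side3 in the frame of nozzle between -0.015 and 0.015 m and z of tall_side3 in the frame of nozzle between -0.022 and 0.022 m and angle between the x axis of tall_side3 and the x axis of nozzle, either way round below 0.27 rad and angle between tall's own z axis and vertical below 0.25 rad), for 0.5 s.
At the end, for the whole second after the job is handed in: the valve is shut (within 0.08 rad of its stop) and every bottle that was there stands upright (within 7 degrees) and at rest on the mat, its axis within 45 mm of the mat's centre across and 135 mm along it (value of joint valve below 0.08 rad and x of small in the frame of mat between -0.045 and 0.045 m and y of small in the frame of mat between -0.135 and 0.135 m and z of small in the frame of mat between -0.001 and 0.008 m and angle between each of small, middle, tall's own z axis and vertical below 0.12 rad and linear speed of each of small, middle, tall below 0.02 m/s and x of middle in the frame of mat between -0.045 and 0.045 m and y of middle in the frame of mat between -0.135 and 0.135 m and z of middle in the frame of mat between -0.001 and 0.008 m and x of tall in the frame of mat between -0.045 and 0.045 m and y of tall in the frame of mat between -0.135 and 0.135 m and z of tall in the frame of mat between -0.001 and 0.008 m); the robot touches nothing.
It fails at once if a bottle is held before the nozzle while the valve is not half open (contact force between the fingers and anything else above 1 N and x of the grasp point in the frame of nozzle between -0.07 and -0.03 m and y of the grasp point in the frame of nozzle between -0.02 and 0.02 m and z of the grasp point in the frame of nozzle between 0 and 0.14 m and not (value of joint valve between 0.625 and 0.945 rad)).
It fails at once if the pot is shifted by more than 3 cm (distance of pot from where it was at the start of the episode above 0.03 m).
It fails at once if the trowel is shifted by more than 3 cm (distance of trowel from where it was at the start of the episode above 0.03 m).
It fails at once if the carton is shifted by more than 3 cm (distance of carton from where it was at the start of the episode above 0.03 m).
Of small, middle, tall only 2 to 3 are there at a start; the rules pass over those that are not, and their reading is None.
At some moment in a run one of small, middle, tall may be knocked a few centimetres aside while the robot is not near it.
Once in a run the grip may slacken for a moment while it holds something.
It also fails if it takes over 210 s, if anything falls off the work surface, if the arm or the gripper's body presses on something with over 40 N, if the wrist force passes 120 N, or if a joint passes its speed limit or range.

ROBOT

A 6-joint arm with a two-finger parallel gripper is mounted at the origin on the work surface. World frame = base frame: x ahead of the robot, y to its left, z up, the work surface at z = 0. Lengths are in m, angles in rad, forces in N, time in s.
With the tool pointing down it reaches from about 0.3 to 1 m from the base axis. Payload 5.1 kg.
Tool frame: the origin (TCP) lies midway between the tips of the shut fingers; the grasp point (between the pads) lies grip_point_offset behind it (grip_point_offset is the distance from the TCP to the grasp point, in m); y points along the fingers, z is the direction in which the jaws open and shut, and the axes are right-handed (so a half turn about y gives the same grasp; the last joint's range is limited). The gripper opens to 95 mm and grips with 3 to 60 N. Pads are 20 mm wide; open, the fingers measure 119 mm over their backs; the gripper's body (75 mm by 180 mm) begins 59 mm behind the grasp point.
Start: joints at [1.163, 0.124, 1.65, -0, 1.367, -0.083], TCP at [0.207, 0.616, 0.175] pointing down, gripper open.
Joint ranges: [-2.61, 2.61], [-1.02, 2.33], [0.03, 2.71], [-1.35, 4.49], [0.32, 2.68], [-2.91, 2.91]. Speed limits (rad/s): [2.57, 2.57, 3.14, 3.14, 3.14, 3.14].

INTERFACE

Orientations are given as [roll, pitch, yaw] about the fixed x, y, z axes, in that order (R = Rz(yaw) Ry(pitch) Rx(roll)).
In Python, from cell import * gives the robot as it stands.
- The arm moves only by the tool apply_moves, never from a script. Its argument "moves" is a list of rows, each a list of 3 entries, a list of its own where there are three numbers: the finger opening in m, from 0 to 0.0951, then the shift along the tool's x, y, z in m, then the turn about the tool's y in degrees. In form: [[fingers, [x, y, z], turn], ...]. A call has exactly 5 rows; each row shifts and turns the commanded pose from where the row before left it, along the tool's axes as they then stand; what a row does not reach is not made up. A row lasts 1/12 s, in which the tool goes at most 41.7 mm and 7.16 degrees, less where a joint would pass 70% of its speed; a pose out of reach is approached as far as the arm can. A call with a gripper value outside its range is refused whole. The fingers move at their own pace and stop on an object; "grip_force" is the grip in N (left out, the last holds). Time passes only in rows, so rows that do not move let the fingers close, or fill a call up. It gives the time, the measured TCP pose, the force and the opening at its end, in the units of the state.
- observe(): the state, without advancing time (a new reading comes with each control period).
- snapshot(name): name is "scene" or "side" or "wrist"; returns the picture (420x560x3 uint8, blue, green, red); there is no depth.
- camera_model(name): a dict with "K" (3x3 intrinsics, pixels), "view" (4x4, takes a point from world to camera coordinates). Camera axes: x right, y down, z forward; pixel columns grow to the right and rows downward; lengths in m; the calibration is good to about 2 mm. A picture is of the moment at which its call begins: read the wrist's pose just before it. camera_model takes no time and is no camera call; for the wrist camera it gives the pose at the moment of the call.
- job_done(): hands the job in, once; it reports no verdict.
Trained networks look in the newest picture that a camera, given by its name, has taken for a name from the list of things; names that differ only in an ending like _2 or _b are one class to them, and where a whole thing is asked for, a point or a joint stands for the part that bears it (a point fixed in the world has none). Each returns a list of dicts, best first, with "p" (0 to 1); they miss things now and then, are a little off and sometimes report something else, mostly with a low value. They report only what shows in the picture. A call takes as long as a camera call.
- find_in(target, camera): "rect" ([centre column, centre row, width, height] in pixels, round what is visible of it).
- landmark_of(target, camera): "xy" ([column, row] in pixels: a listed point, or the origin of a listed thing).
The state is a dict: "time": time; "qpos": joint angles; "qd": joint speeds; "effort": joint torques, N m; "tcp_pos": TCP position; "ee_rot": TCP orientation; "contact_force": force on the tool from outside, world axes, zero at the start; "ft_torque": the same for the moment, N m; "gripper_width": opening from 0.0 (shut) to 1.0 (fully open).
Only numpy, scipy, OpenCV 4.12 (cv2) and the standard library are available. Lean on these libraries where they do the work, as an engineer would, in place of code of your own. Each camera call takes 0.05 s, during which the arm holds its last target.

## Working session

There is one attempt and no reset: what is moved stays moved. The work goes in short steps, Python scripts to look and compute and a tool call to move; the robot and the scene stay as the last step left them, time stands still between calls to the robot, and variables do not carry over. Pictures are saved under pics/ and viewed, and the job is handed in when it is done.

Besides the shell and the picture viewer there is one more tool, called as name(argument=value, ...) on one line, values as JSON. apply_moves: Moves the arm, as the interface text tells. Its arguments: {"type":"object","properties":{"moves":{"type":"array"},"grip_force":{"type":"number"}},"required":["moves"]}

```bash
ls; mkdir -p pics; python3 - <<'E'
from cell import *
import cv2
s=observe();print(s)
try: print(grip_point_offset)
except Exception as e: print(e)
for n in("scene","side","wrist"):
    cv2.imwrite(f"pics/{n}0.png",snapshot(n))
    m=camera_model(n);print(n,m["K"],m["view"])
E
```

```text
pics
{'time': 0.0, 'qpos': array([ 1.16343175e+00,  1.24507603e-01,  1.65164404e+00, -3.73468878e-05,
        1.36749530e+00, -8.26150111e-02]), 'qd': array([-1.33357570e-03, -6.76977732e-05, -4.50203513e-04, -8.54724462e-05,
       -8.41924683e-05, -7.70434629e-04]), 'effort': array([ 1.42838926e-04, -4.17594230e+01, -3.59936213e+01,  7.74858892e-02,
        4.90688765e-02, -1.89479115e-04]), 'tcp_pos': array([0.2071617 , 0.61535266, 0.17410322]), 'ee_rot': array([-1.57284663e+00,  1.33084833e-04, -3.24742119e-01]), 'contact_force': array([-0.04657792, -0.257868  , -0.21958233]), 'ft_torque': array([-0.04230937, -0.04014034,  0.01643944]), 'gripper_width': 0.9988572398326307}
0.0188
scene [[433.11627016   0.         281.46467759]
 [  0.         433.11627016 212.24251043]
 [  0.           0.           1.        ]] [[-0.57872553  0.8154416  -0.01147878  0.31149995]
 [ 0.509262    0.35036213 -0.78606526 -0.24886566]
 [-0.63696858 -0.46076174 -0.61803693  1.58483782]
 [ 0.          0.          0.          1.        ]]
side [[500.68003995   0.         270.48056879]
 [  0.         500.68003995 203.16422366]
 [  0.           0.           1.        ]] [[ 0.94537129 -0.32574379  0.01281084 -0.56420569]
 [-0.1928216  -0.59042754 -0.78371879  0.1900957 ]
 [ 0.2628554   0.73843503 -0.62098368  1.33442192]
 [ 0.          0.          0.          1.        ]]
wrist [[350.8967024    0.         283.97808625]
 [  0.         350.8967024  212.99144395]
 [  0.           0.           1.        ]] [[ 0.31820254  0.94802163 -0.00145816 -0.64960479]
 [ 0.90557137 -0.30349831  0.29636004 -0.03402023]
 [ 0.28051318 -0.09562299 -0.95507518  0.39222547]
 [ 0.          0.          0.          1.        ]]
```

View pics/scene0.png

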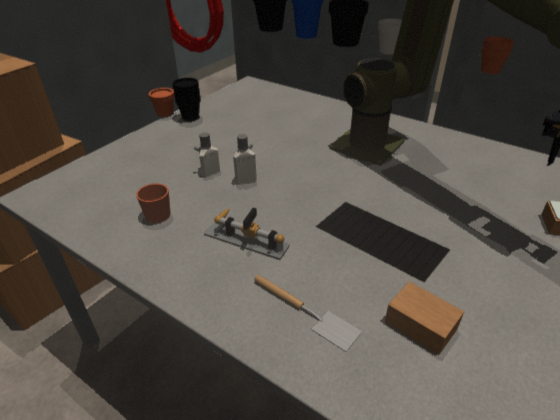

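View pics/side0.png

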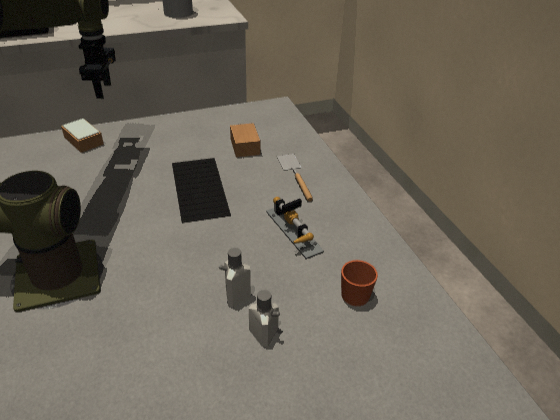

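View pics/wrist0.png

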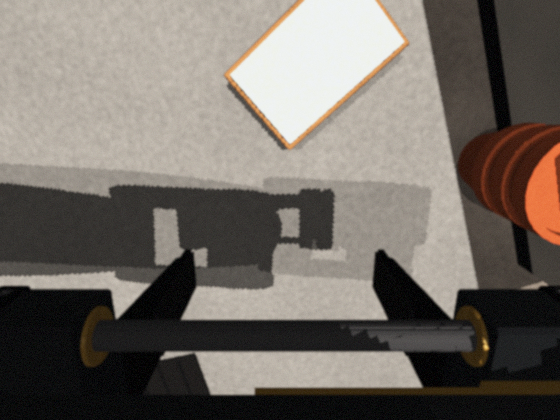

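Two bottles show: scene (208,155) and (244,160), side (264,317) and (236,278). The airpoint is at scene (247,232), the mat at (382,237), the pot at (155,203), the trowel at (305,308) and the carton at (425,316). Next I'll triangulate.

```bash
cat > h.py <<'E'
from cell import *
import numpy as np, cv2
def P(n):
    m=camera_model(n);return m["K"]@m["view"][:3]
def tri(a,b,n1="scene",n2="side"):
    X=cv2.triangulatePoints(P(n1),P(n2),np.array(a,float).reshape(2,1),np.array(b,float).reshape(2,1)).ravel()
    X=X[:3]/X[3]
    r=[np.linalg.norm(proj(n,X)-np.array(u)) for n,u in((n1,a),(n2,b))]
    return X,max(r)
def proj(n,X):
    h=P(n)@np.append(X,1);return h[:2]/h[2]
def onz(n,u,z):
    m=camera_model(n);R=m["view"][:3,:3];t=m["view"][:3,3]
    d=R.T@np.linalg.inv(m["K"])@np.array([u[0],u[1],1.]);c=-R.T@t
    return c+d*(z-c[2])/d[2]
E
python3 - <<'E'
from h import *
L={}
for t in["small","middle","tall","nozzle","valve_grip","airpoint","mat","small_side1","small_side2","small_side3","middle_side1","tall_side1"]:
    for n in("scene","side"):
        r=landmark_of(t,n);L[t,n]=r
        print(t,n,[(np.round(d["xy"],1).tolist(),round(d["p"],2)) for d in r[:3]], [(np.round(d["rect"],0).tolist(),round(d["p"],2)) for d in find_in(t,n)[:2]] if t in("small","middle","tall") else"")
    if L[t,"scene"] and L[t,"side"]: print("   ",tri(L[t,"scene"][0]["xy"],L[t,"side"][0]["xy"]))
print(observe()["time"])
E
```

```text
small scene [] []
small side [([226.2, 285.8], 0.37)] []
middle scene [([208.9, 168.0], 0.97), ([210.9, 158.6], 0.57)] [([206.0, 154.0, 27.0, 48.0], 0.7), ([425.0, 316.0, 76.0, 72.0], 0.21)]
middle side [([265.2, 331.4], 0.76)] [([266.0, 319.0, 30.0, 57.0], 0.6)]
    (array([ 0.45960106, -0.35553686,  0.01021718]), np.float64(0.5647961947989734))
tall scene [([242.3, 180.7], 0.66)] [([245.0, 159.0, 26.0, 52.0], 0.64)]
tall side [([236.9, 293.9], 0.92)] [([236.0, 278.0, 34.0, 60.0], 0.57)]
    (array([ 0.43514334, -0.22083555,  0.00171572]), np.float64(2.374840261159476))
nozzle scene [([227.7, 207.9], 0.73), ([210.2, 163.9], 0.43)] 
nozzle side [([295.1, 245.0], 0.86)] 
    (array([ 0.62095047, -0.13003732,  0.04201771]), np.float64(0.968515890813208))
valve_grip scene [([245.5, 216.3], 0.46)] 
valve_grip side [([287.1, 206.8], 0.68), ([273.3, 329.4], 0.58)] 
    (array([ 0.64637862, -0.02425255,  0.0841633 ]), np.float64(4.5107483295506965))
airpoint scene [([217.1, 232.9], 0.79), ([230.3, 207.0], 0.31), ([243.1, 178.6], 0.25)] 
airpoint side [([306.8, 248.6], 0.91), ([296.3, 175.6]
[... 240 characters left out ...]
 np.float64(2.7721023849888446))
small_side1 scene [] 
small_side1 side [] 
small_side2 scene [] 
small_side2 side [] 
small_side3 scene [] 
small_side3 side [] 
middle_side1 scene [([211.6, 165.1], 0.93), ([200.8, 163.1], 0.76), ([209.4, 160.4], 0.6)] 
middle_side1 side [([274.3, 326.9], 0.93), ([261.5, 314.7], 0.69), ([254.7, 328.7], 0.66)] 
    (array([ 0.47197163, -0.35065728,  0.02284442]), np.float64(5.660657310374614))
tall_side1 scene [([246.3, 174.2], 0.93), ([236.5, 168.5], 0.82), ([252.1, 166.2], 0.78)] 
tall_side1 side [([224.8, 288.2], 0.69), ([235.5, 282.9], 0.57), ([240.6, 293.6], 0.57)] 
    (array([ 0.41098   , -0.21391208,  0.02070151]), np.float64(4.6453613176617905))
1.65
```

```bash
python3 - <<'E'
import cv2
a=cv2.imread("pics/scene0.png");b=cv2.imread("pics/side0.png")
cv2.imwrite("pics/sc1.png",cv2.resize(a[120:260,170:310],None,fx=4,fy=4,interpolation=cv2.INTER_CUBIC))
cv2.imwrite("pics/sd1.png",cv2.resize(b[180:350,190:340],None,fx=3.5,fy=3.5,interpolation=cv2.INTER_CUBIC))
E
```

```text
(no output)
```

View pics/sc1.png

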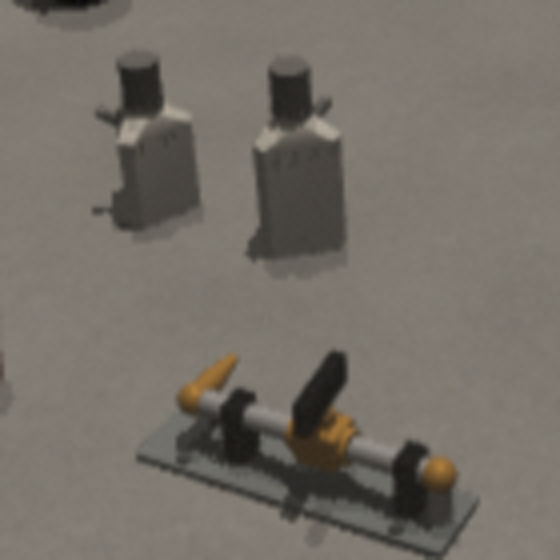

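View pics/sd1.png

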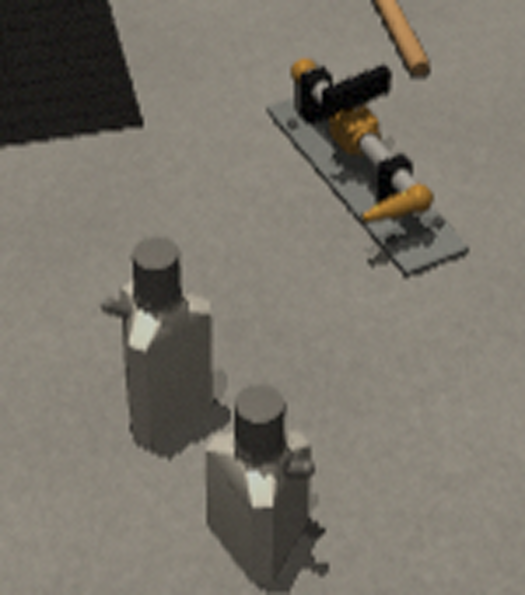

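```bash
python3 - <<'E'
from h import *
s=lambda u:(170+u[0]/4,120+u[1]/4)
d=lambda u:(190+u[0]/3.5,180+u[1]/3.5)
for k,a,b in[("Acap",(138,62),(261,403)),("Bcap",(290,67),(156,253)),("Asp",(100,112),(300,460)),("Bsp",(323,103),(110,305)),("noz",(236,357),(365,217)),("bend",(190,398),(418,198)),("end",(440,473),(304,70))]:
    print(k,*[np.round(v,4) for v in tri(s(a),d(b))])
for z,k in((0.008,"plate"),):
    for u in((137,455),(440,555),(478,497)): print("sc",onz("scene",s(u),z))
    for u in((268,107),(408,275),(467,250)): print("sd",onz("side",d(u),z))
E
```

```text
Acap [ 0.46   -0.3521  0.1338] 0.1125
Bcap [ 0.4285 -0.221   0.1549] 0.0358
Asp [ 0.4823 -0.3744  0.0937] 1.4464
Bsp [ 0.3961 -0.2167  0.1106] 0.375
noz [ 0.6234 -0.1207  0.0437] 0.3439
bend [ 0.6732 -0.1152  0.044 ] 0.7754
end [0.641  0.0695 0.0446] 0.1833
sc [ 0.71141109 -0.1371467   0.008     ]
sc [0.67252917 0.09080857 0.008     ]
sc [0.6134352  0.07969043 0.008     ]
sd [0.60932956 0.07366098 0.008     ]
sd [ 0.64726775 -0.15909042  0.008     ]
sd [ 0.70300873 -0.147668    0.008     ]
```

Heights identify A as middle (139 mm) and B as tall (159 mm), so small is absent. The air point's yaw is about 9.8°. I'll write a planner that prints rows and head above the valve.

```bash
cat >> h.py <<'E'
from scipy.spatial.transform import Rotation as Ro
def pose():
    s=observe();R=Ro.from_euler("xyz",s["ee_rot"]).as_matrix()
    return np.array(s["tcp_pos"]),R,np.degrees(np.arctan2(R[1,0],R[0,0])),s
def plan(p,psi,fing,vmax=0.039,wmax=7.0,psi0=None,p0=None,n=None):
    """psi: absolute continuous deg; psi0 current (continuous). prints rows"""
    q,R,y,s=pose()
    if p0 is not None:q=np.array(p0,float)
    if psi0 is None: psi0=y
    d=np.array(p)-q; dp=psi-psi0
    k=max(int(np.ceil(np.linalg.norm(d)/vmax)),int(np.ceil(abs(dp)/wmax)),1)
    if n:k=n
    k5=-(-k//5)*5
    k=k5
    rows=[];pos=q.copy();a=psi0
    for i in range(k):
        tgt=q+d*(i+1)/k; e=tgt-pos
        c,sn=np.cos(np.radians(a)),np.sin(np.radians(a))
        Rt=np.array([[c,0,-sn],[sn,0,c],[0,-1,0]])
        sh=np.round(Rt.T@e,4); t=round(-(psi0+dp*(i+1)/k-a),1)
        pos=pos+Rt@sh; a-=t
        rows.append([fing,sh.tolist(),t])
    for i in range(0,k,5): print(str(rows[i:i+5]).replace(" ",""))
    print("from",np.round(q,4),round(psi0,1),"end",np.round(pos,4),round(a,1))
def st():
    q,R,y,s=pose();print("t",round(s["time"],2),"tcp",np.round(q,4),"psi",round(y,2),"q6",round(s["qpos"][5],2),"q1",round(s["qpos"][0],2),"F",np.round(s["contact_force"],1),"w",round(s["gripper_width"]*.0951,4))
E
python3 -c "
from h import *
plan([0.60,-0.02,0.20],-170,0.095)"
```

```text
[[0.095,[0.023,-0.001,-0.0191],np.float64(6.1)],[0.095,[0.0249,-0.001,-0.0165],np.float64(6.0)],[0.095,[0.0265,-0.001,-0.0139],np.float64(6.1)],[0.095,[0.0278,-0.0009,-0.011],np.float64(6.0)],[0.095,[0.0288,-0.001,-0.0079],np.float64(6.1)]]
[[0.095,[0.0295,-0.001,-0.0049],np.float64(6.0)],[0.095,[0.0299,-0.001,-0.0018],np.float64(6.1)],[0.095,[0.0298,-0.001,0.0014],np.float64(6.0)],[0.095,[0.0296,-0.001,0.0045],np.float64(6.1)],[0.095,[0.0289,-0.001,0.0076],np.float64(6.1)]]
[[0.095,[0.0279,-0.001,0.0107],np.float64(6.0)],[0.095,[0.0267,-0.0009,0.0135],np.float64(6.1)],[0.095,[0.025,-0.001,0.0163],np.float64(6.0)],[0.095,[0.0233,-0.001,0.0188],np.float64(6.1)],[0.095,[0.0211,-0.001,0.0212],np.float64(6.0)]]
[[0.095,[0.0187,-0.001,0.0233],np.float64(6.1)],[0.095,[0.0162,-0.001,0.0251],np.float64(6.0)],[0.095,[0.0135,-0.001,0.0267],np.float64(6.1)],[0.095,[0.0106,-0.001,0.0279],np.float64(6.1)],[0.095,[0.0075,-0.0009,0.029],np.float64(6.0)]]
[[0.095,[0.0045,-0.001,0.0295],np.float64(6.1)],[0.095,[0.0013,-0.001,0.0299],np.float64(6.0)],[0.095,[-0.0018,-0.001,0.0298],np.float64(6.1)],[0.095,[-0.005,-0.001,0.0295],np.float64(6.0)],[0.095,[-0.008,-0.001,0.0288],np.float64(6.1)]]
from [0.2074 0.616  0.1753] -18.6 end [ 0.6  -0.02  0.2 ] -170.0
```

```bash
sed -i 's/np.round(Rt.T@e,4)/np.round(Rt.T@e,3)+0.0/; s/t=round(-(psi0+dp\*(i+1)\/k-a),1)/t=float(np.round(-(psi0+dp*(i+1)\/k-a)))/' h.py
python3 -c "
from h import *
plan([0.60,-0.02,0.20],-170,0.095)"
```

```text
[[0.095,[0.023,-0.001,-0.019],6.0],[0.095,[0.025,-0.001,-0.017],6.0],[0.095,[0.026,-0.001,-0.014],6.0],[0.095,[0.028,-0.001,-0.011],6.0],[0.095,[0.029,-0.001,-0.008],6.0]]
[[0.095,[0.029,-0.001,-0.005],6.0],[0.095,[0.03,-0.001,-0.002],6.0],[0.095,[0.03,-0.001,0.002],6.0],[0.095,[0.03,-0.001,0.004],7.0],[0.095,[0.028,-0.001,0.008],6.0]]
[[0.095,[0.028,-0.001,0.011],6.0],[0.095,[0.027,-0.001,0.013],6.0],[0.095,[0.025,-0.001,0.017],6.0],[0.095,[0.023,-0.001,0.019],6.0],[0.095,[0.021,-0.001,0.021],6.0]]
[[0.095,[0.019,-0.001,0.023],6.0],[0.095,[0.016,-0.001,0.025],6.0],[0.095,[0.013,-0.001,0.027],6.0],[0.095,[0.011,-0.001,0.028],6.0],[0.095,[0.007,-0.001,0.029],6.0]]
[[0.095,[0.005,-0.001,0.03],6.0],[0.095,[0.001,-0.001,0.029],6.0],[0.095,[-0.001,-0.001,0.03],6.0],[0.095,[-0.005,-0.001,0.03],6.0],[0.095,[-0.008,-0.001,0.029],6.0]]
from [0.2074 0.616  0.1753] -18.6 end [ 0.6001 -0.0204  0.2003] -169.6
```

apply_moves(moves=[[0.095,[0.023,-0.001,-0.019],6.0],[0.095,[0.025,-0.001,-0.017],6.0],[0.095,[0.026,-0.001,-0.014],6.0],[0.095,[0.028,-0.001,-0.011],6.0],[0.095,[0.029,-0.001,-0.008],6.0]])

```text
time: 2.07
tcp_pos: [0.2864, 0.4873, 0.1805]
ee_rot: [-1.571, -0.0, -0.853]
contact_force: [0.6, -0.2, 0.5]
gripper_width: 0.999
```

apply_moves(moves=[[0.095,[0.029,-0.001,-0.005],6.0],[0.095,[0.03,-0.001,-0.002],6.0],[0.095,[0.03,-0.001,0.002],6.0],[0.095,[0.03,-0.001,0.004],7.0],[0.095,[0.028,-0.001,0.008],6.0]])

```text
time: 2.48
tcp_pos: [0.3653, 0.3607, 0.1856]
ee_rot: [-1.57, 0.0, -1.395]
contact_force: [0.2, -0.2, 0.5]
gripper_width: 1.001
```

apply_moves(moves=[[0.095,[0.028,-0.001,0.011],6.0],[0.095,[0.027,-0.001,0.013],6.0],[0.095,[0.025,-0.001,0.017],6.0],[0.095,[0.023,-0.001,0.019],6.0],[0.095,[0.021,-0.001,0.021],6.0]])

```text
time: 2.9
tcp_pos: [0.4438, 0.2331, 0.1907]
ee_rot: [-1.57, 0.0, -1.918]
contact_force: [1.1, 0.2, 0.7]
gripper_width: 0.998
```

apply_moves(moves=[[0.095,[0.019,-0.001,0.023],6.0],[0.095,[0.016,-0.001,0.025],6.0],[0.095,[0.013,-0.001,0.027],6.0],[0.095,[0.011,-0.001,0.028],6.0],[0.095,[0.007,-0.001,0.029],6.0]])

```text
time: 3.32
tcp_pos: [0.5225, 0.1061, 0.1956]
ee_rot: [-1.571, 0.0, -2.442]
contact_force: [-0.1, 0.2, 0.8]
gripper_width: 1.003
```

apply_moves(moves=[[0.095,[0.005,-0.001,0.03],6.0],[0.095,[0.001,-0.001,0.029],6.0],[0.095,[-0.001,-0.001,0.03],6.0],[0.095,[-0.005,-0.001,0.03],6.0],[0.095,[-0.008,-0.001,0.029],6.0]])

```text
time: 3.73
tcp_pos: [0.6008, -0.0219, 0.2005]
ee_rot: [-1.571, 0.0, -2.966]
contact_force: [-0.7, -0.6, -0.1]
gripper_width: 1.002
```

```bash
python3 - <<'E'
from h import *
st()
cv2.imwrite("pics/w1.png",snapshot("wrist"))
for t in("valve_grip","nozzle","airpoint"):
    r=landmark_of(t,"wrist")
    print(t,[(np.round(d["xy"],1).tolist(),round(d["p"],2)) for d in r[:2]])
    if r: print(onz("wrist",r[0]["xy"],{"valve_grip":.091,"nozzle":.045,"airpoint":0}[t]))
E
```

```text
t 3.73 tcp [ 0.6008 -0.0219  0.2005] psi -169.92 q6 1.27 q1 -0.13 F [-0.7 -0.6 -0.1] w 0.0953
valve_grip [([290.1, 134.1], 0.91)]
[ 0.66043409 -0.0186358   0.091     ]
nozzle [([382.7, 183.4], 0.98)]
[ 0.6231972  -0.12391007  0.045     ]
airpoint [([379.0, 131.4], 0.61)]
[ 0.67315238 -0.11708444  0.        ]
```

View pics/w1.png

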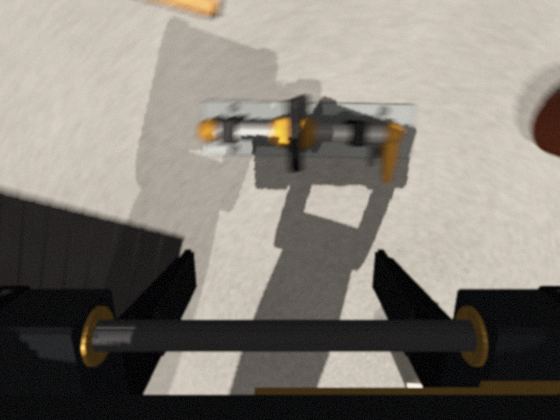

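```bash
python3 - <<'E'
from h import *
a=cv2.imread("pics/w1.png");cv2.imwrite("pics/w1c.png",cv2.resize(a[80:210,180:430],None,fx=3.2,fy=3.2,interpolation=cv2.INTER_CUBIC))
E
```

```text
(no output)
```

View pics/w1c.png

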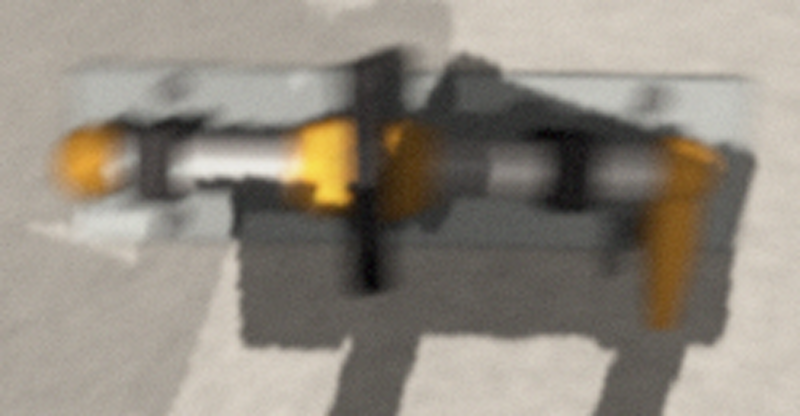

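```bash
python3 - <<'E'
from h import *
a=snapshot("wrist");st();cv2.imwrite("pics/w2c.png",cv2.resize(a[80:210,180:430],None,fx=3.2,fy=3.2,interpolation=cv2.INTER_CUBIC))
r=landmark_of("valve_grip","wrist");print(r[0]["xy"],onz("wrist",r[0]["xy"],.091))
r=landmark_of("nozzle","wrist");print(r[0]["xy"],onz("wrist",r[0]["xy"],.045))
for u in((296.9,132.5),(298.7,97),(295,169)):print(onz("wrist",u,.097))
print(proj("wrist",[.656,-.0155,.097]))
E
```

```text
t 3.98 tcp [ 0.5998 -0.0201  0.2002] psi -169.57 q6 1.27 q1 -0.12 F [-0.5  0.5 -0.2] w 0.0954
[292.1, 133.6] [ 0.65909966 -0.01565113  0.091     ]
[383.3, 180.6] [ 0.6256121  -0.12112929  0.045     ]
[ 0.66119835 -0.01911918  0.097     ]
[ 0.69028354 -0.01493076  0.097     ]
[ 0.6294537  -0.02364589  0.097     ]
[291.68941895 137.70312401]
```

View pics/w2c.png

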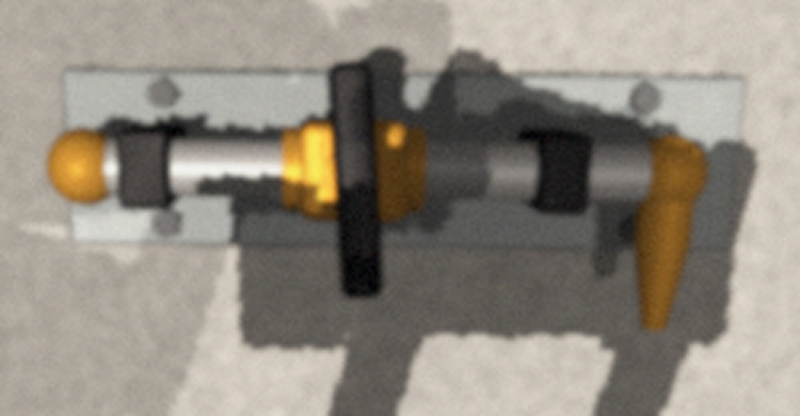

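```bash
python3 - <<'E'
from h import *
f=lambda x,y:(180+x/3.2,80+y/3.2)
a=onz("wrist",f(351,65),.097);b=onz("wrist",f(361,291),.097);print(a,b,(a+b)/2,np.degrees(np.arctan2(*(a-b)[1::-1])),np.linalg.norm(a-b))
for z,u in((.008,(63,70)),(.008,(742,76))): print(onz("wrist",f(*u),z))
A=onz("wrist",f(80,165),.045);B=onz("wrist",f(680,165),.045);print(A,B,A-B,np.degrees(np.arctan2(-(A-B)[0],(A-B)[1])))
print(onz("wrist",f(655,328),.045))
E
```

```text
[ 0.68626725 -0.0079345   0.097     ] [ 0.62736999 -0.02204891  0.097     ] [ 0.65681862 -0.0149917   0.097     ] 13.476477646600957 0.06056486676800071
[0.66782361 0.08715991 0.008     ]
[ 0.70829727 -0.14104352  0.008     ]
[0.64152853 0.07022972 0.045     ] [ 0.67634537 -0.11686577  0.045     ] [-0.03481684  0.18709549  0.        ] 10.541662673777685
[ 0.62389827 -0.12311791  0.045     ]
```

```bash
python3 -c "
from h import *
plan([0.657,-0.015,0.110],-169.8,0.06,n=5)
plan([0.657,-0.015,0.073],-169.8,0.06,n=5,p0=[0.657,-0.015,0.110])"
```

```text
[[0.06,[-0.011,0.018,0.001],0.0],[0.06,[-0.012,0.018,0.001],0.0],[0.06,[-0.011,0.018,0.002],0.0],[0.06,[-0.012,0.018,0.001],0.0],[0.06,[-0.011,0.018,0.001],0.0]]
from [ 0.5997 -0.0195  0.2003] -169.5 end [ 0.6568 -0.015   0.1103] -169.5
[[0.06,[0.0,0.007,0.0],0.0],[0.06,[0.0,0.008,0.0],0.0],[0.06,[0.0,0.007,0.0],0.0],[0.06,[0.0,0.008,0.0],0.0],[0.06,[0.0,0.007,0.0],0.0]]
from [ 0.657 -0.015  0.11 ] -169.5 end [ 0.657 -0.015  0.073] -169.5
```

apply_moves(moves=[[0.06,[-0.011,0.018,0.001],0],[0.06,[-0.012,0.018,0.001],0],[0.06,[-0.011,0.018,0.002],0],[0.06,[-0.012,0.018,0.001],0],[0.06,[-0.011,0.018,0.001],0]], grip_force=20)

```text
time: 4.5
tcp_pos: [0.6575, -0.0146, 0.1099]
ee_rot: [-1.571, 0.001, -2.958]
contact_force: [0.4, -0.3, 0.3]
gripper_width: 0.705
```

apply_moves(moves=[[0.06,[0,0.007,0],0],[0.06,[0,0.008,0],0],[0.06,[0,0.007,0],0],[0.06,[0,0.008,0],0],[0.06,[0,0.007,0],0]])

```text
time: 4.92
tcp_pos: [0.6573, -0.0159, 0.0737]
ee_rot: [-1.57, 0.001, -2.96]
contact_force: [-0.0, 0.2, -0.6]
gripper_width: 0.63
```

apply_moves(moves=[[0.0,[0,0,0],0],[0.0,[0,0,0],0],[0.0,[0,0,0],0],[0.0,[0,0,0],0],[0.0,[0,0,0],0]])

```text
time: 5.33
tcp_pos: [0.6577, -0.0161, 0.0741]
ee_rot: [-1.57, 0.001, -2.96]
contact_force: [-0.2, 0.7, -0.6]
gripper_width: 0.336
```

```bash
python3 -c "
from h import *
st()"
```

```text
t 5.33 tcp [ 0.6577 -0.0161  0.0741] psi -169.61 q6 1.28 q1 -0.11 F [-0.2  0.7 -0.6] w 0.0319
```

Still closing, so I'll wait until the fingers stop and then turn 45°.

apply_moves(moves=[[0.0,[0,0,0],0],[0.0,[0,0,0],0],[0.0,[0,0,0],0],[0.0,[0,0,0],0],[0.0,[0,0,0],0]])

```text
time: 5.75
tcp_pos: [0.6573, -0.016, 0.0734]
ee_rot: [-1.571, 0.0, -2.96]
contact_force: [0.0, 0.4, 0.1]
gripper_width: 0.014
```

apply_moves(moves=[[0.0,[0,0,0],0],[0.0,[0,0,0],0],[0.0,[0,0,0],0],[0.0,[0,0,0],-2],[0.0,[0,0,0],-3]])

```text
time: 6.17
tcp_pos: [0.6573, -0.016, 0.0733]
ee_rot: [-1.571, -0.0, -2.871]
contact_force: [-0.1, 0.1, 0.6]
gripper_width: 0.004
```

apply_moves(moves=[[0.0,[0,0,0],-4],[0.0,[0,0,0],-4],[0.0,[0,0,0],-4],[0.0,[0,0,0],-4],[0.0,[0,0,0],-4]])

```text
time: 6.58
tcp_pos: [0.6573, -0.016, 0.0733]
ee_rot: [-1.571, -0.0, -2.52]
contact_force: [-0.3, 0.1, 0.5]
gripper_width: 0.004
```

apply_moves(moves=[[0.0,[0,0,0],-4],[0.0,[0,0,0],-4],[0.0,[0,0,0],-4],[0.0,[0,0,0],-4],[0.0,[0,0,0],-4]])

```text
time: 7.0
tcp_pos: [0.6573, -0.016, 0.0733]
ee_rot: [-1.571, -0.0, -2.171]
contact_force: [-0.0, -0.2, 0.1]
gripper_width: 0.011
```

apply_moves(moves=[[0.0,[0,0,0],0],[0.0,[0,0,0],0],[0.0,[0,0,0],0],[0.0,[0,0,0],0],[0.0,[0,0,0],0]])

```text
time: 7.42
tcp_pos: [0.6573, -0.016, 0.0734]
ee_rot: [-1.571, -0.0, -2.176]
contact_force: [-0.1, -0.3, -0.1]
gripper_width: 0.003
```

```bash
python3 -c "
from h import *
st();print(observe()['ft_torque'])
for n in ('scene','side'):
  a=snapshot(n);c=a[180:270,190:310] if n=='scene' else a[180:270,250:350]
  cv2.imwrite('pics/v_'+n+'.png',cv2.resize(c,None,fx=5,fy=5,interpolation=cv2.INTER_CUBIC))
"
```

```text
t 7.42 tcp [ 0.6573 -0.016   0.0734] psi -124.65 q6 0.5 q1 -0.11 F [-0.1 -0.3 -0.1] w 0.0003
[-0.11478329  0.15315414  0.02797506]
```

View pics/v_scene.png

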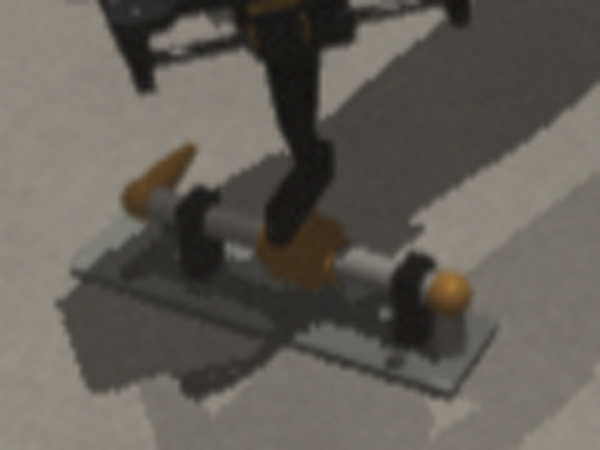

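View pics/v_side.png

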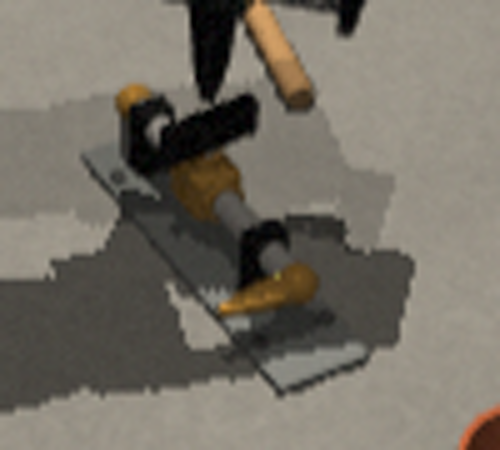

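```bash
python3 -c "
from h import *
q=pose()[0];print((proj('scene',q)-[190,180])*5,(proj('side',q)-[250,180])*5)
v=[.657,-.015,.097];print((proj('scene',v)-[190,180])*5,(proj('side',v)-[250,180])*5)
a=snapshot('wrist');cv2.imwrite('pics/w3.png',a)
"
```

```text
[298.41378939 204.58133829] [211.73861204 142.31373796]
[297.68746001 169.41284163] [212.30241728 109.2786208 ]
```

View pics/w3.png

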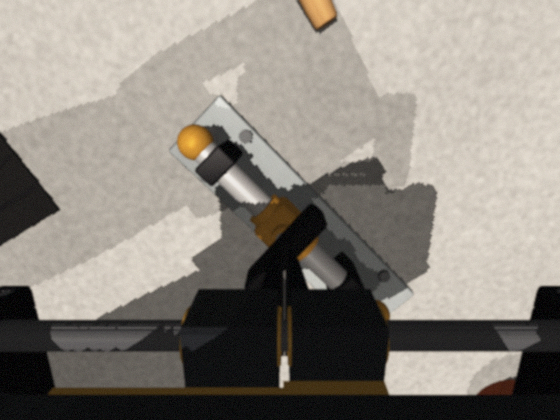

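```bash
python3 -c "
from h import *
q,R,y,s=pose()
print(q,proj('wrist',q),proj('wrist',q-R[:,1]*.0188), proj('wrist',q-R[:,1]*.024),[proj('wrist',q+R[:,2]*k) for k in(-.0475,.0475)])
a=cv2.imread('pics/w3.png');cv2.imwrite('pics/w3c.png',cv2.resize(a[180:330,180:390],None,fx=3.8,fy=3.8,interpolation=cv2.INTER_CUBIC))
for x in(-.032,.032):
  for z in(.071,.097):
    v=np.array([.657,-.015,z])+x*np.array([np.cos(.178),np.sin(.178),0]);print(z,proj('wrist',v),'45:',proj('wrist',np.array([.657,-.015,z])+x*np.array([np.cos(.963),np.sin(.963),0])))
"
```

```text
[ 0.65729512 -0.01603757  0.07335818] [284.30793465 242.02363479] [284.34012124 253.97880581] [284.35003404 257.66074986] [array([210.210297  , 241.95939335]), array([358.39317148, 242.08786548])]
0.071 [248.93236513 271.23148768] 45: [282.84783178 283.95102965]
0.097 [244.77124157 291.09276197] 45: [282.72132104 305.04149679]
0.071 [319.16899171 206.19366576] 45: [283.20457788 191.52726614]
0.097 [323.64572863 219.14880936] 45: [283.11160049 202.78088944]
```

View pics/w3c.png

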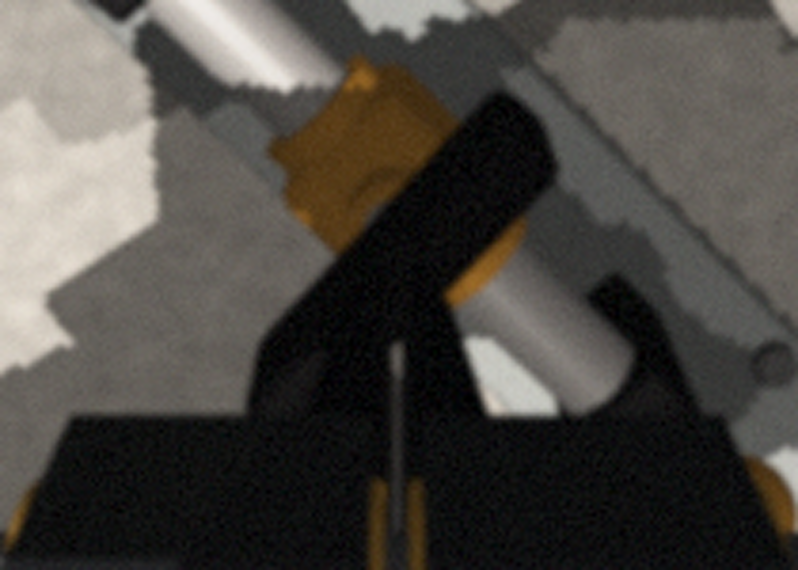

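The fingers shut completely (width 0) and the handle still lies across the pipe, so they didn't grip it. I'll rise and check the true tip position against the cameras.

apply_moves(moves=[[0.0,[0,-0.02,0],7],[0.0,[0,-0.02,0],7],[0.0,[0,-0.02,0],7],[0.0,[0,-0.02,0],7],[0.0,[0,-0.0,0],7]])

```text
time: 7.98
tcp_pos: [0.6602, -0.0163, 0.1592]
ee_rot: [-1.567, 0.008, -2.792]
contact_force: [0.3, -0.6, 1.3]
gripper_width: 0.004
```

apply_moves(moves=[[0.0,[0,0,0],7],[0.0,[0,0,0],3],[0.0,[0,0,0],0],[0.0,[0,0,0],0],[0.0,[0,0,0],0]])

```text
time: 8.4
tcp_pos: [0.6572, -0.016, 0.1532]
ee_rot: [-1.571, -0.0, -2.959]
contact_force: [-0.2, 0.6, -0.2]
gripper_width: 0.005
```

```bash
python3 -c "
from h import *
st()
q=pose()[0]
for n,(x,y) in (('scene',(190,130)),('side',(240,130))):
  a=snapshot(n);c=a[y:y+140,x:x+140]
  cv2.imwrite('pics/u_'+n+'.png',cv2.resize(c,None,fx=4,fy=4,interpolation=cv2.INTER_CUBIC)); print(n,(proj(n,q)-[x,y])*4)
cv2.imwrite('pics/u_wrist.png',snapshot('wrist')); print(proj('wrist',q))
"
```

```text
t 8.4 tcp [ 0.6572 -0.016   0.1532] psi -169.54 q6 1.28 q1 -0.11 F [-0.2  0.6 -0.2] w 0.0005
scene [231.53337234 264.38024062]
side [213.85223284 225.06552748]
[284.44018264 241.65114202]
```

View pics/u_scene.png

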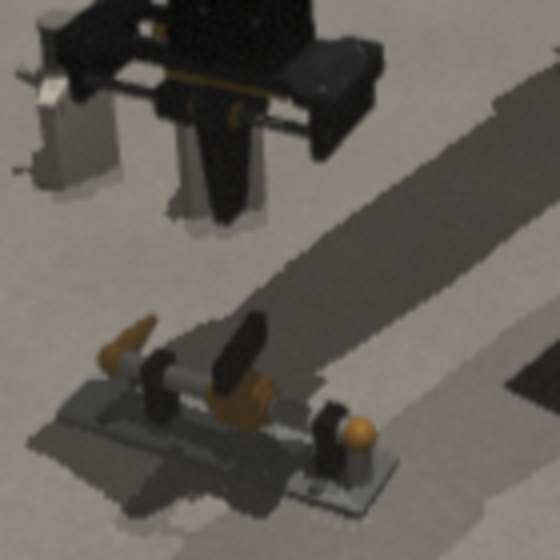

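View pics/u_side.png

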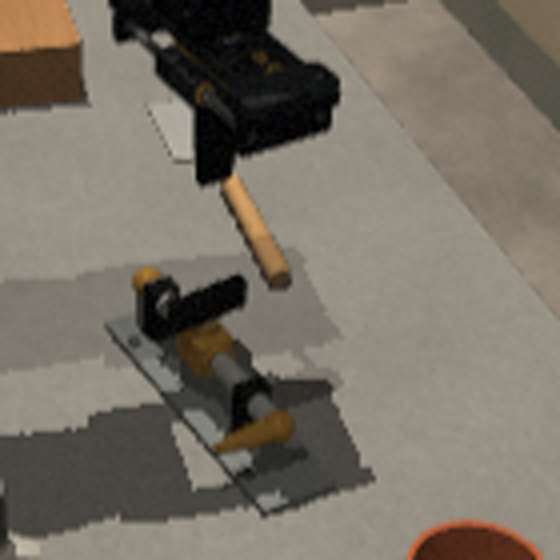

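View pics/u_wrist.png

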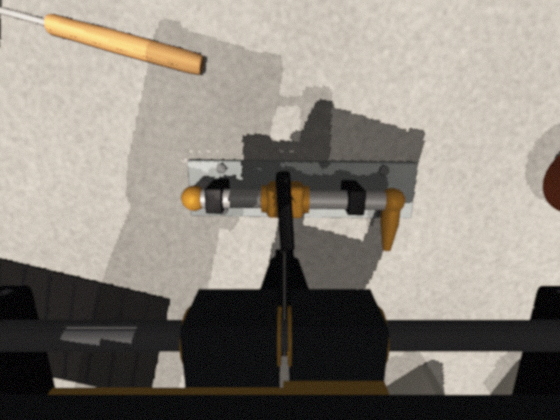

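```bash
python3 -c "
from h import *
X,e=tri((190+223/4,130+222/4),(240+210/4,130+182/4));q=pose()[0];print(X,e,X-q)
print([proj('wrist',q-[0,0,-k]) for k in (0,.01,.02,.025,.03)])
a=cv2.imread('pics/u_wrist.png');cv2.imwrite('pics/u_wc.png',cv2.resize(a[160:310,180:390],None,fx=3.8,fy=3.8,interpolation=cv2.INTER_CUBIC))
# handle ends in current view
s=lambda u:(190+u[0]/4,130+u[1]/4)
d=lambda u:(240+u[0]/4,130+u[1]/4)
for k,a,b in(('near-top?',(255,315),(150,0)),):pass
print('handle far/near tops', tri(s((262,318)),d((172,310))), tri(s((228,352)),d((240,282))))
print('ball end',tri(s((358,433)),d((147,278))),'noz',tri(s((155,318)),d((218,448))))
"
```

```text
[ 0.65661348 -0.01511716  0.18775815] 1.9252411420160391 [-0.00061444  0.0008871   0.03454763]
[array([284.44413617, 241.61259712]), array([284.46310668, 247.71066214]), array([284.48383825, 254.37482043]), array([284.4949429 , 257.94440328]), array([284.50658805, 261.68773596])]
handle far/near tops (array([ 0.62593526, -0.02083131,  0.08861671]), np.float64(0.14702374786986003)) (array([ 0.6780063 , -0.01197408,  0.09631256]), np.float64(1.853903109074623))
ball end (array([0.64158481, 0.06961233, 0.04581483]), np.float64(0.651283246425325)) noz (array([ 0.62419702, -0.12075888,  0.0433998 ]), np.float64(0.27037203860387476))
```

View pics/u_wc.png

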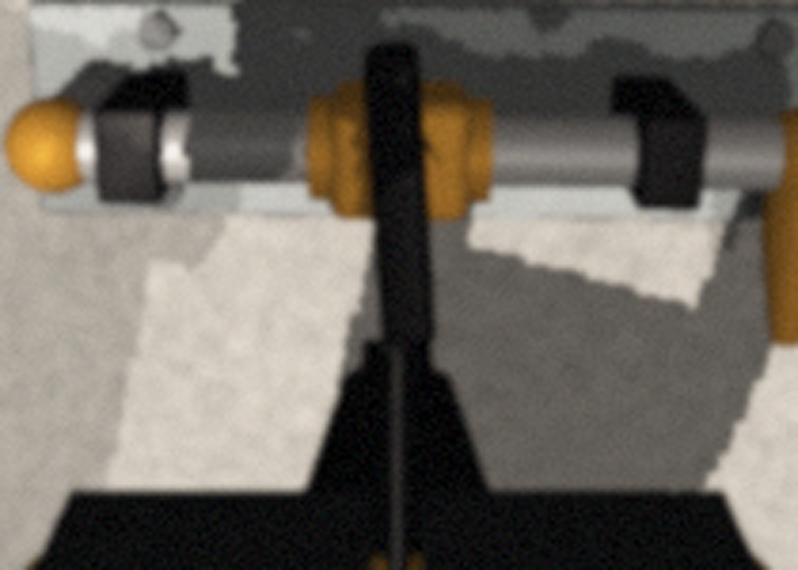

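Measured from both fixed cameras, the shut fingertips sit about 25–35 mm above the reported TCP. I'll open the fingers and check again.

apply_moves(moves=[[0.06,[0,0,0],0],[0.06,[0,0,0],0],[0.06,[0,0,0],0],[0.06,[0,0,0],0],[0.06,[0,0,0],0]])

```text
time: 8.97
tcp_pos: [0.6573, -0.016, 0.1534]
ee_rot: [-1.571, -0.0, -2.96]
contact_force: [0.2, -0.2, -0.1]
gripper_width: 0.297
```

apply_moves(moves=[[0.06,[0,0,0],0],[0.06,[0,0,0],0],[0.06,[0,0,0],0],[0.06,[0,0,0],0],[0.06,[0,0,0],0]])

```text
time: 9.38
tcp_pos: [0.6573, -0.016, 0.1533]
ee_rot: [-1.571, -0.0, -2.96]
contact_force: [0.1, 0.2, 0.4]
gripper_width: 0.615
```

```bash
python3 -c "
from h import *
st()
q,R,_,s=pose(); T=[q+R[:,2]*k for k in (-.03,.03)]
for n,(x,y) in (('scene',(190,110)),('side',(240,110))):
  a=snapshot(n);c=a[y:y+140,x:x+140].copy()
  c=cv2.resize(c,None,fx=4,fy=4,interpolation=cv2.INTER_CUBIC)
  c=cv2.convertScaleAbs(c,alpha=1.6,beta=20)
  for t in T:
    for k,col in((0,(0,0,255)),(.0188,(0,255,0)),(.03,(255,0,0))):
      u=(proj(n,t+[0,0,k])-[x,y])*4; cv2.circle(c,(int(u[0]),int(u[1])),3,col,-1)
  cv2.imwrite('pics/o_'+n+'.png',c)
"
```

```text
t 9.38 tcp [ 0.6573 -0.016   0.1533] psi -169.61 q6 1.28 q1 -0.11 F [0.1 0.2 0.4] w 0.0585
```

View pics/o_scene.png

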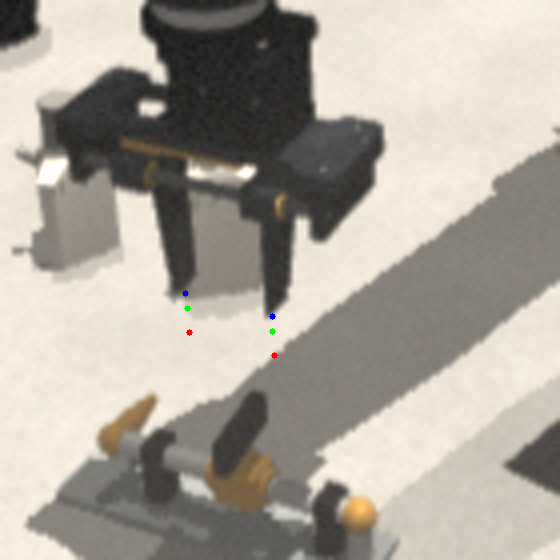

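View pics/o_side.png

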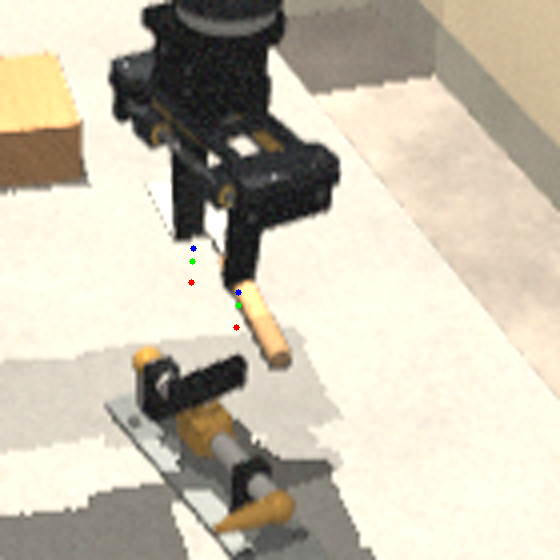

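The tips are consistently about 0.03 m above the reported TCP: the blue marks (TCP + 30 mm) fall on the tips in both views. I'll allow for that, lower to about 0.043 with a force check, and grip again.

apply_moves(moves=[[0.05,[0,0.015,0.001],0],[0.05,[0,0.015,0],0],[0.05,[0,0.015,0],0],[0.05,[0,0.015,0],0],[0.05,[0,0.01,0],0]])

```text
time: 9.9
tcp_pos: [0.6555, -0.0168, 0.0792]
ee_rot: [-1.572, -0.005, -2.96]
contact_force: [-0.2, -0.5, -0.2]
gripper_width: 0.525
```

apply_moves(moves=[[0.05,[0,0.007,0],0],[0.05,[0,0.007,0],0],[0.05,[0,0.007,0],0],[0.05,[0,0.007,0],0],[0.05,[0,0.006,0],0]])

```text
time: 10.32
tcp_pos: [0.6578, -0.017, 0.0491]
ee_rot: [-1.571, 0.001, -2.96]
contact_force: [-0.3, 0.2, -0.2]
gripper_width: 0.527
```

apply_moves(moves=[[0.0,[0,0,0],0],[0.0,[0,0,0],0],[0.0,[0,0,0],0],[0.0,[0,0,0],0],[0.0,[0,0,0],0]])

```text
time: 10.73
tcp_pos: [0.658, -0.0171, 0.0501]
ee_rot: [-1.57, 0.001, -2.96]
contact_force: [-0.4, -0.3, -0.8]
gripper_width: 0.23
```

apply_moves(moves=[[0.0,[0,0,0],0],[0.0,[0,0,0],0],[0.0,[0,0,0],0],[0.0,[0,0,0],0],[0.0,[0,0,0],0]])

```text
time: 11.15
tcp_pos: [0.6576, -0.0167, 0.0498]
ee_rot: [-1.571, 0.0, -2.96]
contact_force: [-1.6, 1.4, 2.9]
gripper_width: 0.122
```

Gripped: the width is 11.6 mm. Now the 45° turn.

apply_moves(moves=[[0.0,[0,0,0],0],[0.0,[0,0,0],-2],[0.0,[0,0,0],-3],[0.0,[0,0,0],-4],[0.0,[0,0,0],-4]])

```text
time: 11.57
tcp_pos: [0.6576, -0.0165, 0.0498]
ee_rot: [-1.572, 0.001, -2.73]
contact_force: [-1.1, 3.3, 3.1]
gripper_width: 0.123
```

apply_moves(moves=[[0.0,[0,0,0],-4],[0.0,[0,0,0],-4],[0.0,[0,0,0],-4],[0.0,[0,0,0],-4],[0.0,[0,0,0],-4]])

```text
time: 11.98
tcp_pos: [0.6575, -0.0163, 0.0498]
ee_rot: [-1.572, 0.001, -2.381]
contact_force: [-3.0, 2.8, 4.0]
gripper_width: 0.121
```

apply_moves(moves=[[0.0,[0,0,0],-4],[0.0,[0,0,0],-4],[0.0,[0,0,0],-4],[0.0,[0,0,0],0],[0.0,[0,0,0],0]])

```text
time: 12.4
tcp_pos: [0.6574, -0.0162, 0.0498]
ee_rot: [-1.572, 0.001, -2.177]
contact_force: [-2.9, 5.2, 4.9]
gripper_width: 0.123
```

apply_moves(moves=[[0.05,[0,0,0],0],[0.05,[0,0,0],0],[0.05,[0,0,0],0],[0.05,[0,0,0],0],[0.05,[0,0,0],0]])

```text
time: 12.82
tcp_pos: [0.6574, -0.0174, 0.049]
ee_rot: [-1.571, -0.001, -2.175]
contact_force: [0.0, -0.0, -0.7]
gripper_width: 0.418
```

apply_moves(moves=[[0.05,[0,-0.005,0],0],[0.05,[0,-0.02,0],0],[0.05,[0,-0.03,0],0],[0.05,[0,-0.03,0],0],[0.05,[0,-0.03,0],0]])

```text
time: 13.23
tcp_pos: [0.6572, -0.0171, 0.1657]
ee_rot: [-1.571, -0.0, -2.175]
contact_force: [-0.1, -0.5, 0.4]
gripper_width: 0.525
```

apply_moves(moves=[[0.09,[0.012,0,0],0],[0.09,[0.012,0,0],0],[0.09,[0.012,0,0],0],[0.09,[0.012,0,0],0],[0.09,[0,0,0],0]])

```text
time: 13.65
tcp_pos: [0.6278, -0.0584, 0.1622]
ee_rot: [-1.574, -0.002, -2.177]
contact_force: [0.2, 0.2, 0.4]
gripper_width: 0.822
```

```bash
python3 -c "
from h import *
snapshot('wrist');st()
a=snapshot('wrist');cv2.imwrite('pics/w5.png',a)
r=landmark_of('valve_grip','wrist');print(r)
"
```

```text
t 13.7 tcp [ 0.6285 -0.0576  0.1625] psi -124.73 q6 0.43 q1 -0.18 F [ 0.6 -0.5 -0. ] w 0.082
[{'xy': [282.3, 149.1], 'p': 0.72}]
```

View pics/w5.png

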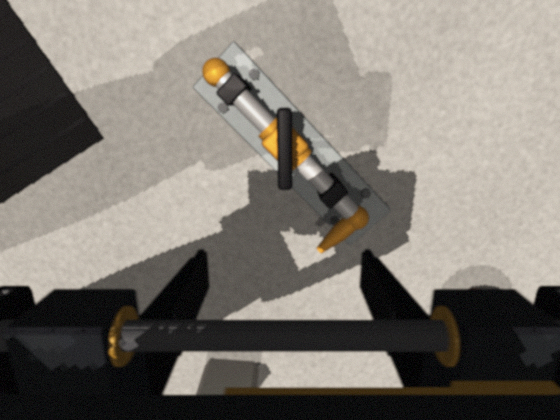

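```bash
python3 -c "
from h import *
a=onz('wrist',(285,110),.097);b=onz('wrist',(286,187),.097);d=a-b;print(a,b,np.degrees(np.arctan2(d[1],d[0])),np.linalg.norm(d),(a+b)/2)
a=onz('wrist',(215,71),.045);b=onz('wrist',(357,217),.045);d=a-b;print(np.degrees(np.arctan2(-d[0],d[1])),np.linalg.norm(d),b,onz('wrist',(320,250),.045))
for t in ('pot','middle','tall','mat'):
  for n in('scene','side'):
    snapshot(n)
  A=landmark_of(t,'scene');B=landmark_of(t,'side')
  if A and B: print(t,A[0]['xy'],B[0]['xy'],tri(A[0]['xy'],B[0]['xy']))
"
```

```text
[0.67546034 0.00906566 0.097     ] [ 0.64244659 -0.04029722  0.097     ] 56.22550932049102 0.05938519202775865 [ 0.65895347 -0.01561578  0.097     ]
10.038273214823557 0.18714535827658957 [ 0.6760661  -0.11463134  0.045     ] [ 0.62718848 -0.12349158  0.045     ]
pot [158.3, 215.2] [354.8, 297.5] (array([ 0.71738599, -0.31814163, -0.00466544]), np.float64(0.06910045036829134))
middle [206.4, 168.4] [263.9, 332.1] (array([ 0.45956203, -0.35940362,  0.00991253]), np.float64(1.3544339743951437))
tall [244.9, 179.3] [236.3, 295.6] (array([ 0.42925806, -0.22144172,  0.0006488 ]), np.float64(0.6113348642646684))
mat [381.5, 236.6] [202.9, 189.1] (array([ 0.44698566,  0.26155397, -0.00081693]), np.float64(2.927068844072655))
```

Handle angle minus pipe angle is about 46°, so the valve is half open. Now to the middle bottle, with a look from the wrist camera on the way.

```bash
python3 -c "
from h import *
plan([0.40,-0.385,0.23],-152,0.095)"
```

```text
[[0.095,[0.027,-0.004,0.0],2.0],[0.095,[0.026,-0.005,0.001],2.0],[0.095,[0.027,-0.004,0.001],1.0],[0.095,[0.027,-0.004,0.002],2.0],[0.095,[0.026,-0.005,0.003],2.0]]
[[0.095,[0.027,-0.004,0.004],2.0],[0.095,[0.026,-0.005,0.005],2.0],[0.095,[0.026,-0.004,0.006],2.0],[0.095,[0.026,-0.004,0.007],1.0],[0.095,[0.026,-0.005,0.007],2.0]]
[[0.095,[0.025,-0.004,0.008],2.0],[0.095,[0.025,-0.004,0.009],2.0],[0.095,[0.025,-0.005,0.01],2.0],[0.095,[0.025,-0.004,0.011],2.0],[0.095,[0.024,-0.005,0.011],1.0]]
from [ 0.6302 -0.0565  0.1644] -124.6 end [ 0.3999 -0.3848  0.2304] -151.6
```

apply_moves(moves=[[0.095,[0.027,-0.004,0],2],[0.095,[0.026,-0.005,0.001],2],[0.095,[0.027,-0.004,0.001],1],[0.095,[0.027,-0.004,0.002],2],[0.095,[0.026,-0.005,0.003],2]])

```text
time: 15.02
tcp_pos: [0.5524, -0.1663, 0.1864]
ee_rot: [-1.571, -0.0, -2.333]
contact_force: [0.8, -0.5, 0.2]
gripper_width: 0.999
```

apply_moves(moves=[[0.095,[0.027,-0.004,0.004],2],[0.095,[0.026,-0.005,0.005],2],[0.095,[0.026,-0.004,0.006],2],[0.095,[0.026,-0.004,0.007],1],[0.095,[0.026,-0.005,0.007],2]])

```text
time: 15.43
tcp_pos: [0.4756, -0.2765, 0.2085]
ee_rot: [-1.571, 0.0, -2.49]
contact_force: [0.3, 0.7, -0.2]
gripper_width: 1.001
```

apply_moves(moves=[[0.095,[0.025,-0.004,0.008],2],[0.095,[0.025,-0.004,0.009],2],[0.095,[0.025,-0.005,0.01],2],[0.095,[0.025,-0.004,0.011],2],[0.095,[0.024,-0.005,0.011],1]])

```text
time: 15.85
tcp_pos: [0.3989, -0.3858, 0.2306]
ee_rot: [-1.571, -0.0, -2.648]
contact_force: [0.6, -0.1, 0.2]
gripper_width: 0.996
```

```bash
python3 -c "
from h import *
for i in range(4): snapshot('wrist')
st()
a=snapshot('wrist');cv2.imwrite('pics/w6.png',a)
m=camera_model('wrist');np.save('w6.npy',m['view'])
for t in('middle','tall','middle_side1'):print(t,[(d['xy'],round(d['p'],2)) for d in landmark_of(t,'wrist')])
"
```

```text
t 16.05 tcp [ 0.3996 -0.3851  0.2305] psi -151.68 q6 0.21 q1 -0.86 F [ 0.2 -0.4  0.1] w 0.0949
middle [([286.0, 118.1], 0.68)]
tall [([174.1, 86.5], 0.92)]
middle_side1 []
```

View pics/w6.png

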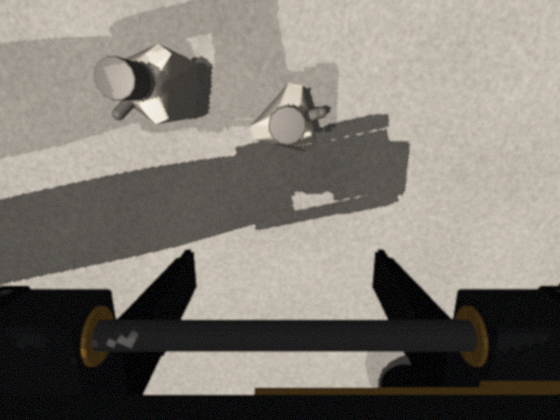

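```bash
python3 -c "
from h import *
a=cv2.imread('pics/w6.png');cv2.imwrite('pics/w6c.png',cv2.convertScaleAbs(cv2.resize(a[30:160,80:350],None,fx=2.9,fy=2.9,interpolation=cv2.INTER_CUBIC),alpha=1.0))
"
```

```text
(no output)
```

View pics/w6c.png

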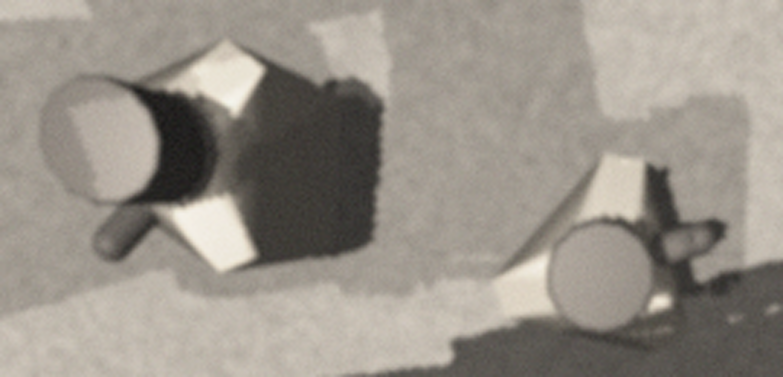

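```bash
cat > fit.py <<'E'
from h import *
from scipy.optimize import least_squares
def pr(view,K,X):
    c=view[:3,:3]@X+view[:3,3];u=K@c;return u[:2]/u[2]
def fit(view,K,H,obs,x0):
    # obs: list of (kind, uv, weight)
    def f(p):
        r=[]
        for k,u,w in obs:
            if k=="cap":X=[0,0,H]
            elif k=="sp":X=[.038,0,H-.042]
            else:
                a=np.radians(k);X=[.037*np.cos(a),.037*np.sin(a),H-.047]
            c,s=np.cos(p[2]),np.sin(p[2])
            W=np.array([p[0]+c*X[0]-s*X[1],p[1]+s*X[0]+c*X[1],X[2]])
            r+=list(w*(pr(view,K,W)-np.array(u)))
        return r
    o=least_squares(f,x0);return o.x[:2],np.degrees(o.x[2]),np.round(o.fun,1)
E
python3 -c "
from fit import *
v=np.load('w6.npy');K=camera_model('wrist')['K']
f=lambda x,y:(80+x/2.9,30+y/2.9)
def o(cap,sp,cs): return [('cap',f(*cap),1),('sp',f(*sp),.7)]+[(a,f(*u),.7) for a,u in cs]
for A,B in((60,180),(180,300),(300,60),(180,60),(300,180),(60,300)):
  for y in (-1,1,2.8):
    x,y,r=fit(v,K,.139,o((600,277),(715,232),[(A,(625,155)),(B,(497,285))]),[.46,-.352,y])
    if abs(r).max()<6: print('mid',A,B,x,y,r)
    x,y,r=fit(v,K,.159,o((97,140),(108,248),[(A,(245,55)),(B,(238,266))]),[.43,-.22,y])
    if abs(r).max()<6: print('tall',A,B,x,y,r)
"
```

```text
mid 60 180 [ 0.46112407 -0.35387653] -47.01017267854817 [ 0.2 -1.3 -0.4  0.9  1.3 -1.  -1.2  2.3]
mid 60 180 [ 0.46112407 -0.35387653] -47.010151906949694 [ 0.2 -1.3 -0.4  0.9  1.3 -1.  -1.2  2.3]
mid 60 180 [ 0.46112407 -0.35387653] 312.9898379294963 [ 0.2 -1.3 -0.4  0.9  1.3 -1.  -1.2  2.3]
tall 180 60 [ 0.43016287 -0.22450585] -7030.3726168543 [ 2.2  0.1 -1.4  1.3 -0.8 -2.  -1.7  0.7]
tall 180 60 [ 0.43016287 -0.22450585] -5950.372603407634 [ 2.2  0.1 -1.4  1.3 -0.8 -2.  -1.7  0.7]
tall 180 60 [ 0.43016287 -0.22450585] 13489.627390753307 [ 2.2  0.1 -1.4  1.3 -0.8 -2.  -1.7  0.7]
```

```bash
python3 -c "
from h import *
plan([0.461,-0.354,0.16],-151.7,0.095,n=5)
plan([0.461,-0.354,0.074],-151.7,0.095,n=5,p0=[0.461,-.354,.16])"
```

```text
[[0.095,[-0.014,0.014,0.001],0.0],[0.095,[-0.013,0.014,0.0],0.0],[0.095,[-0.014,0.014,0.001],0.0],[0.095,[-0.013,0.014,0.0],0.0],[0.095,[-0.014,0.014,0.001],0.0]]
from [ 0.4004 -0.3838  0.23  ] -151.5 end [ 0.4616 -0.354   0.16  ] -151.5
[[0.095,[0.0,0.017,0.0],0.0],[0.095,[0.0,0.017,0.0],0.0],[0.095,[0.0,0.018,0.0],0.0],[0.095,[0.0,0.017,0.0],0.0],[0.095,[0.0,0.017,0.0],0.0]]
from [ 0.461 -0.354  0.16 ] -151.5 end [ 0.461 -0.354  0.074] -151.5
```

apply_moves(moves=[[0.095,[-0.014,0.014,0.001],0],[0.095,[-0.013,0.014,0],0],[0.095,[-0.014,0.014,0.001],0],[0.095,[-0.013,0.014,0],0],[0.095,[-0.014,0.014,0.001],0]])

```text
time: 16.67
tcp_pos: [0.4621, -0.3533, 0.1576]
ee_rot: [-1.573, -0.001, -2.645]
contact_force: [0.3, -0.5, 0.0]
gripper_width: 0.998
```

apply_moves(moves=[[0.095,[0,0.017,0],0],[0.095,[0,0.017,0],0],[0.095,[0,0.018,0],0],[0.095,[0,0.017,0],0],[0.095,[0,0.017,0],0]])

```text
time: 17.08
tcp_pos: [0.4616, -0.3538, 0.0718]
ee_rot: [-1.572, -0.0, -2.645]
contact_force: [0.1, -0.5, -0.5]
gripper_width: 1.002
```

apply_moves(moves=[[0.095,[0,0,0],0],[0.095,[0,0,0],0],[0.095,[0,0,0],0],[0.095,[0,0,0],0],[0.095,[0,0,0],0]])

```text
time: 17.5
tcp_pos: [0.462, -0.3557, 0.0758]
ee_rot: [-1.568, 0.001, -2.646]
contact_force: [0.7, 0.5, 0.3]
gripper_width: 0.999
```

```bash
python3 -c "
from h import *
st()
q,R,_,s=pose(); T=[q+R[:,2]*k for k in (-.0475,.0475)]
for n,(x,y) in (('scene',(130,70)),('side',(200,220))):
  a=snapshot(n);c=a[y:y+140,x:x+140].copy()
  c=cv2.convertScaleAbs(cv2.resize(c,None,fx=4,fy=4,interpolation=cv2.INTER_CUBIC),alpha=1.6,beta=20)
  for t in T+[q]:
      u=(proj(n,t+[0,0,.03])-[x,y])*4; cv2.circle(c,(int(u[0]),int(u[1])),3,(255,0,0),-1)
  cv2.imwrite('pics/m_'+n+'.png',c)
"
```

```text
t 17.5 tcp [ 0.462  -0.3557  0.0758] psi -151.6 q6 0.33 q1 -0.75 F [0.7 0.5 0.3] w 0.095
```

View pics/m_scene.png

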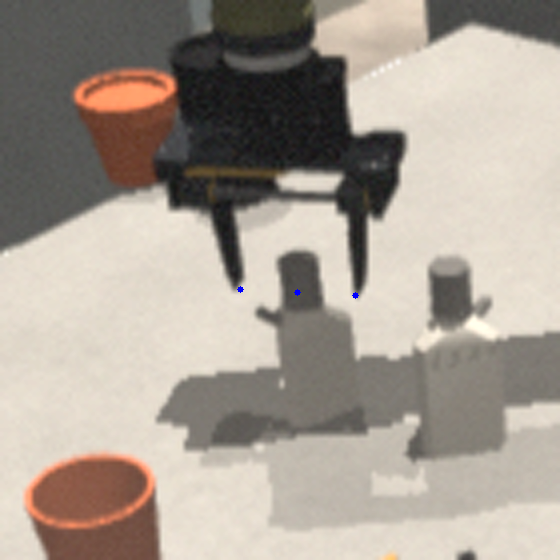

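View pics/m_side.png

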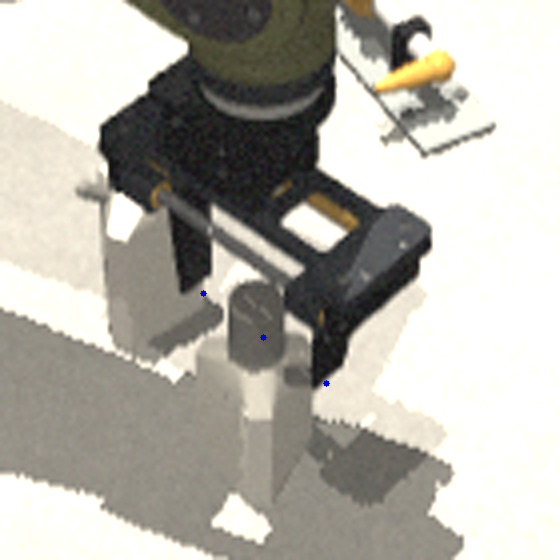

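Both tips straddle the cap symmetrically (scene tips at (240,288) and (357,295), cap between them). Closing.

apply_moves(moves=[[0.02,[0,0,0],0],[0.02,[0,0,0],0],[0.02,[0,0,0],0],[0.02,[0,0,0],0],[0.02,[0,0,0],0]], grip_force=30)

```text
time: 18.02
tcp_pos: [0.4611, -0.3551, 0.0744]
ee_rot: [-1.571, 0.0, -2.646]
contact_force: [-0.4, 0.7, 0.7]
gripper_width: 0.706
```

apply_moves(moves=[[0.02,[0,0,0],0],[0.02,[0,0,0],0],[0.02,[0,0,0],0],[0.02,[0,0,0],0],[0.02,[0,0,0],0]])

```text
time: 18.43
tcp_pos: [0.4611, -0.3551, 0.0744]
ee_rot: [-1.571, -0.0, -2.646]
contact_force: [-0.1, 0.2, -0.4]
gripper_width: 0.356
```

apply_moves(moves=[[0.02,[0,0,0],0],[0.02,[0,0,0],0],[0.02,[0,0,0],0],[0.02,[0,0,0],0],[0.02,[0,0,0],0]])

```text
time: 18.85
tcp_pos: [0.4611, -0.355, 0.0743]
ee_rot: [-1.571, 0.0, -2.646]
contact_force: [-0.3, 0.4, -0.4]
gripper_width: 0.335
```

```bash
python3 -c "
from h import *
st()
y=np.radians(10.2);n=np.array([.6245,-.1225]);t=n-.053*np.array([np.cos(y),np.sin(y)]);print('target',t)
q=pose()[0]
z=q[2]
plan([q[0],q[1],z+.06],-151.6,0.02,n=5)
w=[t[0]-.08,t[1]-.03,z+.06]
plan(w,-94.6,0.02,p0=[q[0],q[1],z+.06],vmax=.025,wmax=5)
"
```

```text
t 18.85 tcp [ 0.4611 -0.355   0.0743] psi -151.61 q6 0.33 q1 -0.75 F [-0.3  0.4 -0.4] w 0.0319
target [ 0.57233763 -0.13188549]
[[0.02,[0.0,-0.012,0.0],-0.0],[0.02,[0.0,-0.012,0.0],-0.0],[0.02,[0.0,-0.012,0.0],-0.0],[0.02,[0.0,-0.012,0.0],-0.0],[0.02,[0.0,-0.012,0.0],-0.0]]
from [ 0.4611 -0.355   0.0743] -151.6 end [ 0.4611 -0.355   0.1343] -151.6
[[0.02,[-0.008,0.0,-0.01],-4.0],[0.02,[-0.009,0.0,-0.01],-4.0],[0.02,[-0.009,0.0,-0.009],-3.0],[0.02,[-0.01,0.0,-0.009],-4.0],[0.02,[-0.01,0.0,-0.008],-4.0]]
[[0.02,[-0.011,0.0,-0.007],-4.0],[0.02,[-0.011,0.0,-0.006],-4.0],[0.02,[-0.012,0.0,-0.006],-3.0],[0.02,[-0.012,0.0,-0.005],-4.0],[0.02,[-0.013,0.0,-0.004],-4.0]]
[[0.02,[-0.012,0.0,-0.003],-4.0],[0.02,[-0.013,0.0,-0.003],-4.0],[0.02,[-0.013,0.0,-0.001],-3.0],[0.02,[-0.013,0.0,-0.001],-4.0],[0.02,[-0.013,0.0,0.0],-4.0]]
from [ 0.4611 -0.355   0.1343] -151.6 end [ 0.4921 -0.1619  0.1343] -94.6
```

```bash
python3 -c "
from h import *
q=pose()[0]
plan([q[0],q[1],.089],-151.6,0.02,n=5)
plan([.570,-.27,.089],-123,0.02,p0=[q[0],q[1],.089],psi0=-151.6,vmax=.03,wmax=5)
plan([.572,-.132,.089],-94.6,0.02,p0=[.57,-.27,.089],psi0=-123,vmax=.03,wmax=5)
"
```

```text
[[0.02,[0.0,-0.003,0.0],-0.0],[0.02,[0.0,-0.003,0.0],-0.0],[0.02,[0.0,-0.003,0.0],-0.0],[0.02,[0.0,-0.003,0.0],-0.0],[0.02,[0.0,-0.003,0.0],-0.0]]
from [ 0.4611 -0.355   0.0743] -151.6 end [ 0.4611 -0.355   0.0893] -151.6
[[0.02,[-0.014,0.0,-0.002],-3.0],[0.02,[-0.013,0.0,-0.002],-3.0],[0.02,[-0.014,0.0,-0.001],-3.0],[0.02,[-0.014,0.0,0.0],-2.0],[0.02,[-0.014,0.0,0.0],-3.0]]
[[0.02,[-0.014,0.0,0.002],-3.0],[0.02,[-0.013,0.0,0.001],-3.0],[0.02,[-0.014,0.0,0.003],-3.0],[0.02,[-0.013,0.0,0.003],-3.0],[0.02,[-0.014,0.0,0.004],-3.0]]
from [ 0.4611 -0.355   0.089 ] -151.6 end [ 0.5703 -0.2697  0.089 ] -122.6
[[0.02,[-0.012,0.0,-0.007],-3.0],[0.02,[-0.012,0.0,-0.007],-3.0],[0.02,[-0.012,0.0,-0.006],-3.0],[0.02,[-0.013,0.0,-0.006],-2.0],[0.02,[-0.013,0.0,-0.005],-3.0]]
[[0.02,[-0.013,0.0,-0.004],-3.0],[0.02,[-0.013,0.0,-0.004],-3.0],[0.02,[-0.014,0.0,-0.002],-3.0],[0.02,[-0.013,0.0,-0.003],-3.0],[0.02,[-0.014,0.0,-0.001],-2.0]]
from [ 0.57  -0.27   0.089] -123 end [ 0.5722 -0.1319  0.089 ] -95.0
```

apply_moves(moves=[[0.02,[0,-0.003,0],0],[0.02,[0,-0.003,0],0],[0.02,[0,-0.003,0],0],[0.02,[0,-0.003,0],0],[0.02,[0,-0.003,0],0]])

```text
time: 19.27
tcp_pos: [0.4611, -0.3551, 0.0897]
ee_rot: [-1.571, 0.0, -2.646]
contact_force: [1.5, 0.1, -2.6]
gripper_width: 0.331
```

apply_moves(moves=[[0.02,[-0.014,0,-0.002],-3],[0.02,[-0.013,0,-0.002],-3],[0.02,[-0.014,0,-0.001],-3],[0.02,[-0.014,0,0],-2],[0.02,[-0.014,0,0],-3]])

```text
time: 19.68
tcp_pos: [0.5162, -0.3116, 0.0896]
ee_rot: [-1.57, 0.0, -2.4]
contact_force: [-1.1, -0.6, -2.1]
gripper_width: 0.33
```

apply_moves(moves=[[0.02,[-0.014,0,0.002],-3],[0.02,[-0.013,0,0.001],-3],[0.02,[-0.014,0,0.003],-3],[0.02,[-0.013,0,0.003],-3],[0.02,[-0.014,0,0.004],-3]])

```text
time: 20.1
tcp_pos: [0.5711, -0.2692, 0.0894]
ee_rot: [-1.571, -0.0, -2.137]
contact_force: [-0.4, 0.1, -3.1]
gripper_width: 0.332
```

```bash
python3 -c "
from h import *
st()
for n,(x,y) in (('scene',(130,90)),('side',(210,140))):
  a=snapshot(n);c=a[y:y+170,x:x+170].copy()
  c=cv2.convertScaleAbs(cv2.resize(c,None,fx=3.2,fy=3.2,interpolation=cv2.INTER_CUBIC),alpha=1.6,beta=20)
  cv2.imwrite('pics/n_'+n+'.png',c)
"
```

```text
t 20.1 tcp [ 0.5711 -0.2692  0.0894] psi -122.45 q6 0.04 q1 -0.53 F [-0.4  0.1 -3.1] w 0.0316
```

View pics/n_scene.png

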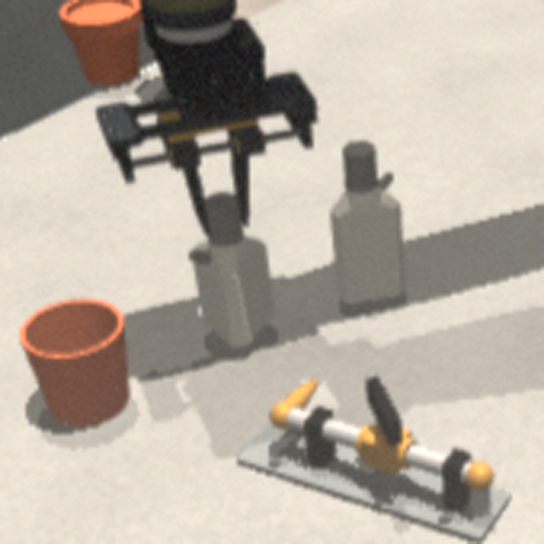

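View pics/n_side.png

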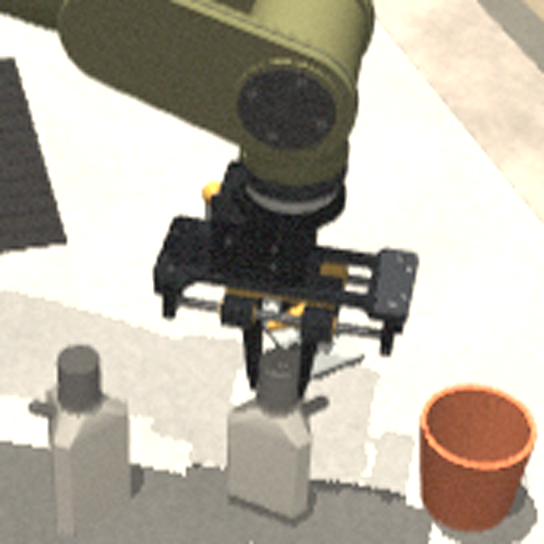

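The bottle is held and upright with its spout to the right, as expected. On to the nozzle.

apply_moves(moves=[[0.02,[-0.012,0,-0.007],-3],[0.02,[-0.012,0,-0.007],-3],[0.02,[-0.012,0,-0.006],-3],[0.02,[-0.013,0,-0.006],-2],[0.02,[-0.013,0,-0.005],-3]])

```text
time: 20.62
tcp_pos: [0.5702, -0.1998, 0.0894]
ee_rot: [-1.571, -0.0, -1.895]
contact_force: [0.0, -0.0, -2.4]
gripper_width: 0.335
```

apply_moves(moves=[[0.02,[-0.013,0,-0.004],-3],[0.02,[-0.013,0,-0.004],-3],[0.02,[-0.014,0,-0.002],-3],[0.02,[-0.013,0,-0.003],-3],[0.02,[-0.014,0,-0.001],-2]])

```text
time: 21.03
tcp_pos: [0.5712, -0.1311, 0.0894]
ee_rot: [-1.571, -0.0, -1.65]
contact_force: [0.6, 0.8, -2.6]
gripper_width: 0.33
```

```bash
python3 -c "
from h import *
st()
for n,(x,y) in (('scene',(160,110)),('side',(210,150))):
  a=snapshot(n);c=a[y:y+140,x:x+140].copy()
  c=cv2.convertScaleAbs(cv2.resize(c,None,fx=4,fy=4,interpolation=cv2.INTER_CUBIC),alpha=1.6,beta=20)
  cv2.imwrite('pics/p_'+n+'.png',c)
"
```

```text
t 21.03 tcp [ 0.5712 -0.1311  0.0894] psi -94.54 q6 -0.24 q1 -0.32 F [ 0.6  0.8 -2.6] w 0.0314
```

View pics/p_scene.png

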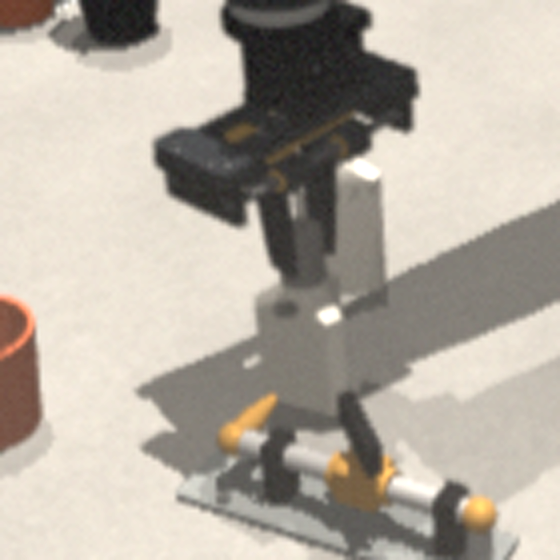

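View pics/p_side.png

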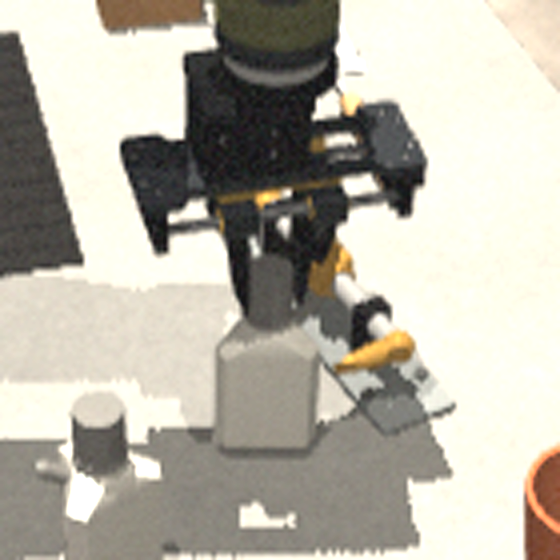

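```bash
cat > ov.py <<'E'
from h import *
def wire(n,img,x,y,s,p,yaw,foot,H):
    hb=H-.044
    # blunt triangle: sides 56 wide at 24
    poly=[]
    for a in(0,120,240):
        for t in(-.028,.028):
            an=np.radians(yaw+a);poly.append([p[0]+.024*np.cos(an)-t*np.sin(an),p[1]+.024*np.sin(an)+t*np.cos(an)])
    def P2(X):
        u=(proj(n,np.array(X))-[x,y])*s;return tuple(int(v) for v in u)
    for z in(foot,foot+hb-.02):
        for i in range(6):
            cv2.line(img,P2(poly[i]+[z]),P2(poly[(i+1)%6]+[z]),(0,0,255) if i else (0,200,0),1)
    a=np.radians(yaw)
    cv2.circle(img,P2([p[0]+.024*np.cos(a),p[1]+.024*np.sin(a),foot+.035]),3,(0,200,0),-1)
    cv2.circle(img,P2([p[0]+.038*np.cos(a),p[1]+.038*np.sin(a),foot+H-.042]),3,(255,0,0),-1)
    cv2.circle(img,P2([p[0],p[1],foot+H]),3,(255,0,255),-1)
    cv2.circle(img,P2([.6245,-.1225,.045]),3,(255,255,0),-1)
def shots(tag,yaw,foot,H,win,p=None,s=4):
    if p is None:p=pose()[0][:2]
    for n,(x,y) in win.items():
        a=snapshot(n);c=a[y:y+140,x:x+140].copy()
        c=cv2.convertScaleAbs(cv2.resize(c,None,fx=s,fy=s,interpolation=cv2.INTER_CUBIC),alpha=1.6,beta=20)
        wire(n,c,x,y,s,p,yaw,foot,H);outs.append(c)
    cv2.imwrite(f"pics/{tag}.png",cv2.resize(np.hstack(outs[-2:]),None,fx=.71,fy=.71,interpolation=cv2.INTER_AREA))
outs=[]
W0={'scene':(160,110),'side':(210,150)}
E
python3 -c "
from ov import *
st();q,R,y,s=pose();shots('ov1',y+151.6-47,.015,.139,W0)"
```

```text
t 21.13 tcp [ 0.5714 -0.1299  0.0893] psi -94.52 q6 -0.24 q1 -0.32 F [-0.  -0.4 -3.5] w 0.0315
```

View pics/ov1.png

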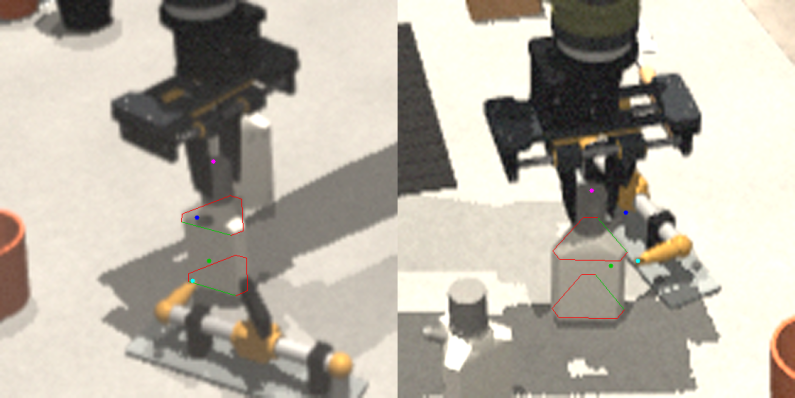

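The model overlay matches both views and the spout side faces the nozzle squarely. I'll dwell about 1 s, then turn to the left side (yaw +120°, so a −120 turn).

apply_moves(moves=[[0.02,[0,0,0],0],[0.02,[0,0,0],0],[0.02,[0,0,0],0],[0.02,[0,0,0],0],[0.02,[0,0,0],0]])

```text
time: 21.65
tcp_pos: [0.5716, -0.132, 0.0893]
ee_rot: [-1.571, -0.0, -1.652]
contact_force: [0.3, 1.2, -2.3]
gripper_width: 0.33
```

apply_moves(moves=[[0.02,[0,0,0],0],[0.02,[0,0,0],0],[0.02,[0,0,0],0],[0.02,[0,0,0],0],[0.02,[0,0,0],0]])

```text
time: 22.07
tcp_pos: [0.5716, -0.1316, 0.0893]
ee_rot: [-1.571, 0.0, -1.651]
contact_force: [0.1, -0.2, -2.1]
gripper_width: 0.33
```

apply_moves(moves=[[0.02,[0,0,0],-4],[0.02,[0,0,0],-6],[0.02,[0,0,0],-6],[0.02,[0,0,0],-6],[0.02,[0,0,0],-6]])

```text
time: 22.48
tcp_pos: [0.5716, -0.1316, 0.0894]
ee_rot: [-1.571, 0.0, -1.157]
contact_force: [0.5, -0.7, -2.7]
gripper_width: 0.333
```

apply_moves(moves=[[0.02,[0,0,0],-6],[0.02,[0,0,0],-6],[0.02,[0,0,0],-6],[0.02,[0,0,0],-6],[0.02,[0,0,0],-6]])

```text
time: 22.9
tcp_pos: [0.5716, -0.1317, 0.0894]
ee_rot: [-1.571, 0.0, -0.634]
contact_force: [0.0, -0.4, -1.8]
gripper_width: 0.332
```

apply_moves(moves=[[0.02,[0,0,0],-6],[0.02,[0,0,0],-6],[0.02,[0,0,0],-6],[0.02,[0,0,0],-6],[0.02,[0,0,0],-6]])

```text
time: 23.32
tcp_pos: [0.5716, -0.1317, 0.0894]
ee_rot: [-1.571, -0.0, -0.11]
contact_force: [-0.8, -0.1, -2.6]
gripper_width: 0.33
```

apply_moves(moves=[[0.02,[0,0,0],-6],[0.02,[0,0,0],-6],[0.02,[0,0,0],-6],[0.02,[0,0,0],-6],[0.02,[0,0,0],-6]])

```text
time: 23.73
tcp_pos: [0.5716, -0.1316, 0.0894]
ee_rot: [-1.571, 0.0, 0.413]
contact_force: [-0.3, -1.2, -2.8]
gripper_width: 0.332
```

apply_moves(moves=[[0.02,[0,0,0],-2],[0.02,[0,0,0],0],[0.02,[0,0,0],0],[0.02,[0,0,0],0],[0.02,[0,0,0],0]])

```text
time: 24.15
tcp_pos: [0.5716, -0.1317, 0.0894]
ee_rot: [-1.571, -0.0, 0.443]
contact_force: [0.8, 0.4, -2.8]
gripper_width: 0.334
```

```bash
python3 -c "
from ov import *
st();q,R,y,s=pose();shots('ov2',y+151.6-47,.015,.139,W0)"
```

```text
t 24.15 tcp [ 0.5716 -0.1317  0.0894] psi 25.36 q6 -2.33 q1 -0.32 F [ 0.8  0.4 -2.8] w 0.0317
```

View pics/ov2.png

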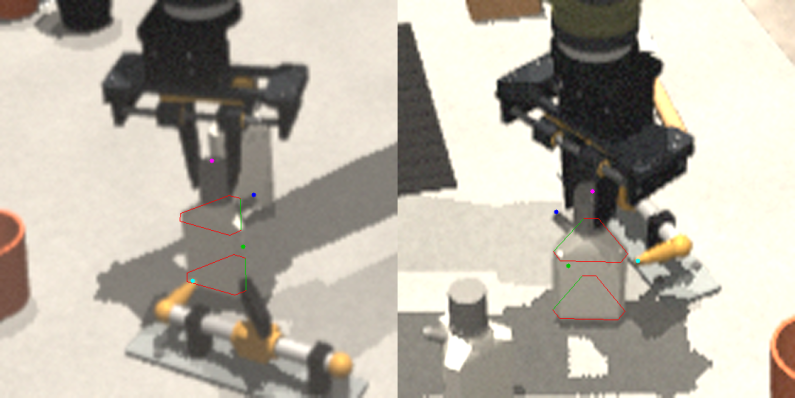

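The left side is presented; the spout sits at the upper left in the side view, as modelled. I'll dwell, then turn +240° to the right side.

apply_moves(moves=[[0.02,[0,0,0],0],[0.02,[0,0,0],0],[0.02,[0,0,0],0],[0.02,[0,0,0],0],[0.02,[0,0,0],0]])

```text
time: 24.67
tcp_pos: [0.5716, -0.1317, 0.0894]
ee_rot: [-1.571, 0.0, 0.443]
contact_force: [0.1, -0.4, -1.8]
gripper_width: 0.33
```

apply_moves(moves=[[0.02,[0,0,0],0],[0.02,[0,0,0],0],[0.02,[0,0,0],0],[0.02,[0,0,0],0],[0.02,[0,0,0],0]])

```text
time: 25.08
tcp_pos: [0.5716, -0.1317, 0.0894]
ee_rot: [-1.571, 0.0, 0.443]
contact_force: [0.1, -1.0, -1.9]
gripper_width: 0.33
```

apply_moves(moves=[[0.02,[0,0,0],6],[0.02,[0,0,0],6],[0.02,[0,0,0],6],[0.02,[0,0,0],6],[0.02,[0,0,0],6]])

```text
time: 25.5
tcp_pos: [0.5716, -0.1317, 0.0893]
ee_rot: [-1.571, 0.0, -0.086]
contact_force: [-0.7, 0.6, -2.5]
gripper_width: 0.336
```

apply_moves(moves=[[0.02,[0,0,0],6],[0.02,[0,0,0],6],[0.02,[0,0,0],6],[0.02,[0,0,0],6],[0.02,[0,0,0],6]])

```text
time: 25.92
tcp_pos: [0.5716, -0.1317, 0.0893]
ee_rot: [-1.571, 0.0, -0.609]
contact_force: [-0.3, 0.2, -2.2]
gripper_width: 0.333
```

apply_moves(moves=[[0.02,[0,0,0],6],[0.02,[0,0,0],6],[0.02,[0,0,0],6],[0.02,[0,0,0],6],[0.02,[0,0,0],6]])

```text
time: 26.33
tcp_pos: [0.5716, -0.1317, 0.0893]
ee_rot: [-1.571, 0.0, -1.133]
contact_force: [0.2, 0.3, -3.0]
gripper_width: 0.33
```

apply_moves(moves=[[0.02,[0,0,0],6],[0.02,[0,0,0],6],[0.02,[0,0,0],6],[0.02,[0,0,0],6],[0.02,[0,0,0],6]])

```text
time: 26.75
tcp_pos: [0.5716, -0.1317, 0.0894]
ee_rot: [-1.571, -0.0, -1.656]
contact_force: [0.5, 0.1, -2.0]
gripper_width: 0.33
```

apply_moves(moves=[[0.02,[0,0,0],6],[0.02,[0,0,0],6],[0.02,[0,0,0],6],[0.02,[0,0,0],6],[0.02,[0,0,0],6]])

```text
time: 27.17
tcp_pos: [0.5716, -0.1317, 0.0894]
ee_rot: [-1.571, -0.0, -2.18]
contact_force: [-0.3, -1.0, -1.8]
gripper_width: 0.333
```

apply_moves(moves=[[0.02,[0,0,0],6],[0.02,[0,0,0],6],[0.02,[0,0,0],6],[0.02,[0,0,0],6],[0.02,[0,0,0],6]])

```text
time: 27.58
tcp_pos: [0.5716, -0.1317, 0.0894]
ee_rot: [-1.571, -0.0, -2.704]
contact_force: [-0.4, 0.1, -1.8]
gripper_width: 0.329
```

apply_moves(moves=[[0.02,[0,0,0],6],[0.02,[0,0,0],6],[0.02,[0,0,0],6],[0.02,[0,0,0],6],[0.02,[0,0,0],6]])

```text
time: 28.0
tcp_pos: [0.5716, -0.1317, 0.0894]
ee_rot: [-1.571, -0.0, 3.056]
contact_force: [0.5, 0.8, -2.2]
gripper_width: 0.327
```

apply_moves(moves=[[0.02,[0,0,0],6],[0.02,[0,0,0],6],[0.02,[0,0,0],6],[0.02,[0,0,0],6],[0.02,[0,0,0],6]])

```text
time: 28.42
tcp_pos: [0.5715, -0.1317, 0.0893]
ee_rot: [-1.571, -0.0, 2.532]
contact_force: [-0.5, -0.8, -2.6]
gripper_width: 0.334
```

```bash
python3 -c "
from ov import *
st();q,R,y,s=pose();shots('ov3',y+151.6-47,.015,.139,W0)"
```

```text
t 28.42 tcp [ 0.5715 -0.1317  0.0893] psi 145.09 q6 1.86 q1 -0.32 F [-0.5 -0.8 -2.6] w 0.0317
```

View pics/ov3.png

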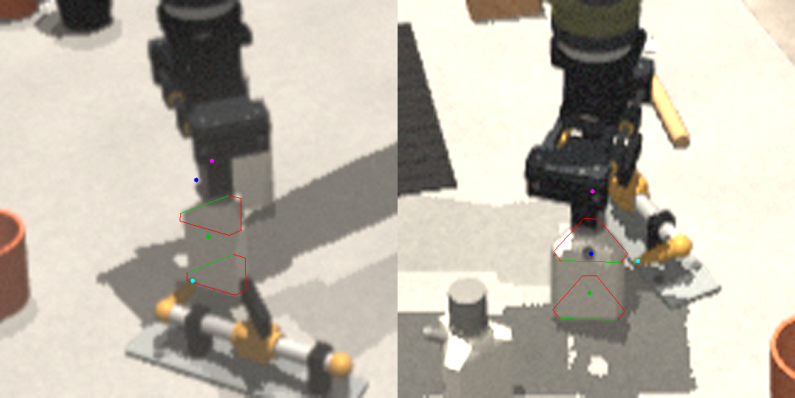

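apply_moves(moves=[[0.02,[0,0,0],0],[0.02,[0,0,0],0],[0.02,[0,0,0],0],[0.02,[0,0,0],0],[0.02,[0,0,0],0]])

```text
time: 28.93
tcp_pos: [0.5716, -0.1317, 0.0893]
ee_rot: [-1.571, -0.0, 2.538]
contact_force: [0.0, 0.4, -2.2]
gripper_width: 0.33
```

apply_moves(moves=[[0.02,[0,0,0],0],[0.02,[0,0,0],0],[0.02,[0,0,0],0],[0.02,[0,0,0],0],[0.02,[0,0,0],0]])

```text
time: 29.35
tcp_pos: [0.5716, -0.1317, 0.0894]
ee_rot: [-1.571, 0.0, 2.538]
contact_force: [0.6, 0.3, -2.6]
gripper_width: 0.335
```

```bash
python3 - <<'E'
from h import *
st()
for n in('scene0','side0'):
    a=cv2.imread(f'pics/{n}.png');g=cv2.cvtColor(a,cv2.COLOR_BGR2GRAY)
    m=(g<45).astype(np.uint8)
    m=cv2.morphologyEx(m,cv2.MORPH_CLOSE,np.ones((5,5)));m=cv2.morphologyEx(m,cv2.MORPH_OPEN,np.ones((5,5)))
    k,l,s,c=cv2.connectedComponentsWithStats(m)
    t=(381,236) if n=='scene0' else (200,190)
    i=l[t[1],t[0]];print(n,i,s[i])
    cn=cv2.findContours((l==i).astype(np.uint8),cv2.RETR_EXTERNAL,cv2.CHAIN_APPROX_NONE)[0][0]
    q=cv2.approxPolyDP(cn,8,True).reshape(-1,2)
    W=np.array([onz(n[:-1],u,.003)[:2] for u in q]);print(q.tolist(),np.round(W,3).tolist(),W.mean(0))
E
```

```text
t 29.35 tcp [ 0.5716 -0.1317  0.0894] psi 145.39 q6 1.86 q1 -0.32 F [ 0.6  0.3 -2.6] w 0.0318
scene0 8 [ 321  204  126   76 4284]
[[321, 223], [419, 279], [446, 252], [348, 204]] [[0.485, 0.1], [0.533, 0.407], [0.402, 0.429], [0.363, 0.12]] [0.44538348 0.26393647]
side0 6 [ 173  159   57   63 2712]
[[214, 159], [173, 163], [182, 221], [229, 215]] [[0.527, 0.411], [0.384, 0.43], [0.353, 0.112], [0.495, 0.095]] [0.43988456 0.26200603]
```

```bash
python3 -c "
from h import *
plan([.50,-.13,.110],-205,0.02,psi0=-214.6,n=5)
plan([.4525,.332,.110],-150,0.02,p0=[.50,-.13,.110],psi0=-205,vmax=.035)
plan([.4525,.332,.0785],-150,0.02,p0=[.4525,.332,.11],psi0=-150,n=5)
"
```

```text
[[0.02,[0.012,-0.004,0.008],-2.0],[0.02,[0.012,-0.004,0.007],-2.0],[0.02,[0.013,-0.004,0.007],-2.0],[0.02,[0.012,-0.005,0.007],-2.0],[0.02,[0.013,-0.004,0.006],-2.0]]
from [ 0.5716 -0.1317  0.0894] -214.6 end [ 0.5003 -0.1303  0.1104] -204.6
[[0.02,[0.016,0.0,-0.027],-4.0],[0.02,[0.014,0.0,-0.027],-3.0],[0.02,[0.012,0.0,-0.028],-4.0],[0.02,[0.011,0.0,-0.03],-4.0],[0.02,[0.008,0.0,-0.029],-3.0]]
[[0.02,[0.007,0.0,-0.031],-4.0],[0.02,[0.005,0.0,-0.03],-4.0],[0.02,[0.003,0.0,-0.031],-3.0],[0.02,[0.001,0.0,-0.031],-4.0],[0.02,[-0.001,0.0,-0.031],-4.0]]
[[0.02,[-0.004,0.0,-0.031],-3.0],[0.02,[-0.005,0.0,-0.03],-4.0],[0.02,[-0.007,0.0,-0.03],-4.0],[0.02,[-0.009,0.0,-0.03],-3.0],[0.02,[-0.011,0.0,-0.029],-4.0]]
from [ 0.5  -0.13  0.11] -205 end [0.453  0.3321 0.11  ] -150.0
[[0.02,[0.0,0.006,0.0],-0.0],[0.02,[0.0,0.007,0.0],-0.0],[0.02,[0.0,0.006,0.0],-0.0],[0.02,[0.0,0.006,0.0],-0.0],[0.02,[0.0,0.006,0.0],-0.0]]
from [0.4525 0.332  0.11  ] -150 end [0.4525 0.332  0.079 ] -150.0
```

apply_moves(moves=[[0.02,[0.012,-0.004,0.008],-2],[0.02,[0.012,-0.004,0.007],-2],[0.02,[0.013,-0.004,0.007],-2],[0.02,[0.012,-0.005,0.007],-2],[0.02,[0.013,-0.004,0.006],-2]])

```text
time: 29.77
tcp_pos: [0.4998, -0.1303, 0.1107]
ee_rot: [-1.571, 0.0, 2.714]
contact_force: [-0.4, 0.3, -2.7]
gripper_width: 0.335
```

apply_moves(moves=[[0.02,[0.016,0,-0.027],-4],[0.02,[0.014,0,-0.027],-3],[0.02,[0.012,0,-0.028],-4],[0.02,[0.011,0,-0.03],-4],[0.02,[0.008,0,-0.029],-3]])

```text
time: 30.18
tcp_pos: [0.4834, 0.0245, 0.1106]
ee_rot: [-1.571, 0.001, 3.029]
contact_force: [0.6, 0.1, -3.4]
gripper_width: 0.33
```

apply_moves(moves=[[0.02,[0.007,0,-0.031],-4],[0.02,[0.005,0,-0.03],-4],[0.02,[0.003,0,-0.031],-3],[0.02,[0.001,0,-0.031],-4],[0.02,[-0.001,0,-0.031],-4]])

```text
time: 30.6
tcp_pos: [0.4658, 0.1791, 0.1106]
ee_rot: [-1.571, 0.001, -2.922]
contact_force: [0.7, 0.7, -2.6]
gripper_width: 0.333
```

apply_moves(moves=[[0.02,[-0.004,0,-0.031],-3],[0.02,[-0.005,0,-0.03],-4],[0.02,[-0.007,0,-0.03],-4],[0.02,[-0.009,0,-0.03],-3],[0.02,[-0.011,0,-0.029],-4]])

```text
time: 31.02
tcp_pos: [0.4497, 0.3331, 0.1105]
ee_rot: [-1.571, 0.0, -2.608]
contact_force: [1.0, -0.7, -2.2]
gripper_width: 0.329
```

apply_moves(moves=[[0.02,[0,0,0],0],[0.02,[0,0,0],0],[0.02,[0,0,0],0],[0.02,[0,0,0],0],[0.02,[0,0,0],0]])

```text
time: 31.43
tcp_pos: [0.4504, 0.3304, 0.1103]
ee_rot: [-1.571, -0.0, -2.613]
contact_force: [-0.0, -0.4, -2.4]
gripper_width: 0.332
```

```bash
python3 -c "
from ov import *
st();q,R,y,s=pose();shots('ov4',y+151.6-47,q[2]-.0743,.139,{'scene':(320,130),'side':(130,90)})"
```

```text
t 31.43 tcp [0.4504 0.3304 0.1103] psi -149.71 q6 1.58 q1 0.54 F [-0.  -0.4 -2.4] w 0.0315
```

View pics/ov4.png

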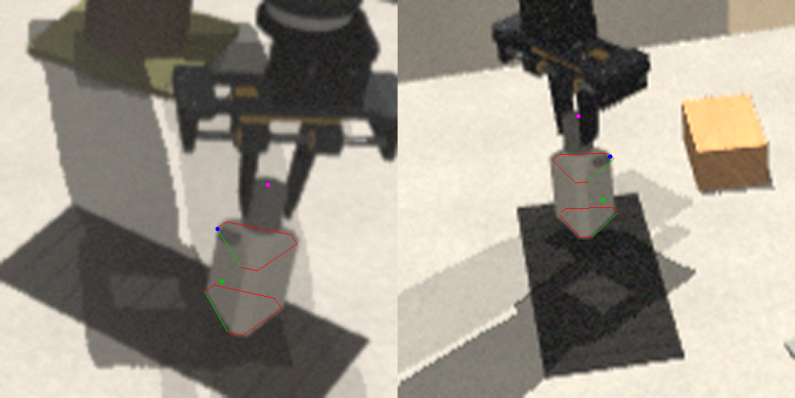

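apply_moves(moves=[[0.02,[0,0.008,0],0],[0.02,[0,0.008,0],0],[0.02,[0,0.008,0],0],[0.02,[0,0.006,0],0],[0.02,[0,0.002,0],0]])

```text
time: 31.95
tcp_pos: [0.4495, 0.3313, 0.0772]
ee_rot: [-1.571, -0.002, -2.611]
contact_force: [-1.9, -1.1, 4.5]
gripper_width: 0.328
```

apply_moves(moves=[[0.02,[0,0,0],0],[0.02,[0,0,0],0],[0.02,[0,0,0],0],[0.05,[0,0,0],0],[0.05,[0,0,0],0]])

```text
time: 32.37
tcp_pos: [0.4507, 0.3318, 0.079]
ee_rot: [-1.571, 0.001, -2.611]
contact_force: [0.2, -0.3, -0.7]
gripper_width: 0.418
```

apply_moves(moves=[[0.08,[0,0,0],0],[0.08,[0,0,0],0],[0.08,[0,0,0],0],[0.08,[0,0,0],0],[0.08,[0,0,0],0]])

```text
time: 32.78
tcp_pos: [0.4502, 0.3316, 0.0785]
ee_rot: [-1.571, 0.0, -2.611]
contact_force: [0.5, -0.2, 0.0]
gripper_width: 0.766
```

apply_moves(moves=[[0.08,[0,0,0],0],[0.08,[0,-0.01,0],0],[0.08,[0,-0.03,0],0],[0.08,[0,-0.035,0],0],[0.08,[0,-0.035,0],0]])

```text
time: 33.2
tcp_pos: [0.4496, 0.3311, 0.1895]
ee_rot: [-1.571, -0.002, -2.611]
contact_force: [0.5, 0.2, 0.3]
gripper_width: 0.841
```

```bash
python3 -c "
from ov import *
st()
for n in('scene','side'): cv2.imwrite('pics/q_%s.png'%n,snapshot(n))
for t in('middle','tall'):
    A=landmark_of(t,'scene');B=landmark_of(t,'side')
    print(t,[(d['xy'],round(d['p'],2)) for d in A[:2]],[(d['xy'],round(d['p'],2)) for d in B[:2]])
    if A and B: print(tri(A[0]['xy'],B[0]['xy']))
"
```

```text
t 33.2 tcp [0.4496 0.3311 0.1895] psi -149.61 q6 1.58 q1 0.54 F [0.5 0.2 0.3] w 0.0799
middle [([401.4, 246.5], 0.9)] [([197.6, 173.1], 0.8)]
(array([0.45201003, 0.32893509, 0.0109286 ]), np.float64(1.3010765180497899))
tall [([243.8, 180.5], 0.94)] [([236.2, 296.9], 0.72)]
(array([ 0.42982441, -0.22344977, -0.0033675 ]), np.float64(1.2691835384384544))
```

View pics/q_scene.png

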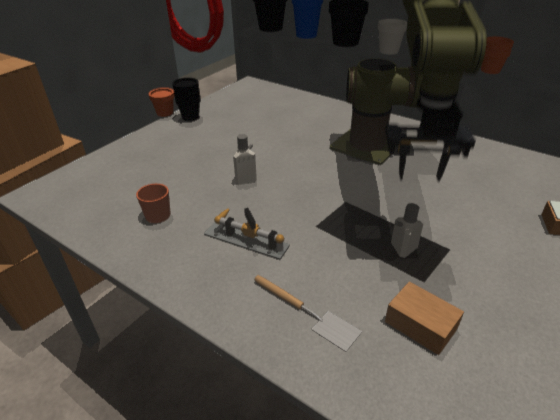

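View pics/q_side.png

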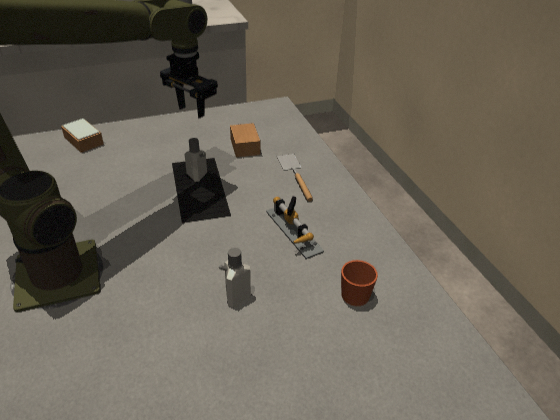

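The middle bottle stands on the mat at scene (405,235) and tall hasn't moved, at (244,160). Now to tall, at grip yaw about 24°, looking first.

```bash
python3 -c "
from h import *
plan([.503,-.19,.24],24.4,0.095,wmax=6.9)
"
```

```text
[[0.095,[0.007,-0.002,0.016],-6.0],[0.095,[0.009,-0.002,0.015],-6.0],[0.095,[0.01,-0.001,0.014],-5.0],[0.095,[0.012,-0.002,0.013],-6.0],[0.095,[0.013,-0.002,0.012],-6.0]]
[[0.095,[0.014,-0.002,0.01],-6.0],[0.095,[0.015,-0.001,0.009],-6.0],[0.095,[0.016,-0.002,0.007],-5.0],[0.095,[0.016,-0.002,0.006],-6.0],[0.095,[0.017,-0.002,0.004],-6.0]]
[[0.095,[0.018,-0.001,0.002],-6.0],[0.095,[0.017,-0.002,0.001],-6.0],[0.095,[0.018,-0.002,-0.002],-5.0],[0.095,[0.017,-0.002,-0.002],-6.0],[0.095,[0.017,-0.001,-0.005],-6.0]]
[[0.095,[0.016,-0.002,-0.006],-6.0],[0.095,[0.015,-0.002,-0.009],-6.0],[0.095,[0.015,-0.002,-0.009],-5.0],[0.095,[0.014,-0.001,-0.011],-6.0],[0.095,[0.012,-0.002,-0.012],-6.0]]
[[0.095,[0.011,-0.002,-0.014],-6.0],[0.095,[0.01,-0.002,-0.014],-6.0],[0.095,[0.008,-0.001,-0.016],-5.0],[0.095,[0.006,-0.002,-0.016],-6.0],[0.095,[0.005,-0.002,-0.017],-6.0]]
[[0.095,[0.004,-0.002,-0.017],-6.0],[0.095,[0.001,-0.001,-0.017],-6.0],[0.095,[-0.001,-0.002,-0.018],-5.0],[0.095,[-0.001,-0.002,-0.017],-6.0],[0.095,[-0.004,-0.002,-0.017],-6.0]]
from [0.4495 0.3311 0.1873] -149.6 end [ 0.5032 -0.1898  0.2403] 24.4
```

apply_moves(moves=[[0.095,[0.007,-0.002,0.016],-6],[0.095,[0.009,-0.002,0.015],-6],[0.095,[0.01,-0.001,0.014],-5],[0.095,[0.012,-0.002,0.013],-6],[0.095,[0.013,-0.002,0.012],-6]])

```text
time: 33.92
tcp_pos: [0.458, 0.2432, 0.195]
ee_rot: [-1.573, -0.003, -2.1]
contact_force: [1.1, -0.3, 0.1]
gripper_width: 0.997
```

apply_moves(moves=[[0.095,[0.014,-0.002,0.01],-6],[0.095,[0.015,-0.001,0.009],-6],[0.095,[0.016,-0.002,0.007],-5],[0.095,[0.016,-0.002,0.006],-6],[0.095,[0.017,-0.002,0.004],-6]])

```text
time: 34.33
tcp_pos: [0.4668, 0.1571, 0.2042]
ee_rot: [-1.575, -0.001, -1.594]
contact_force: [-0.4, -0.7, -0.5]
gripper_width: 1.001
```

apply_moves(moves=[[0.095,[0.018,-0.001,0.002],-6],[0.095,[0.017,-0.002,0.001],-6],[0.095,[0.018,-0.002,-0.002],-5],[0.095,[0.017,-0.002,-0.002],-6],[0.095,[0.017,-0.001,-0.005],-6]])

```text
time: 34.75
tcp_pos: [0.4762, 0.0698, 0.2124]
ee_rot: [-1.574, 0.002, -1.088]
contact_force: [0.3, 0.4, -0.4]
gripper_width: 0.999
```

apply_moves(moves=[[0.095,[0.016,-0.002,-0.006],-6],[0.095,[0.015,-0.002,-0.009],-6],[0.095,[0.015,-0.002,-0.009],-5],[0.095,[0.014,-0.001,-0.011],-6],[0.095,[0.012,-0.002,-0.012],-6]])

```text
time: 35.17
tcp_pos: [0.4849, -0.0165, 0.221]
ee_rot: [-1.573, 0.004, -0.582]
contact_force: [0.1, 0.2, -0.4]
gripper_width: 1.0
```

apply_moves(moves=[[0.095,[0.011,-0.002,-0.014],-6],[0.095,[0.01,-0.002,-0.014],-6],[0.095,[0.008,-0.001,-0.016],-5],[0.095,[0.006,-0.002,-0.016],-6],[0.095,[0.005,-0.002,-0.017],-6]])

```text
time: 35.58
tcp_pos: [0.4932, -0.1035, 0.23]
ee_rot: [-1.57, 0.004, -0.075]
contact_force: [0.5, 1.0, -0.7]
gripper_width: 0.996
```

apply_moves(moves=[[0.095,[0.004,-0.002,-0.017],-6],[0.095,[0.001,-0.001,-0.017],-6],[0.095,[-0.001,-0.002,-0.018],-5],[0.095,[-0.001,-0.002,-0.017],-6],[0.095,[-0.004,-0.002,-0.017],-6]])

```text
time: 36.0
tcp_pos: [0.503, -0.1898, 0.239]
ee_rot: [-1.568, 0.003, 0.431]
contact_force: [0.2, 0.2, 0.2]
gripper_width: 1.001
```

```bash
python3 -c "
from h import *
for i in range(4): snapshot('wrist')
st()
a=snapshot('wrist');cv2.imwrite('pics/w8.png',a)
np.save('w8.npy',camera_model('wrist')['view'])
print([(d['xy'],round(d['p'],2)) for d in landmark_of('tall','wrist')])
"
```

```text
t 36.2 tcp [ 0.5032 -0.189   0.2395] psi 24.23 q6 -2.45 q1 -0.46 F [-0.8 -0.3 -1.1] w 0.0948
[([277.9, 103.8], 0.84)]
```

View pics/w8.png

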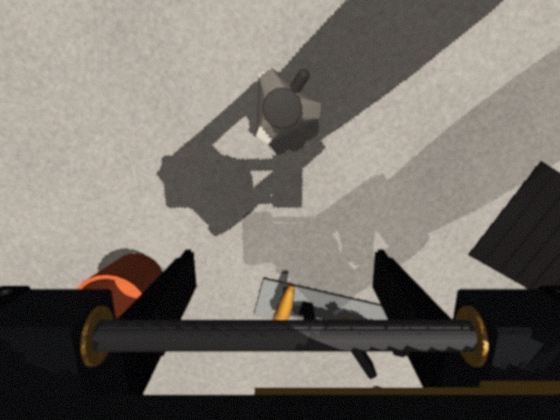

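```bash
python3 -c "
from h import *
a=cv2.imread('pics/w8.png');cv2.imwrite('pics/w8c.png',cv2.convertScaleAbs(cv2.resize(a[50:170,220:360],None,fx=5,fy=5,interpolation=cv2.INTER_CUBIC),alpha=1.4,beta=10))
"
```

```text
(no output)
```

View pics/w8c.png

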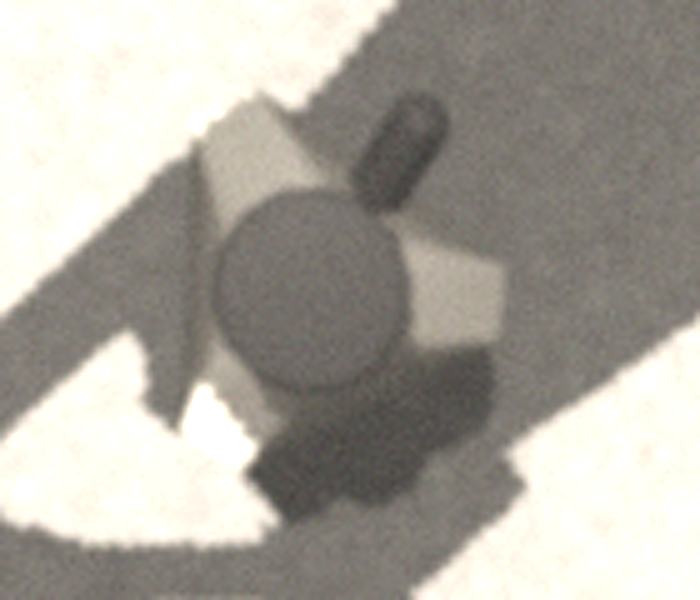

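```bash
python3 -c "
from fit import *
v=np.load('w8.npy');K=camera_model('wrist')['K']
f=lambda x,y:(220+x/5,50+y/5)
for A,B in((60,300),(300,60)):
    x,y,r=fit(v,K,.159,[('cap',f(312,288),1),('sp',f(423,108),.7),(A,f(230,120),.7),(B,f(503,305),.7),(180,f(262,445),.7)],[.43,-.2235,2.95])
    print(A,B,x,y,r)
"
```

```text
60 300 [ 0.42964223 -0.22084179] 174.68086097040904 [ 2.1  1.5  0.8 -1.5 -1.8 -1.9  2.7 -1.9 -5.2  3.4]
300 60 [ 0.42987803 -0.21819867] 196.2668649356919 [  5.    3.3  -8.1  -4.4  40.9  14.1 -46.2 -19.1   6.2   7.7]
```

```bash
python3 -c "
from fit import *
v=np.load('w8.npy');K=camera_model('wrist')['K']
f=lambda x,y:(220+x/5,50+y/5)
print(fit(v,K,.159,[('cap',f(312,288),1),('sp',f(423,108),.7),(60,f(230,120),.7),(300,f(503,305),.7)],[.43,-.2235,2.95]))
print(fit(v,K,.159,[('cap',f(312,288),1),('sp',f(423,108),.7)],[.43,-.2235,2.95]))
c=onz('wrist',f(312,288),.159);print(c)
q=[.430,-.222]
plan([q[0],q[1],.19],24.2,.095,n=5)
plan([q[0],q[1],.094],24.2,.095,n=5,p0=[q[0],q[1],.19])
"
```

```text
(array([ 0.43062237, -0.22233511]), np.float64(171.45718662335457), array([-0.1,  1.9,  0.8, -0.3, -1.8, -2.5,  1.3, -0. ]))
(array([ 0.42987393, -0.22295041]), np.float64(171.14716433458548), array([-0.5,  0.7,  0.7, -1. ]))
[ 0.42948224 -0.22276307  0.159     ]
[[0.095,[-0.016,0.01,0.0],0.0],[0.095,[-0.016,0.01,0.0],0.0],[0.095,[-0.016,0.01,0.0],0.0],[0.095,[-0.017,0.01,0.0],0.0],[0.095,[-0.016,0.01,0.0],0.0]]
from [ 0.5034 -0.1885  0.2402] 24.3 end [ 0.4296 -0.2219  0.1902] 24.3
[[0.095,[0.0,0.019,0.0],0.0],[0.095,[0.0,0.019,0.0],0.0],[0.095,[0.0,0.02,0.0],0.0],[0.095,[0.0,0.019,0.0],0.0],[0.095,[0.0,0.019,0.0],0.0]]
from [ 0.43  -0.222  0.19 ] 24.3 end [ 0.43  -0.222  0.094] 24.3
```

Tall is at (0.430, −0.222) with its spout at yaw about 171°. Picking.

apply_moves(moves=[[0.095,[-0.016,0.01,0],0],[0.095,[-0.016,0.01,0],0],[0.095,[-0.016,0.01,0],0],[0.095,[-0.017,0.01,0],0],[0.095,[-0.016,0.01,0],0]])

```text
time: 36.72
tcp_pos: [0.4294, -0.222, 0.1905]
ee_rot: [-1.57, 0.0, 0.426]
contact_force: [-0.4, 1.1, -0.2]
gripper_width: 1.001
```

apply_moves(moves=[[0.095,[0,0.019,0],0],[0.095,[0,0.019,0],0],[0.095,[0,0.02,0],0],[0.095,[0,0.019,0],0],[0.095,[0,0.019,0],0]])

```text
time: 37.13
tcp_pos: [0.43, -0.2218, 0.0942]
ee_rot: [-1.571, -0.0, 0.426]
contact_force: [0.5, -0.5, -0.0]
gripper_width: 1.0
```

apply_moves(moves=[[0.05,[0,0,0],0],[0.02,[0,0,0],0],[0.02,[0,0,0],0],[0.02,[0,0,0],0],[0.02,[0,0,0],0]])

```text
time: 37.55
tcp_pos: [0.4312, -0.2234, 0.097]
ee_rot: [-1.573, -0.001, 0.426]
contact_force: [-0.9, -0.4, -0.3]
gripper_width: 0.704
```

apply_moves(moves=[[0.02,[0,0,0],0],[0.02,[0,0,0],0],[0.02,[0,0,0],0],[0.02,[0,0,0],0],[0.02,[0,0,0],0]])

```text
time: 37.97
tcp_pos: [0.4302, -0.2229, 0.0954]
ee_rot: [-1.571, 0.0, 0.426]
contact_force: [-0.3, -0.2, -0.3]
gripper_width: 0.351
```

apply_moves(moves=[[0.02,[0,0,0],0],[0.02,[0,0,0],0],[0.02,[0,0,0],0],[0.02,[0,0,0],0],[0.02,[0,0,0],0]])

```text
time: 38.38
tcp_pos: [0.4302, -0.223, 0.0954]
ee_rot: [-1.571, -0.0, 0.426]
contact_force: [0.1, -1.3, 0.1]
gripper_width: 0.332
```

```bash
python3 -c "
from ov import *
st();q,R,y,s=pose();shots('ov5',171,0,.159,{'scene':(170,90),'side':(170,200)})
plan([q[0],q[1],q[2]+.015],y,.02,n=5)
z=q[2]+.015
plan([.51,-.16,z],-60,.02,p0=[q[0],q[1],z],vmax=.03,wmax=6)
plan([.572,-.132,z],-136.5,.02,p0=[.51,-.16,z],psi0=-60,vmax=.03,wmax=6)
"
```

```text
t 38.38 tcp [ 0.4302 -0.223   0.0954] psi 24.39 q6 -2.59 q1 -0.59 F [ 0.1 -1.3  0.1] w 0.0316
[[0.02,[0.0,-0.003,0.0],0.0],[0.02,[0.0,-0.003,0.0],0.0],[0.02,[0.0,-0.003,0.0],0.0],[0.02,[0.0,-0.003,0.0],0.0],[0.02,[0.0,-0.003,0.0],0.0]]
from [ 0.4302 -0.223   0.0954] 24.4 end [ 0.4302 -0.223   0.1104] 24.4
[[0.02,[0.007,0.0,0.002],6.0],[0.02,[0.006,0.0,0.002],5.0],[0.02,[0.006,0.0,0.003],6.0],[0.02,[0.006,0.0,0.003],6.0],[0.02,[0.005,0.0,0.004],5.0]]
[[0.02,[0.005,0.0,0.005],6.0],[0.02,[0.005,0.0,0.005],5.0],[0.02,[0.004,0.0,0.005],6.0],[0.02,[0.004,0.0,0.006],6.0],[0.02,[0.002,0.0,0.006],5.0]]
[[0.02,[0.003,0.0,0.007],6.0],[0.02,[0.001,0.0,0.006],6.0],[0.02,[0.001,0.0,0.007],5.0],[0.02,[0.001,0.0,0.007],6.0],[0.02,[-0.001,0.0,0.006],5.0]]
from [ 0.4302 -0.223   0.1104] 24.4 end [ 0.5094 -0.16    0.1104] -59.6
[[0.02,[0.0,0.0,0.005],5.0],[0.02,[0.001,0.0,0.004],5.0],[0.02,[-0.001,0.0,0.005],5.0],[0.02,[0.0,0.0,0.004],5.0],[0.02,[-0.002,0.0,0.004],6.0]]
[[0.02,[-0.001,0.0,0.005],5.0],[0.02,[-0.002,0.0,0.004],5.0],[0.02,[-0.002,0.0,0.004],5.0],[0.02,[-0.003,0.0,0.003],5.0],[0.02,[-0.003,0.0,0.004],5.0]]
[[0.02,[-0.003,0.0,0.003],5.0],[0.02,[-0.004,0.0,0.003],5.0],[0.02,[-0.003,0.0,0.002],5.0],[0.02,[-0.004,0.0,0.003],5.0],[0.02,[-0.004,0.0,0.002],6.0]]
from [ 0.51   -0.16    0.1104] -60 end [ 0.572  -0.1326  0.1104] -137.0
```

View pics/ov5.png

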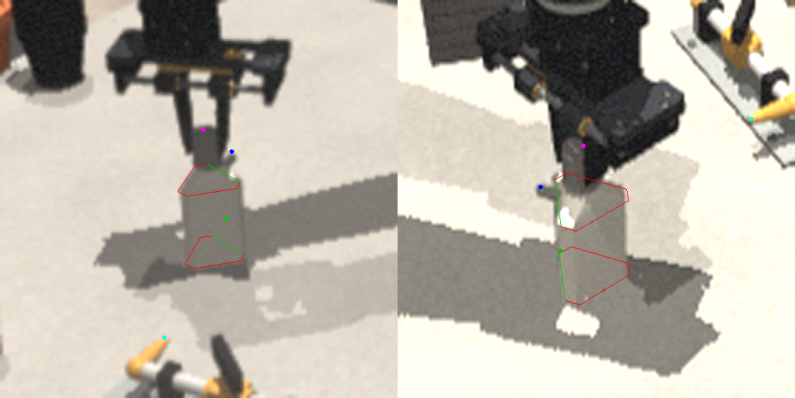

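Gripped; the wire model fits. Lifting and moving to the nozzle.

apply_moves(moves=[[0.02,[0,-0.003,0],0],[0.02,[0,-0.003,0],0],[0.02,[0,-0.003,0],0],[0.02,[0,-0.003,0],0],[0.02,[0,-0.003,0],0]])

```text
time: 38.9
tcp_pos: [0.4301, -0.2228, 0.1106]
ee_rot: [-1.571, 0.0, 0.426]
contact_force: [-0.3, 0.2, -2.8]
gripper_width: 0.333
```

apply_moves(moves=[[0.02,[0.007,0,0.002],6],[0.02,[0.006,0,0.002],5],[0.02,[0.006,0,0.003],6],[0.02,[0.006,0,0.003],6],[0.02,[0.005,0,0.004],5]])

```text
time: 39.32
tcp_pos: [0.4567, -0.202, 0.1106]
ee_rot: [-1.571, -0.0, -0.068]
contact_force: [0.7, 0.2, -2.3]
gripper_width: 0.329
```

apply_moves(moves=[[0.02,[0.005,0,0.005],6],[0.02,[0.005,0,0.005],5],[0.02,[0.004,0,0.005],6],[0.02,[0.004,0,0.006],6],[0.02,[0.002,0,0.006],5]])

```text
time: 39.73
tcp_pos: [0.4833, -0.1807, 0.1106]
ee_rot: [-1.571, -0.0, -0.557]
contact_force: [0.8, 0.2, -2.5]
gripper_width: 0.329
```

apply_moves(moves=[[0.02,[0.003,0,0.007],6],[0.02,[0.001,0,0.006],6],[0.02,[0.001,0,0.007],5],[0.02,[0.001,0,0.007],6],[0.02,[-0.001,0,0.006],5]])

```text
time: 40.15
tcp_pos: [0.5098, -0.1597, 0.1106]
ee_rot: [-1.571, -0.0, -1.045]
contact_force: [-0.3, 0.3, -2.1]
gripper_width: 0.329
```

apply_moves(moves=[[0.02,[0,0,0.005],5],[0.02,[0.001,0,0.004],5],[0.02,[-0.001,0,0.005],5],[0.02,[0,0,0.004],5],[0.02,[-0.002,0,0.004],6]])

```text
time: 40.57
tcp_pos: [0.5297, -0.1501, 0.1105]
ee_rot: [-1.571, -0.0, -1.499]
contact_force: [-0.5, -0.1, -1.1]
gripper_width: 0.331
```

apply_moves(moves=[[0.02,[-0.001,0,0.005],5],[0.02,[-0.002,0,0.004],5],[0.02,[-0.002,0,0.004],5],[0.02,[-0.003,0,0.003],5],[0.02,[-0.003,0,0.004],5]])

```text
time: 40.98
tcp_pos: [0.5508, -0.1407, 0.1104]
ee_rot: [-1.571, 0.0, -1.935]
contact_force: [-0.3, 0.3, -1.7]
gripper_width: 0.332
```

apply_moves(moves=[[0.02,[-0.003,0,0.003],5],[0.02,[-0.004,0,0.003],5],[0.02,[-0.003,0,0.002],5],[0.02,[-0.004,0,0.003],5],[0.02,[-0.004,0,0.002],6]])

```text
time: 41.4
tcp_pos: [0.5715, -0.1319, 0.1105]
ee_rot: [-1.571, -0.0, -2.389]
contact_force: [-0.2, 0.1, -1.5]
gripper_width: 0.334
```

```bash
python3 -c "
from ov import *
st();q,R,y,s=pose();shots('ov6',y-24.4+171,.015,.159,W0);print(y-24.4+171)"
```

```text
t 41.4 tcp [ 0.5715 -0.1319  0.1105] psi -136.87 q6 0.5 q1 -0.32 F [-0.2  0.1 -1.5] w 0.0317
9.73019307214372
```

View pics/ov6.png

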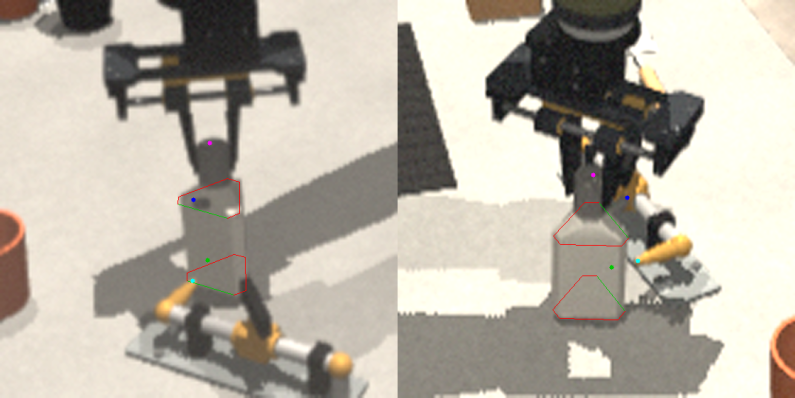

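apply_moves(moves=[[0.02,[0,0,0],0],[0.02,[0,0,0],0],[0.02,[0,0,0],0],[0.02,[0,0,0],0],[0.02,[0,0,0],0]])

```text
time: 41.92
tcp_pos: [0.5711, -0.1322, 0.1104]
ee_rot: [-1.571, -0.0, -2.384]
contact_force: [-0.0, 0.3, -1.7]
gripper_width: 0.331
```

apply_moves(moves=[[0.02,[0,0,0],0],[0.02,[0,0,0],0],[0.02,[0,0,0],0],[0.02,[0,0,0],0],[0.02,[0,0,0],0]])

```text
time: 42.33
tcp_pos: [0.5712, -0.1321, 0.1103]
ee_rot: [-1.571, -0.0, -2.384]
contact_force: [0.6, -0.0, -2.5]
gripper_width: 0.331
```

apply_moves(moves=[[0.02,[0,0,0],-4],[0.02,[0,0,0],-6],[0.02,[0,0,0],-6],[0.02,[0,0,0],-6],[0.02,[0,0,0],-6]])

```text
time: 42.75
tcp_pos: [0.5712, -0.1321, 0.1104]
ee_rot: [-1.571, -0.0, -1.89]
contact_force: [0.3, -0.1, -1.8]
gripper_width: 0.327
```

apply_moves(moves=[[0.02,[0,0,0],-6],[0.02,[0,0,0],-6],[0.02,[0,0,0],-6],[0.02,[0,0,0],-6],[0.02,[0,0,0],-6]])

```text
time: 43.17
tcp_pos: [0.5712, -0.1321, 0.1103]
ee_rot: [-1.571, 0.0, -1.367]
contact_force: [-0.7, -0.7, -1.9]
gripper_width: 0.329
```

apply_moves(moves=[[0.02,[0,0,0],-6],[0.02,[0,0,0],-6],[0.02,[0,0,0],-6],[0.02,[0,0,0],-6],[0.02,[0,0,0],-6]])

```text
time: 43.58
tcp_pos: [0.5712, -0.1321, 0.1103]
ee_rot: [-1.571, -0.0, -0.843]
contact_force: [-0.3, 0.1, -2.7]
gripper_width: 0.328
```

apply_moves(moves=[[0.02,[0,0,0],-6],[0.02,[0,0,0],-6],[0.02,[0,0,0],-6],[0.02,[0,0,0],-6],[0.02,[0,0,0],-6]])

```text
time: 44.0
tcp_pos: [0.5712, -0.1321, 0.1103]
ee_rot: [-1.571, 0.0, -0.32]
contact_force: [-0.2, -0.1, -1.4]
gripper_width: 0.331
```

apply_moves(moves=[[0.02,[0,0,0],-2],[0.02,[0,0,0],0],[0.02,[0,0,0],0],[0.02,[0,0,0],0],[0.02,[0,0,0],0]])

```text
time: 44.42
tcp_pos: [0.5712, -0.1321, 0.1104]
ee_rot: [-1.571, -0.0, -0.291]
contact_force: [-0.7, -0.5, -1.3]
gripper_width: 0.334
```

```bash
python3 -c "
from ov import *
st();q,R,y,s=pose();shots('ov7',y-24.4+171,.015,.159,W0);print(y-24.4+171)"
```

```text
t 44.42 tcp [ 0.5712 -0.1321  0.1104] psi -16.64 q6 -1.6 q1 -0.32 F [-0.7 -0.5 -1.3] w 0.0317
129.95531706311544
```

View pics/ov7.png

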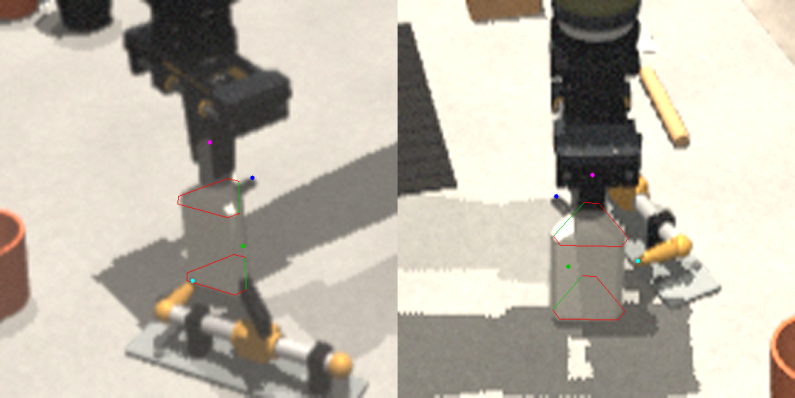

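```bash
python3 -c "
from ov import *
q,R,y,s=pose()
a=snapshot('side');x0,y0=255,195
c=cv2.convertScaleAbs(cv2.resize(a[y0:y0+75,x0:x0+60],None,fx=8,fy=8,interpolation=cv2.INTER_CUBIC),alpha=1.6,beta=10)
d=c.copy();wire('side',d,x0,y0,8,q[:2],y-24.4+171,.015,.159)
cv2.imwrite('pics/z7.png',cv2.resize(np.hstack([c,d]),None,fx=.8,fy=.8))
"
```

```text
(no output)
```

View pics/z7.png

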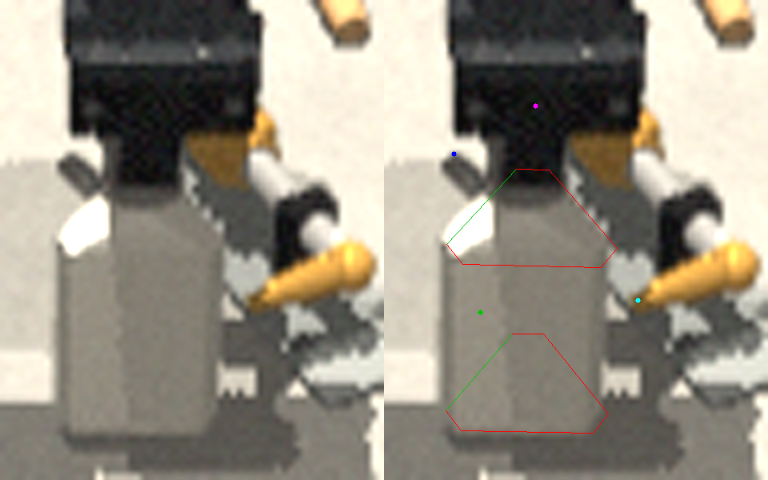

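The apparent edge is only a shadow line; the outline agrees with the model. I'll dwell, then turn +240°.

apply_moves(moves=[[0.02,[0,0,0],0],[0.02,[0,0,0],0],[0.02,[0,0,0],0],[0.02,[0,0,0],0],[0.02,[0,0,0],0]])

```text
time: 44.98
tcp_pos: [0.5712, -0.1321, 0.1103]
ee_rot: [-1.571, 0.0, -0.29]
contact_force: [-0.2, 0.3, -2.7]
gripper_width: 0.333
```

apply_moves(moves=[[0.02,[0,0,0],0],[0.02,[0,0,0],0],[0.02,[0,0,0],0],[0.02,[0,0,0],0],[0.02,[0,0,0],0]])

```text
time: 45.4
tcp_pos: [0.5712, -0.1321, 0.1103]
ee_rot: [-1.571, -0.0, -0.29]
contact_force: [-1.0, -0.2, -1.8]
gripper_width: 0.333
```

apply_moves(moves=[[0.02,[0,0,0],6],[0.02,[0,0,0],6],[0.02,[0,0,0],6],[0.02,[0,0,0],6],[0.02,[0,0,0],6]])

```text
time: 45.82
tcp_pos: [0.5712, -0.1321, 0.1103]
ee_rot: [-1.571, 0.0, -0.819]
contact_force: [-0.5, 0.1, -3.4]
gripper_width: 0.329
```

apply_moves(moves=[[0.02,[0,0,0],6],[0.02,[0,0,0],6],[0.02,[0,0,0],6],[0.02,[0,0,0],6],[0.02,[0,0,0],6]])

```text
time: 46.23
tcp_pos: [0.5712, -0.1321, 0.1104]
ee_rot: [-1.571, -0.0, -1.342]
contact_force: [0.7, -0.5, -2.2]
gripper_width: 0.332
```

apply_moves(moves=[[0.02,[0,0,0],6],[0.02,[0,0,0],6],[0.02,[0,0,0],6],[0.02,[0,0,0],6],[0.02,[0,0,0],6]])

```text
time: 46.65
tcp_pos: [0.5712, -0.1321, 0.1103]
ee_rot: [-1.571, -0.0, -1.866]
contact_force: [-0.0, 0.2, -1.2]
gripper_width: 0.331
```

apply_moves(moves=[[0.02,[0,0,0],6],[0.02,[0,0,0],6],[0.02,[0,0,0],6],[0.02,[0,0,0],6],[0.02,[0,0,0],6]])

```text
time: 47.07
tcp_pos: [0.5712, -0.132, 0.1104]
ee_rot: [-1.571, -0.0, -2.389]
contact_force: [-0.4, 0.6, -2.7]
gripper_width: 0.329
```

apply_moves(moves=[[0.02,[0,0,0],6],[0.02,[0,0,0],6],[0.02,[0,0,0],6],[0.02,[0,0,0],6],[0.02,[0,0,0],6]])

```text
time: 47.48
tcp_pos: [0.5712, -0.132, 0.1103]
ee_rot: [-1.571, -0.0, -2.913]
contact_force: [-0.8, -0.4, -2.3]
gripper_width: 0.326
```

apply_moves(moves=[[0.02,[0,0,0],6],[0.02,[0,0,0],6],[0.02,[0,0,0],6],[0.02,[0,0,0],6],[0.02,[0,0,0],6]])

```text
time: 47.9
tcp_pos: [0.5712, -0.132, 0.1103]
ee_rot: [-1.571, -0.0, 2.847]
contact_force: [0.0, -0.1, -1.3]
gripper_width: 0.327
```

apply_moves(moves=[[0.02,[0,0,0],6],[0.02,[0,0,0],6],[0.02,[0,0,0],6],[0.02,[0,0,0],6],[0.02,[0,0,0],6]])

```text
time: 48.32
tcp_pos: [0.5712, -0.1321, 0.1104]
ee_rot: [-1.571, -0.0, 2.323]
contact_force: [-0.6, -0.5, -2.1]
gripper_width: 0.331
```

apply_moves(moves=[[0.02,[0,0,0],6],[0.02,[0,0,0],6],[0.02,[0,0,0],6],[0.02,[0,0,0],6],[0.02,[0,0,0],6]])

```text
time: 48.73
tcp_pos: [0.5712, -0.1321, 0.1103]
ee_rot: [-1.571, -0.0, 1.799]
contact_force: [0.0, 1.0, -2.3]
gripper_width: 0.329
```

```bash
python3 -c "
from ov import *
st();q,R,y,s=pose();shots('ov8',y-24.4+171,.015,.159,W0);print(y-24.4+171)"
```

```text
t 48.73 tcp [ 0.5712 -0.1321  0.1103] psi 103.09 q6 2.59 q1 -0.32 F [ 0.   1.  -2.3] w 0.0313
249.6928215863615
```

View pics/ov8.png

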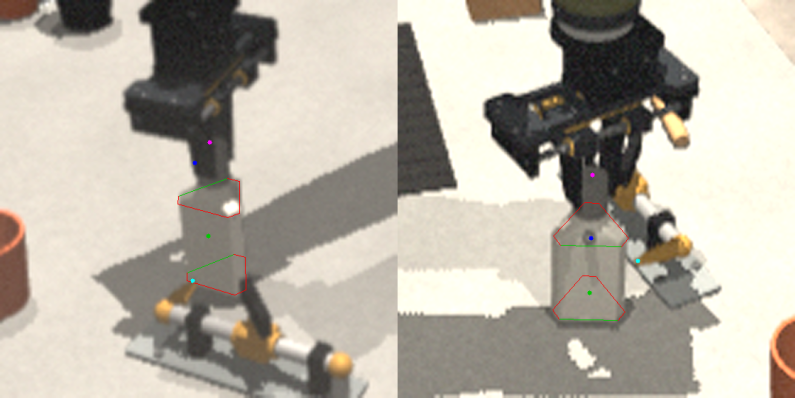

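The right side is presented; the spout faces the side camera at (590,238). I'll dwell, then plan the move to the mat.

apply_moves(moves=[[0.02,[0,0,0],0],[0.02,[0,0,0],0],[0.02,[0,0,0],0],[0.02,[0,0,0],0],[0.02,[0,0,0],0]])

```text
time: 49.25
tcp_pos: [0.5712, -0.1321, 0.1104]
ee_rot: [-1.571, 0.0, 1.805]
contact_force: [-0.8, 0.7, -3.2]
gripper_width: 0.33
```

apply_moves(moves=[[0.02,[0,0,0],0],[0.02,[0,0,0],0],[0.02,[0,0,0],0],[0.02,[0,0,0],0],[0.02,[0,0,0],0]])

```text
time: 49.67
tcp_pos: [0.5712, -0.1321, 0.1103]
ee_rot: [-1.571, -0.0, 1.805]
contact_force: [-0.2, -0.7, -2.4]
gripper_width: 0.33
```

```bash
python3 -c "
from h import *
plan([.50,-.13,.131],-245,0.02,psi0=-256.7,n=5)
plan([.4335,.190,.131],-170,0.02,p0=[.50,-.13,.131],psi0=-245,vmax=.035,wmax=6)
"
```

```text
[[0.02,[0.004,-0.004,0.014],-2.0],[0.02,[0.004,-0.004,0.013],-3.0],[0.02,[0.005,-0.004,0.014],-2.0],[0.02,[0.005,-0.005,0.013],-2.0],[0.02,[0.006,-0.004,0.013],-3.0]]
from [ 0.5712 -0.1321  0.1103] -256.7 end [ 0.5    -0.1298  0.1313] -244.7
[[0.02,[0.021,0.0,-0.005],-5.0],[0.02,[0.021,0.0,-0.007],-5.0],[0.02,[0.02,0.0,-0.008],-5.0],[0.02,[0.019,0.0,-0.011],-5.0],[0.02,[0.018,0.0,-0.012],-5.0]]
[[0.02,[0.017,0.0,-0.013],-5.0],[0.02,[0.016,0.0,-0.015],-5.0],[0.02,[0.015,0.0,-0.016],-5.0],[0.02,[0.013,0.0,-0.018],-5.0],[0.02,[0.011,0.0,-0.018],-5.0]]
[[0.02,[0.01,0.0,-0.02],-5.0],[0.02,[0.008,0.0,-0.02],-5.0],[0.02,[0.006,0.0,-0.021],-5.0],[0.02,[0.005,0.0,-0.021],-5.0],[0.02,[0.002,0.0,-0.022],-5.0]]
from [ 0.5   -0.13   0.131] -245 end [0.4338 0.19   0.131 ] -170.0
```

apply_moves(moves=[[0.02,[0.004,-0.004,0.014],-2],[0.02,[0.004,-0.004,0.013],-3],[0.02,[0.005,-0.004,0.014],-2],[0.02,[0.005,-0.005,0.013],-2],[0.02,[0.006,-0.004,0.013],-3]])

```text
time: 50.08
tcp_pos: [0.4994, -0.1299, 0.1317]
ee_rot: [-1.571, 0.0, 2.016]
contact_force: [-0.6, -0.3, -2.1]
gripper_width: 0.333
```

apply_moves(moves=[[0.02,[0.021,0,-0.005],-5],[0.02,[0.021,0,-0.007],-5],[0.02,[0.02,0,-0.008],-5],[0.02,[0.019,0,-0.011],-5],[0.02,[0.018,0,-0.012],-5]])

```text
time: 50.5
tcp_pos: [0.4772, -0.0226, 0.1316]
ee_rot: [-1.571, 0.0, 2.454]
contact_force: [1.0, 0.2, -2.2]
gripper_width: 0.33
```

apply_moves(moves=[[0.02,[0.017,0,-0.013],-5],[0.02,[0.016,0,-0.015],-5],[0.02,[0.015,0,-0.016],-5],[0.02,[0.013,0,-0.018],-5],[0.02,[0.011,0,-0.018],-5]])

```text
time: 50.92
tcp_pos: [0.454, 0.0837, 0.1316]
ee_rot: [-1.571, 0.001, 2.891]
contact_force: [0.3, -0.6, -3.1]
gripper_width: 0.33
```

apply_moves(moves=[[0.02,[0.01,0,-0.02],-5],[0.02,[0.008,0,-0.02],-5],[0.02,[0.006,0,-0.021],-5],[0.02,[0.005,0,-0.021],-5],[0.02,[0.002,0,-0.022],-5]])

```text
time: 51.33
tcp_pos: [0.4312, 0.1906, 0.1315]
ee_rot: [-1.571, 0.0, -2.956]
contact_force: [0.1, 0.2, -1.7]
gripper_width: 0.332
```

apply_moves(moves=[[0.02,[0,0,0],0],[0.02,[0,0,0],0],[0.02,[0,0,0],0],[0.02,[0,0,0],0],[0.02,[0,0,0],0]])

```text
time: 51.75
tcp_pos: [0.4318, 0.1889, 0.1314]
ee_rot: [-1.571, 0.0, -2.962]
contact_force: [0.1, -0.3, -2.6]
gripper_width: 0.333
```

```bash
python3 -c "
from ov import *
st();q,R,y,s=pose();shots('ov9',y-24.4+171,q[2]-.0954,.159,{'scene':(300,130),'side':(130,100)})"
```

```text
t 51.75 tcp [0.4318 0.1889 0.1314] psi -169.7 q6 1.69 q1 0.3 F [ 0.1 -0.3 -2.6] w 0.0317
```

View pics/ov9.png

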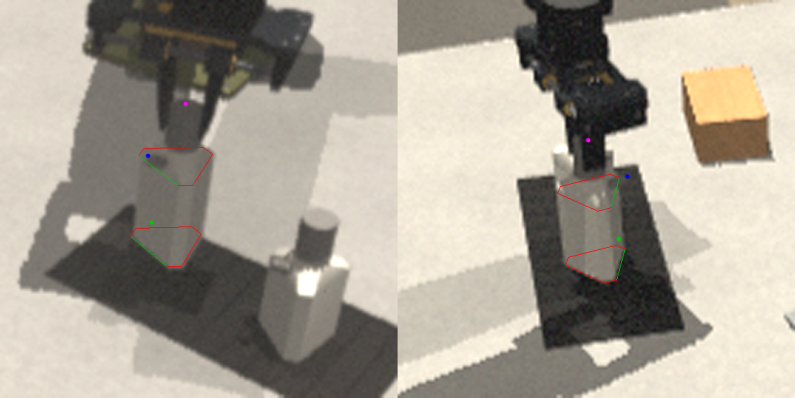

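apply_moves(moves=[[0.02,[0,0.008,0],0],[0.02,[0,0.008,0],0],[0.02,[0,0.008,0],0],[0.02,[0,0.006,0],0],[0.02,[0,0.002,0],0]])

```text
time: 52.27
tcp_pos: [0.4309, 0.1897, 0.0983]
ee_rot: [-1.571, -0.002, -2.96]
contact_force: [-1.4, -0.5, 5.3]
gripper_width: 0.334
```

apply_moves(moves=[[0.02,[0,0,0],0],[0.02,[0,0,0],0],[0.02,[0,0,0],0],[0.05,[0,0,0],0],[0.05,[0,0,0],0]])

```text
time: 52.68
tcp_pos: [0.4321, 0.1897, 0.1]
ee_rot: [-1.571, 0.001, -2.96]
contact_force: [-0.7, -0.1, 0.7]
gripper_width: 0.42
```

apply_moves(moves=[[0.08,[0,0,0],0],[0.08,[0,0,0],0],[0.08,[0,0,0],0],[0.08,[0,0,0],0],[0.08,[0,0,0],0]])

```text
time: 53.1
tcp_pos: [0.4317, 0.1897, 0.0995]
ee_rot: [-1.571, 0.0, -2.96]
contact_force: [-0.2, 0.5, 0.2]
gripper_width: 0.765
```

apply_moves(moves=[[0.08,[0,0,0],0],[0.08,[0,-0.01,0],0],[0.08,[0,-0.03,0],0],[0.08,[0,-0.035,0],0],[0.08,[0,-0.035,0],0]])

```text
time: 53.52
tcp_pos: [0.4309, 0.1894, 0.2107]
ee_rot: [-1.571, -0.001, -2.96]
contact_force: [0.7, 0.9, -0.2]
gripper_width: 0.841
```

```bash
python3 -c "
from h import *
st()
for n in('scene','side'): cv2.imwrite('pics/r_%s.png'%n,snapshot(n))
plan([.61,-.0,.20],-124.7,.05)
"
```

```text
t 53.52 tcp [0.4309 0.1894 0.2107] psi -169.61 q6 1.69 q1 0.3 F [ 0.7  0.9 -0.2] w 0.08
[[0.05,[-0.014,0.002,0.022],-4.0],[0.05,[-0.012,0.002,0.023],-5.0],[0.05,[-0.01,0.001,0.024],-4.0],[0.05,[-0.009,0.002,0.024],-5.0],[0.05,[-0.006,0.002,0.025],-4.0]]
[[0.05,[-0.004,0.002,0.025],-5.0],[0.05,[-0.003,0.001,0.026],-4.0],[0.05,[0.0,0.002,0.026],-5.0],[0.05,[0.002,0.002,0.026],-4.0],[0.05,[0.003,0.002,0.025],-5.0]]
from [0.4355 0.1909 0.2178] -169.6 end [6.099e-01 6.000e-04 1.998e-01] -124.6
```

View pics/r_side.png

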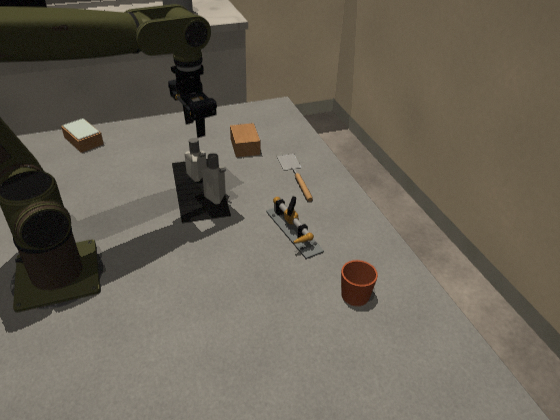

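Both bottles stand on the mat, at side (195,165) and (213,180). Now to shut the valve.

```bash
python3 -c "
from h import *
plan([.6575,-.016,.12],-124.7,.05)
"
```

```text
[[0.05,[-0.018,0.01,0.024],-4.0],[0.05,[-0.016,0.01,0.026],-5.0],[0.05,[-0.015,0.009,0.027],-4.0],[0.05,[-0.012,0.01,0.028],-5.0],[0.05,[-0.009,0.01,0.028],-4.0]]
[[0.05,[-0.008,0.01,0.03],-5.0],[0.05,[-0.005,0.009,0.03],-4.0],[0.05,[-0.003,0.01,0.03],-5.0],[0.05,[-0.001,0.01,0.03],-4.0],[0.05,[0.002,0.01,0.03],-5.0]]
from [0.4355 0.1909 0.2178] -169.6 end [ 0.6573 -0.0155  0.1198] -124.6
```

apply_moves(moves=[[0.05,[-0.018,0.01,0.024],-4],[0.05,[-0.016,0.01,0.026],-5],[0.05,[-0.015,0.009,0.027],-4],[0.05,[-0.012,0.01,0.028],-5],[0.05,[-0.009,0.01,0.028],-4]])

```text
time: 54.03
tcp_pos: [0.5431, 0.0851, 0.1602]
ee_rot: [-1.571, 0.0, -2.572]
contact_force: [0.0, -0.2, -0.7]
gripper_width: 0.558
```

apply_moves(moves=[[0.05,[-0.008,0.01,0.03],-5],[0.05,[-0.005,0.009,0.03],-4],[0.05,[-0.003,0.01,0.03],-5],[0.05,[-0.001,0.01,0.03],-4],[0.05,[0.002,0.01,0.03],-5]])

```text
time: 54.45
tcp_pos: [0.6544, -0.0179, 0.1108]
ee_rot: [-1.571, -0.0, -2.171]
contact_force: [0.5, 0.8, 1.8]
gripper_width: 0.522
```

apply_moves(moves=[[0.05,[0,0,0],0],[0.05,[0,0,0],0],[0.05,[0,0,0],0],[0.05,[0,0,0],0],[0.05,[0,0,0],0]])

```text
time: 54.87
tcp_pos: [0.6532, -0.0158, 0.1124]
ee_rot: [-1.57, 0.001, -2.174]
contact_force: [-0.2, -0.0, -0.1]
gripper_width: 0.525
```

```bash
python3 -c "
from h import *
st()
cv2.imwrite('pics/w10.png',snapshot('wrist'))
plan([.6575,-.016,.049],-124.7,.05)
"
```

```text
t 54.87 tcp [ 0.6532 -0.0158  0.1124] psi -124.56 q6 0.5 q1 -0.11 F [-0.2 -0.  -0.1] w 0.0499
[[0.05,[0.0,0.013,0.001],0.0],[0.05,[-0.001,0.012,0.0],0.0],[0.05,[0.0,0.013,0.001],0.0],[0.05,[-0.001,0.013,0.001],0.0],[0.05,[0.0,0.012,0.001],0.0]]
from [ 0.6533 -0.0158  0.1124] -124.6 end [ 0.6577 -0.0165  0.0494] -124.6
```

View pics/w10.png

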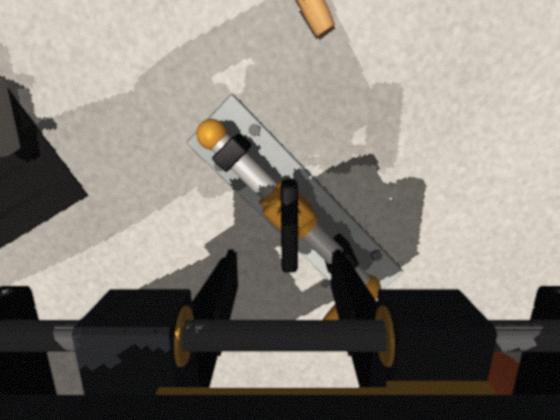

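The handle lies between the fingers, at (289,225). Descend, grip, and turn back.

apply_moves(moves=[[0.05,[0,0.013,0.001],0],[0.05,[-0.001,0.012,0],0],[0.05,[0,0.013,0.001],0],[0.05,[-0.001,0.013,0.001],0],[0.05,[0,0.012,0.001],0]], grip_force=20)

```text
time: 55.33
tcp_pos: [0.6569, -0.0171, 0.0457]
ee_rot: [-1.573, -0.001, -2.175]
contact_force: [-0.0, 0.2, -0.1]
gripper_width: 0.528
```

apply_moves(moves=[[0.0,[0,0,0],0],[0.0,[0,0,0],0],[0.0,[0,0,0],0],[0.0,[0,0,0],0],[0.0,[0,0,0],0]])

```text
time: 55.75
tcp_pos: [0.6587, -0.0175, 0.0495]
ee_rot: [-1.569, 0.001, -2.175]
contact_force: [-0.8, 0.7, 0.5]
gripper_width: 0.233
```

apply_moves(moves=[[0.0,[0,0,0],0],[0.0,[0,0,0],0],[0.0,[0,0,0],0],[0.0,[0,0,0],0],[0.0,[0,0,0],0]])

```text
time: 56.17
tcp_pos: [0.6571, -0.0165, 0.0492]
ee_rot: [-1.573, 0.0, -2.175]
contact_force: [-5.0, 3.2, 3.6]
gripper_width: 0.121
```

apply_moves(moves=[[0.0,[0,0,0],2],[0.0,[0,0,0],4],[0.0,[0,0,0],4],[0.0,[0,0,0],4],[0.0,[0,0,0],4]])

```text
time: 56.58
tcp_pos: [0.6572, -0.0166, 0.0493]
ee_rot: [-1.573, -0.0, -2.492]
contact_force: [-4.3, 1.9, 4.7]
gripper_width: 0.122
```

apply_moves(moves=[[0.0,[0,0,0],4],[0.0,[0,0,0],4],[0.0,[0,0,0],4],[0.0,[0,0,0],4],[0.0,[0,0,0],4]])

```text
time: 57.0
tcp_pos: [0.6572, -0.0167, 0.0492]
ee_rot: [-1.572, -0.001, -2.841]
contact_force: [-3.5, 1.7, 4.0]
gripper_width: 0.125
```

apply_moves(moves=[[0.0,[0,0,0],2],[0.0,[0,0,0],2],[0.0,[0,0,0],2],[0.0,[0,0,0],0],[0.0,[0,0,0],0]])

```text
time: 57.42
tcp_pos: [0.6573, -0.0167, 0.0492]
ee_rot: [-1.572, -0.001, -2.942]
contact_force: [-4.9, 2.3, 5.3]
gripper_width: 0.123
```

```bash
python3 -c "
from h import *
st();print(observe()['ft_torque'])"
```

```text
t 57.42 tcp [ 0.6573 -0.0167  0.0492] psi -168.57 q6 1.26 q1 -0.11 F [-4.9  2.3  5.3] w 0.0117
[ 0.36005977  1.11801529 -0.03050667]
```

apply_moves(moves=[[0.0,[0,0,0],1],[0.0,[0,0,0],1],[0.0,[0,0,0],1],[0.0,[0,0,0],0],[0.0,[0,0,0],0]])

```text
time: 57.83
tcp_pos: [0.6573, -0.0168, 0.0492]
ee_rot: [-1.572, -0.001, -2.993]
contact_force: [-5.5, 2.5, 5.4]
gripper_width: 0.122
```

```bash
python3 -c "
from h import *
st();print(observe()['ft_torque'])"
```

```text
t 57.83 tcp [ 0.6573 -0.0168  0.0492] psi -171.5 q6 1.31 q1 -0.11 F [-5.5  2.5  5.4] w 0.0116
[0.39945775 1.10588224 0.25921817]
```

apply_moves(moves=[[0.0,[0,0,0],1],[0.0,[0,0,0],1],[0.0,[0,0,0],1],[0.0,[0,0,0],1],[0.0,[0,0,0],0]])

```text
time: 58.25
tcp_pos: [0.6575, -0.0168, 0.0492]
ee_rot: [-1.571, -0.001, -3.063]
contact_force: [-4.5, 2.6, 5.3]
gripper_width: 0.129
```

```bash
python3 -c "
from h import *
st();print(observe()['ft_torque'])"
```

```text
t 58.25 tcp [ 0.6575 -0.0168  0.0492] psi -175.52 q6 1.39 q1 -0.11 F [-4.5  2.6  5.3] w 0.0122
[0.45764711 1.030922   0.53395823]
```

Torque about z rose from 0 to 0.53 N·m and the fingers are being pried apart slightly, so the handle is on its stop. Releasing and checking.

apply_moves(moves=[[0.0,[0,0,0],-3],[0.05,[0,0,0],0],[0.05,[0,0,0],0],[0.05,[0,0,0],0],[0.05,[0,0,0],0]])

```text
time: 58.67
tcp_pos: [0.658, -0.0177, 0.0481]
ee_rot: [-1.57, 0.0, -3.013]
contact_force: [-0.1, 0.8, 0.2]
gripper_width: 0.346
```

apply_moves(moves=[[0.05,[0,0,0],0],[0.05,[0,-0.01,0],0],[0.05,[0,-0.03,0],0],[0.05,[0,-0.03,0],0],[0.05,[0,-0.03,0],0]])

```text
time: 59.08
tcp_pos: [0.6576, -0.0174, 0.1497]
ee_rot: [-1.571, -0.001, -3.013]
contact_force: [0.1, -0.1, -0.5]
gripper_width: 0.527
```

apply_moves(moves=[[0.09,[0.012,-0.01,0],0],[0.09,[0.012,-0.01,0],0],[0.09,[0.012,-0.01,0],0],[0.09,[0.012,0,0],0],[0.09,[0,0,0],0]])

```text
time: 59.5
tcp_pos: [0.6097, -0.0239, 0.1804]
ee_rot: [-1.57, 0.002, -3.013]
contact_force: [0.5, 0.7, 0.1]
gripper_width: 0.819
```

apply_moves(moves=[[0.09,[0,0,0],0],[0.09,[0,0,0],0],[0.09,[0,0,0],0],[0.09,[0,0,0],0],[0.09,[0,0,0],0]])

```text
time: 59.92
tcp_pos: [0.6104, -0.0235, 0.1778]
ee_rot: [-1.571, -0.001, -3.013]
contact_force: [-0.4, 0.1, 0.2]
gripper_width: 0.945
```

```bash
python3 -c "
from h import *
st()
a=snapshot('wrist');cv2.imwrite('pics/w11.png',a);np.save('w11.npy',camera_model('wrist')['view'])
cv2.imwrite('pics/w11c.png',cv2.resize(a[60:210,160:430],None,fx=2.9,fy=2.9,interpolation=cv2.INTER_CUBIC))
for n in('scene','side'): cv2.imwrite('pics/f_%s.png'%n,snapshot(n))
for t in('middle','tall'):
    A=landmark_of(t,'scene');B=landmark_of(t,'side')
    if A and B: print(t,tri(A[0]['xy'],B[0]['xy']))
"
```

```text
t 59.92 tcp [ 0.6104 -0.0235  0.1778] psi -172.61 q6 1.32 q1 -0.13 F [-0.4  0.1  0.2] w 0.0898
middle (array([0.44656248, 0.32803633, 0.00796504]), np.float64(0.07343482765990474))
tall (array([0.48813565, 0.20030148, 0.00541681]), np.float64(1.3914460150349648))
```

View pics/w11c.png

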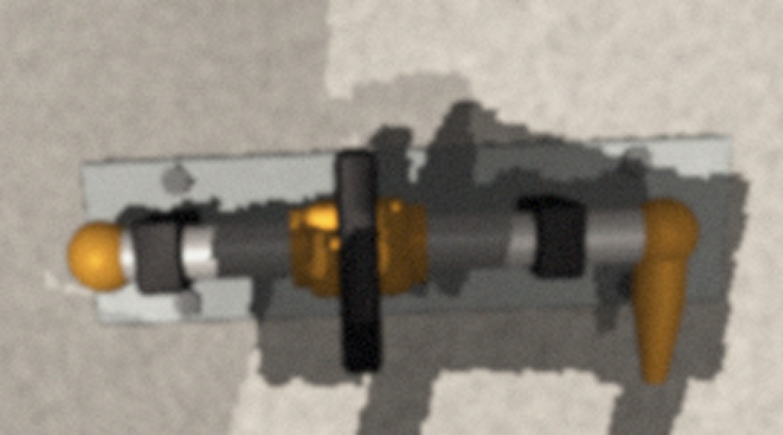

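View pics/f_scene.png

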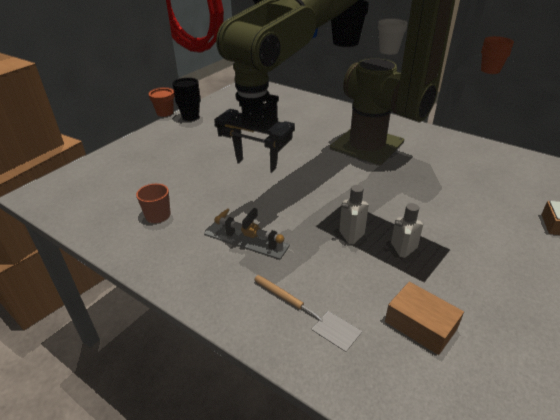

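View pics/f_side.png

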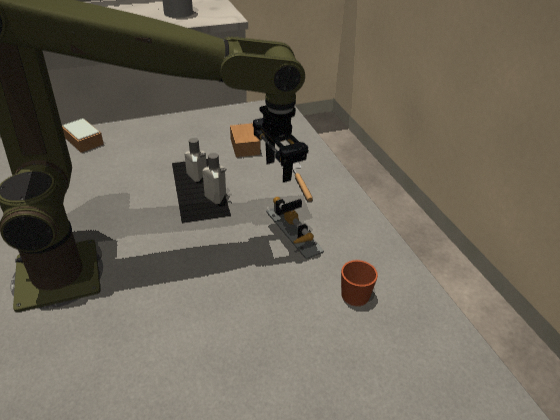

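The tall bottle now stands about 55 mm off where I released it: it's at (0.488, 0.200), so it was knocked sideways and is past the mat limit. I'll check the valve angle, locate tall precisely and move it back.

```bash
python3 -c "
from fit import *
v=np.load('w11.npy')
f=lambda x,y:(160+x/2.9,60+y/2.9)
a=onz('wrist',f(356,153),.097);b=onz('wrist',f(362,371),.097);d=a-b;print('handle',np.degrees(np.arctan2(d[1],d[0])),np.linalg.norm(d))
a=onz('wrist',f(97,256),.045);b=onz('wrist',f(668,230),.045);d=a-b;print('pipe',np.degrees(np.arctan2(-d[0],d[1])))
for n in('scene','side'):
  im=cv2.imread('pics/f_%s.png'%n);x,y=(310,170) if n=='scene' else (160,125)
  cv2.imwrite('pics/fz_%s.png'%n,cv2.convertScaleAbs(cv2.resize(im[y:y+110,x:x+140],None,fx=4.5,fy=4.5,interpolation=cv2.INTER_CUBIC),alpha=1.4,beta=10))
plan([.49,.13,.24],-250,.095,psi0=-172.6)
"
```

```text
handle 9.026723023478704 0.06136703327130836
pipe 10.019980468531624
[[0.095,[0.007,-0.004,-0.011],5.0],[0.095,[0.007,-0.004,-0.011],5.0],[0.095,[0.009,-0.004,-0.01],5.0],[0.095,[0.009,-0.004,-0.009],6.0],[0.095,[0.01,-0.005,-0.008],5.0]]
[[0.095,[0.011,-0.004,-0.007],5.0],[0.095,[0.011,-0.004,-0.006],5.0],[0.095,[0.012,-0.004,-0.005],5.0],[0.095,[0.013,-0.004,-0.004],5.0],[0.095,[0.012,-0.004,-0.003],6.0]]
[[0.095,[0.013,-0.004,-0.002],5.0],[0.095,[0.013,-0.004,0.0],5.0],[0.095,[0.013,-0.004,0.0],5.0],[0.095,[0.013,-0.005,0.002],5.0],[0.095,[0.013,-0.004,0.003],5.0]]
from [ 0.6103 -0.0235  0.1783] -172.6 end [0.4898 0.1301 0.2403] -249.6
```

View pics/fz_scene.png

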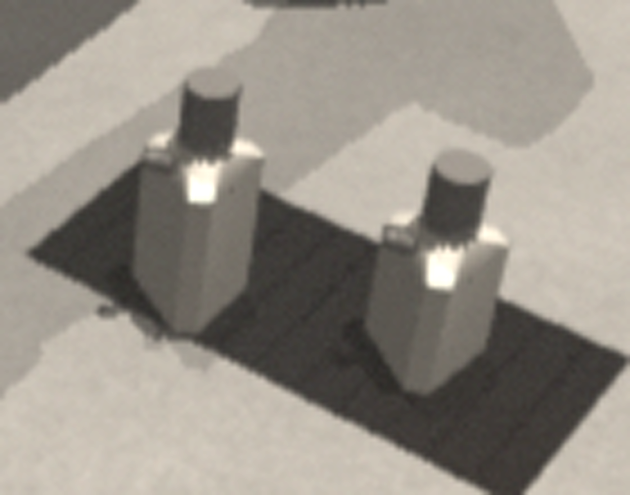

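View pics/fz_side.png

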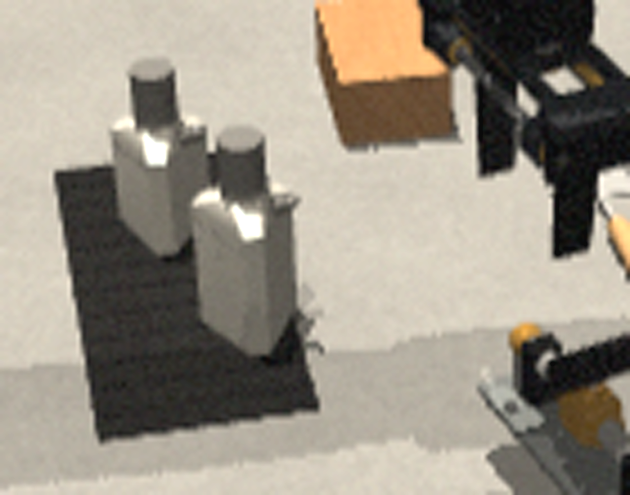

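```bash
python3 -c "
from h import *
X,e=tri((310+212/4.5,170+83/4.5),(160+241/4.5,125+138/4.5));print(X,e,onz('scene',(310+212/4.5,170+83/4.5),.159),onz('side',(160+241/4.5,125+138/4.5),.159))
X,e=tri((310+464/4.5,170+165/4.5),(160+153/4.5,125+68/4.5));print('mid',X,e)
plan([.49,.205,.215],-172.6,.095,psi0=-172.6)
"
```

```text
[0.48115616 0.195642   0.15888302] 0.1874412866124085 [0.48196684 0.19563349 0.159     ] [0.48095388 0.19594301 0.159     ]
mid [0.44920864 0.33318287 0.14010887] 0.07975855646117601
[[0.095,[0.009,-0.004,-0.024],-0.0],[0.095,[0.009,-0.003,-0.024],-0.0],[0.095,[0.009,-0.004,-0.025],-0.0],[0.095,[0.009,-0.004,-0.024],-0.0],[0.095,[0.009,-0.003,-0.024],-0.0]]
[[0.095,[0.009,-0.004,-0.024],-0.0],[0.095,[0.009,-0.004,-0.024],-0.0],[0.095,[0.009,-0.003,-0.025],-0.0],[0.095,[0.009,-0.004,-0.024],-0.0],[0.095,[0.009,-0.004,-0.024],-0.0]]
from [ 0.6103 -0.0235  0.1783] -172.6 end [0.4899 0.2049 0.2153] -172.6
```

```bash
python3 -c "
from h import *
plan([.481,.196,.20],-172.6,.095,psi0=-172.6)
"
```

```text
[[0.095,[0.01,-0.002,-0.023],-0.0],[0.095,[0.01,-0.002,-0.024],-0.0],[0.095,[0.01,-0.003,-0.023],-0.0],[0.095,[0.01,-0.002,-0.024],-0.0],[0.095,[0.01,-0.002,-0.023],-0.0]]
[[0.095,[0.01,-0.002,-0.024],-0.0],[0.095,[0.01,-0.002,-0.023],-0.0],[0.095,[0.01,-0.002,-0.023],-0.0],[0.095,[0.01,-0.003,-0.024],-0.0],[0.095,[0.01,-0.002,-0.023],-0.0]]
from [ 0.6103 -0.0235  0.1783] -172.6 end [0.481  0.1957 0.2003] -172.6
```

apply_moves(moves=[[0.095,[0.01,-0.002,-0.023],0],[0.095,[0.01,-0.002,-0.024],0],[0.095,[0.01,-0.003,-0.023],0],[0.095,[0.01,-0.002,-0.024],0],[0.095,[0.01,-0.002,-0.023],0]], grip_force=30)

```text
time: 60.68
tcp_pos: [0.545, 0.087, 0.1896]
ee_rot: [-1.571, 0.0, -3.013]
contact_force: [-0.0, 1.1, 0.1]
gripper_width: 0.999
```

apply_moves(moves=[[0.095,[0.01,-0.002,-0.024],0],[0.095,[0.01,-0.002,-0.023],0],[0.095,[0.01,-0.002,-0.023],0],[0.095,[0.01,-0.003,-0.024],0],[0.095,[0.01,-0.002,-0.023],0]])

```text
time: 61.1
tcp_pos: [0.4803, 0.1967, 0.2008]
ee_rot: [-1.571, 0.001, -3.013]
contact_force: [-0.3, -0.1, 0.3]
gripper_width: 0.997
```

apply_moves(moves=[[0.095,[0,0,0],0],[0.095,[0,0,0],0],[0.095,[0,0,0],0],[0.095,[0,0,0],0],[0.095,[0,0,0],0]])

```text
time: 61.52
tcp_pos: [0.4814, 0.1948, 0.2001]
ee_rot: [-1.571, -0.0, -3.014]
contact_force: [-0.4, -0.8, -0.0]
gripper_width: 0.998
```

```bash
python3 -c "
from h import *
st()
A=snapshot('scene');B=snapshot('side')
cv2.imwrite('pics/g.png',np.hstack([cv2.resize(A[120:260,300:440],None,fx=2.8,fy=2.8),cv2.resize(B[60:200,140:280],None,fx=2.8,fy=2.8)]))
plan([.481,.196,.098],-172.6,.095,psi0=-172.6)
"
```

```text
t 61.52 tcp [0.4814 0.1948 0.2001] psi -172.69 q6 1.72 q1 0.28 F [-0.4 -0.8 -0. ] w 0.0949
[[0.095,[0.0,0.02,0.0],-0.0],[0.095,[0.0,0.021,0.0],-0.0],[0.095,[0.0,0.02,-0.001],-0.0],[0.095,[0.0,0.021,0.0],-0.0],[0.095,[0.0,0.02,0.0],-0.0]]
from [0.4813 0.1949 0.2002] -172.6 end [0.4812 0.1959 0.0982] -172.6
```

View pics/g.png

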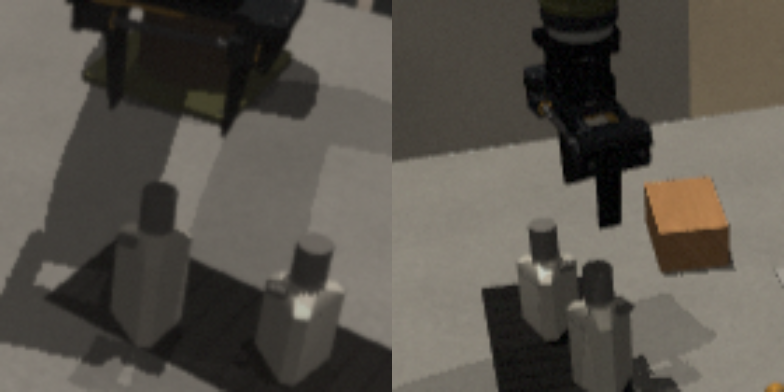

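apply_moves(moves=[[0.095,[0,0.02,0],0],[0.095,[0,0.021,0],0],[0.095,[0,0.02,-0.001],0],[0.095,[0,0.021,0],0],[0.095,[0,0.02,0],0]])

```text
time: 62.03
tcp_pos: [0.481, 0.1962, 0.0973]
ee_rot: [-1.571, -0.0, -3.013]
contact_force: [-0.9, 0.1, -1.1]
gripper_width: 1.0
```

apply_moves(moves=[[0.05,[0,0,0],0],[0.02,[0,0,0],0],[0.02,[0,0,0],0],[0.02,[0,0,0],0],[0.02,[0,0,0],0]])

```text
time: 62.45
tcp_pos: [0.4821, 0.197, 0.1002]
ee_rot: [-1.571, 0.003, -3.013]
contact_force: [0.7, 0.9, 0.5]
gripper_width: 0.706
```

apply_moves(moves=[[0.02,[0,0,0],0],[0.02,[0,0,0],0],[0.02,[0,0,0],0],[0.02,[0,0,0],0],[0.02,[0,0,0],0]])

```text
time: 62.87
tcp_pos: [0.4809, 0.1966, 0.0984]
ee_rot: [-1.571, 0.0, -3.012]
contact_force: [0.2, -0.6, 0.4]
gripper_width: 0.353
```

apply_moves(moves=[[0.02,[0,0,0],0],[0.02,[0,0,0],0],[0.02,[0,0,0],0],[0.02,[0,0,0],0],[0.02,[0,0,0],0]])

```text
time: 63.28
tcp_pos: [0.4809, 0.1966, 0.0983]
ee_rot: [-1.571, -0.0, -3.013]
contact_force: [-0.1, -0.1, 0.7]
gripper_width: 0.33
```

```bash
python3 -c "
from h import *
st();q=pose()[0]
plan([q[0],q[1],q[2]+.015],-172.6,.02,psi0=-172.6,n=5)
plan([.433,.189,q[2]+.015],-172.6,.02,psi0=-172.6,p0=[q[0],q[1],q[2]+.015],n=5)
"
```

```text
t 63.28 tcp [0.4809 0.1966 0.0983] psi -172.61 q6 1.73 q1 0.28 F [-0.1 -0.1  0.7] w 0.0314
[[0.02,[0.0,-0.003,0.0],-0.0],[0.02,[0.0,-0.003,0.0],-0.0],[0.02,[0.0,-0.003,0.0],-0.0],[0.02,[0.0,-0.003,0.0],-0.0],[0.02,[0.0,-0.003,0.0],-0.0]]
from [0.4809 0.1966 0.0983] -172.6 end [0.4809 0.1966 0.1133] -172.6
[[0.02,[0.01,0.0,0.0],-0.0],[0.02,[0.009,0.0,0.001],-0.0],[0.02,[0.01,0.0,0.0],-0.0],[0.02,[0.01,0.0,0.0],-0.0],[0.02,[0.009,0.0,0.0],-0.0]]
from [0.4809 0.1966 0.1133] -172.6 end [0.4334 0.1894 0.1133] -172.6
```

apply_moves(moves=[[0.02,[0,-0.003,0],0],[0.02,[0,-0.003,0],0],[0.02,[0,-0.003,0],0],[0.02,[0,-0.003,0],0],[0.02,[0,-0.003,0],0]])

```text
time: 63.7
tcp_pos: [0.4808, 0.1967, 0.1136]
ee_rot: [-1.571, -0.0, -3.013]
contact_force: [-1.0, 0.5, -1.9]
gripper_width: 0.329
```

apply_moves(moves=[[0.02,[0.01,0,0],0],[0.02,[0.009,0,0.001],0],[0.02,[0.01,0,0],0],[0.02,[0.01,0,0],0],[0.02,[0.009,0,0],0]])

```text
time: 64.12
tcp_pos: [0.4317, 0.1892, 0.113]
ee_rot: [-1.571, -0.001, -3.012]
contact_force: [0.0, 0.0, -2.1]
gripper_width: 0.329
```

apply_moves(moves=[[0.02,[0,0,0],0],[0.02,[0,0,0],0],[0.02,[0,0.005,0],0],[0.02,[0,0.005,0],0],[0.02,[0,0.004,0],0]])

```text
time: 64.53
tcp_pos: [0.4334, 0.1894, 0.0986]
ee_rot: [-1.571, -0.001, -3.013]
contact_force: [0.6, 0.5, -1.5]
gripper_width: 0.328
```

apply_moves(moves=[[0.02,[0,0,0],0],[0.02,[0,0,0],0],[0.02,[0,0,0],0],[0.05,[0,0,0],0],[0.05,[0,0,0],0]])

```text
time: 64.95
tcp_pos: [0.4338, 0.1897, 0.0999]
ee_rot: [-1.571, 0.001, -3.013]
contact_force: [-0.2, 0.3, 0.4]
gripper_width: 0.423
```

apply_moves(moves=[[0.095,[0,0,0],0],[0.095,[0,0,0],0],[0.095,[0,0,0],0],[0.095,[0,0,0],0],[0.095,[0,0,0],0]])

```text
time: 65.37
tcp_pos: [0.4335, 0.1895, 0.0995]
ee_rot: [-1.571, 0.0, -3.013]
contact_force: [0.1, 0.8, -1.1]
gripper_width: 0.763
```

```bash
python3 -c "
from h import *
st()
A=snapshot('scene');B=snapshot('side')
cv2.imwrite('pics/g2.png',np.hstack([cv2.resize(A[130:270,300:440],None,fx=2.8,fy=2.8),cv2.resize(B[90:230,140:280],None,fx=2.8,fy=2.8)]))
"
```

```text
t 65.37 tcp [0.4335 0.1895 0.0995] psi -172.61 q6 1.74 q1 0.3 F [ 0.1  0.8 -1.1] w 0.0726
```

View pics/g2.png

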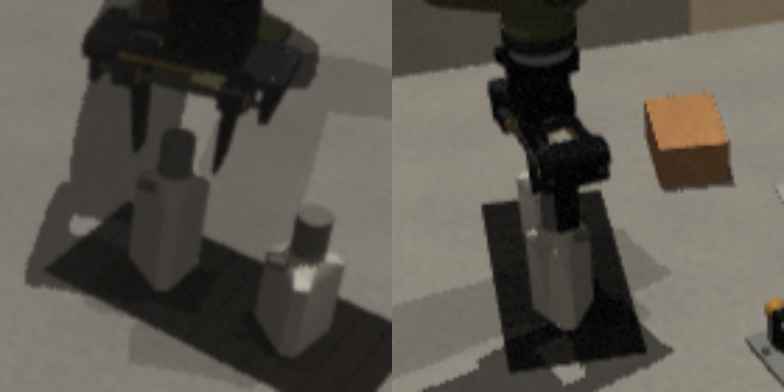

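Tall is in place. I'll retreat straight up, stay clear, and check once more for any late knock.

apply_moves(moves=[[0.095,[0,0,0],0],[0.095,[0,-0.005,0],0],[0.095,[0,-0.02,0],0],[0.095,[0,-0.035,0],0],[0.095,[0,-0.04,0],0]])

```text
time: 65.88
tcp_pos: [0.4316, 0.1889, 0.1983]
ee_rot: [-1.57, -0.005, -3.013]
contact_force: [1.1, -0.0, 0.0]
gripper_width: 0.998
```

apply_moves(moves=[[0.095,[0,-0.02,0.03],0],[0.095,[0,-0.01,0.035],0],[0.095,[0,0,0.035],0],[0.095,[0,0,0.035],0],[0.095,[0,0,0.03],0]])

```text
time: 66.3
tcp_pos: [0.4549, 0.024, 0.2305]
ee_rot: [-1.57, 0.002, -3.013]
contact_force: [-0.1, 0.3, -0.7]
gripper_width: 1.003
```

apply_moves(moves=[[0.095,[0,0,0],0],[0.095,[0,0,0],0],[0.095,[0,0,0],0],[0.095,[0,0,0],0],[0.095,[0,0,0],0]])

```text
time: 66.72
tcp_pos: [0.4545, 0.027, 0.2294]
ee_rot: [-1.571, -0.0, -3.011]
contact_force: [-0.9, -1.0, 0.4]
gripper_width: 0.999
```

apply_moves(moves=[[0.095,[0,0,0],0],[0.095,[0,0,0],0],[0.095,[0,0,0],0],[0.095,[0,0,0],0],[0.095,[0,0,0],0]])

```text
time: 67.13
tcp_pos: [0.4546, 0.026, 0.2294]
ee_rot: [-1.571, 0.0, -3.012]
contact_force: [-0.6, 0.2, -0.5]
gripper_width: 0.997
```

```bash
python3 -c "
from ov import *
st()
for n,(x,y) in (('scene',(310,170)),('side',(160,125))):
  a=snapshot(n)
  c=cv2.convertScaleAbs(cv2.resize(a[y:y+110,x:x+110],None,fx=3.6,fy=3.6,interpolation=cv2.INTER_CUBIC),alpha=1.4,beta=10);outs.append(c)
  cv2.imwrite('pics/end_%s.png'%n,a)
  w=a[185:260,195:300] if n=='scene' else a[185:265,255:335]
  cv2.imwrite('pics/endv_%s.png'%n,cv2.resize(w,None,fx=5,fy=5,interpolation=cv2.INTER_CUBIC))
cv2.imwrite('pics/end.png',np.hstack(outs))
for t in('middle','tall'):
    A=landmark_of(t,'scene');B=landmark_of(t,'side')
    if A and B:
        X=tri(A[0]['xy'],B[0]['xy'])[0];d=X[:2]-[.443,.263];print(t,X,'mat',d@[.99,-.139],d@[.139,.99])
"
```

```text
t 67.13 tcp [0.4546 0.026  0.2294] psi -172.59 q6 1.38 q1 -0.06 F [-0.6  0.2 -0.5] w 0.0948
middle [0.44377713 0.33074863 0.00793574] mat -0.008647703070120916 0.06717916498820187
tall [ 4.38610078e-01  1.91796284e-01 -3.43763660e-04] mat 0.005551293829150256 -0.07110187821199448
```

View pics/end.png

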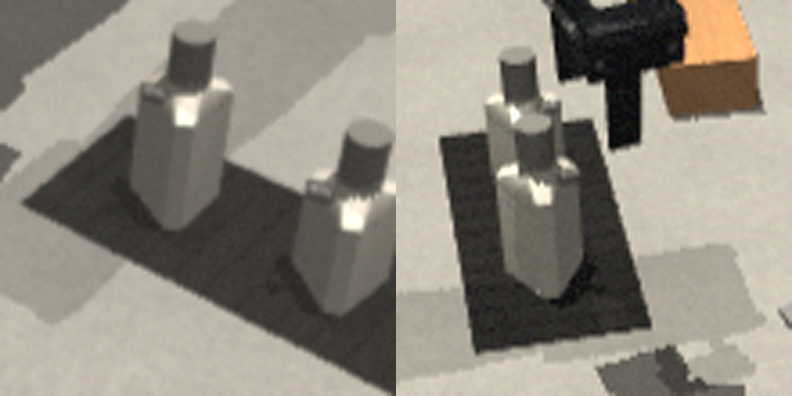

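View pics/endv_scene.png

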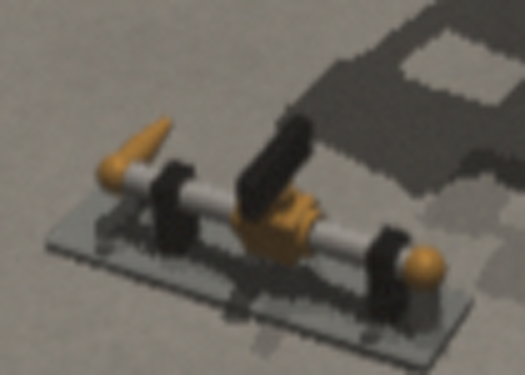

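Both bottles stand upright near the mat's centreline, the valve handle lies across the pipe, and the arm is clear. Handing in.

```bash
python3 -c "
from cell import *
print(job_done())"
```

```text
the job is handed in; nothing more can be done
None
```

The job is handed in at about 67 s, with every step done as far as I could check; the system gave no verdict.

**What I did**
- **Valve:** I set it half open; the pictures gave about 46°. At the end I turned it shut until the torque rose against the stop. The last picture shows the handle about 1° off square across the pipe.
- **Bottles:** Only the middle and tall bottles were there; the small one was absent. For each, I held the spout side, then the left, then the right in front of the nozzle for about a second. The model overlay matched both fixed cameras for every side.
- **End state:** Both bottles stand upright on the mat:

| Bottle | Across from mat centre (mm) | Along from mat centre (mm) |
|---|---|---|
| Middle | −9 | +67 |
| Tall | +6 | −71 |

The arm is clear of everything. The pot, hand tool and carton look unmoved.

**What went wrong or disagreed**
- **First valve grip:** It closed on nothing, because the fingertips sit about 30 mm higher than the reported tool position. I allowed for that from then on.
- **Tall bottle knocked:** After release it stood about 5 cm off, past the mat's limit. I found this only after shutting the valve, so I regripped it and moved it back. The final check came after that.
- **Grip slackening:** I saw no sign of it.

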